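# Clamp the repaired boards and start the test

### The job

Clamp all the circuit boards that lie on the bench in the board holder for testing: first turn the clamp knob to free the jaw, lay every board flat on the bed between the jaw and the end stop, side by side with their long sides facing the stop, slide the jaw gently shut until it presses the whole row against the stop, and turn the knob back to lock it. Only then slide the red safety shutter fully aside, press the green start button all the way down and let it go, and slide the shutter fully shut again. Do not push the tape roll, the flux box or the meter out of their places.

Things in the scene. Friction and masses are not known exactly. Their poses are not given: they have to be found in the camera images.
- holder: aluminium board holder, fixed to the bench, 140 x 350 x 12 mm (x, y, z); origin: centre of its underside; its y runs along the bed towards the end stop, its x across. The flat top (the bed) is 12 mm above the origin; two guide strips 4 mm high run along the long edges at x = +-60 to +-68 mm. The slide of the jaw runs along y.
- stop_face (a point): blue end stop bar of the holder (fixed), 100 mm wide and 14 mm high; this point: on the bed, in the middle of the stop's face that the boards bear on, which looks to the holder's -y (at holder y = +155 mm). Axes as the holder's.
- jaw_face (a point): steel jaw bar, 100 mm wide, 14 mm high, on the sliding carriage; this point: on the bed, in the middle of the jaw face, which looks to the holder's +y (to the stop). The bar is 12 mm thick; 28 mm behind the face the blue carriage block (90 mm wide, 75 mm long, top 30 mm over the bed) begins. Axes as the holder's.
- carriage (a joint): opening of the jaw in m: the clear distance between jaw face and stop face, 0 to 0.2; starts at 0.05 to 0.09. It grows as the carriage goes to the holder's -y. When the knob is free it slides with about 3 N; when the knob is locked the carriage is wedged fast.
- knob (a joint): angle of the clamp knob on the carriage in rad: 0 = locked (its wing lies along the slide, holder y), 1.5 = fully free (its wing lies across the slide). From above it is freed counter-clockwise and locked clockwise, with 0.1 to 0.2 N m, stiffest near the locked end. Below about 0.4 it clamps, above about 0.8 it is quite free. It counts as locked below 0.25 and as free above 0.9. It stays where it is left.
- knob_grip (a point): grip point of the clamp knob, on its vertical axis, 65 mm behind the jaw face, 58 mm above the bed and 10 mm below the top of the wing. The wing is a black upright bar 56 mm long, 13 mm thick and 30 mm tall (its lowest 2 mm inside a round skirt 42 mm across), orange mark on one end. The point turns with the knob; its y axis lies along the wing. The carriage can be slid by holding the wing.
- shutter (a joint): opening of the safety shutter on the console in m: 0 = shut (covers the button), 0.07 = fully open; slides to the console's -y as it opens, friction 1.2 N, stays where it is left.
- shutter_grip (a point): grip point in the upright red fin of the shutter, 13 mm below the fin's top; the fin is 34 mm long (console x), 12 mm thick (console y) and 30 mm tall, standing on the red shutter plate (62 x 54 mm), which lies 24.5 to 27.5 mm above the console's top. Axes as the console's. The fin is 12 mm to the -y side of the plate's middle.
- console: grey test console, fixed, 110 x 180 x 45 mm; origin: centre of its underside. Start button at y = +40 mm on its top.
- start (a joint): travel of the start button in m: 0 = up, 0.006 = fully down; 5 N press it down, it springs back.
- start_top (a point): centre of the green start button's top, 32 mm across, 22 mm above the console's top (2.5 mm under the shut shutter). Moves down with the button.
- board1: repaired circuit board, may be absent: green board on a flat black carrier 90 x 40 x 12 mm (x, y, z), 0.14 kg; origin: centre of its underside. A bright metal heat-sink rib stands on the middle of the carrier, 14 mm thick (x), 34 mm long (y), up to 46 mm above the origin: pinch it across its 14 mm. Apart from flat chips (2 mm), parts on the board are at most 7 mm tall and more than 32 mm from its middle. The long sides (90 mm) are to face stop and jaw; either way round.
- board2: repaired circuit board, may be absent: blue board on a flat black carrier 90 x 40 x 12 mm (x, y, z), 0.14 kg; origin: centre of its underside. A bright metal heat-sink rib stands on the middle of the carrier, 14 mm thick (x), 34 mm long (y), up to 46 mm above the origin: pinch it across its 14 mm. Apart from flat chips (2 mm), parts on the board are at most 7 mm tall and more than 32 mm from its middle. The long sides (90 mm) are to face stop and jaw; either way round.
- board3: repaired circuit board, may be absent: green board on a flat black carrier 90 x 40 x 12 mm (x, y, z), 0.14 kg; origin: centre of its underside. A bright metal heat-sink rib stands on the middle of the carrier, 14 mm thick (x), 34 mm long (y), up to 46 mm above the origin: pinch it across its 14 mm. Apart from flat chips (2 mm), parts on the board are at most 7 mm tall and more than 32 mm from its middle. The long sides (90 mm) are to face stop and jaw; either way round.
- board4: repaired circuit board, may be absent: red board on a flat black carrier 90 x 40 x 12 mm (x, y, z), 0.14 kg; origin: centre of its underside. A bright metal heat-sink rib stands on the middle of the carrier, 14 mm thick (x), 34 mm long (y), up to 46 mm above the origin: pinch it across its 14 mm. Apart from flat chips (2 mm), parts on the board are at most 7 mm tall and more than 32 mm from its middle. The long sides (90 mm) are to face stop and jaw; either way round.
- tape: a roll of amber tape, 56 mm across, 18 mm high; a bystander, not part of the job
- flux_box: a small open white box with amber flux, 75 x 50 mm, 35 mm high; a bystander, not part of the job
- meter: a grey hand-held meter, 140 x 75 mm, 40 mm high; a bystander, not part of the job

How it is judged:
By the outcome, as a careful person would: the job done as asked, in the order asked, and still so for the second after the job is handed in, with the robot touching nothing.
Of board1, board2, board3, board4 only 3 to 4 are there at a start; the rules pass over those that are not, and their reading is None.
At some moment in a run one of board1, board2, board3, board4 may be knocked a few centimetres aside while the robot is not near it.
Once in a run the grip may slacken for a moment while it holds something.
It also fails if it takes over 210 s, if anything falls off the work surface, if the arm or the gripper's body presses on something with over 40 N, if the wrist force passes 120 N, or if a joint passes its speed limit or range.

### The arm

A 6-joint arm with a two-finger parallel gripper is mounted at the origin on the work surface. World frame = base frame: x ahead of the robot, y to its left, z up, the work surface at z = 0. Lengths are in m, angles in rad, forces in N, time in s.
With the tool pointing down it reaches from about 0.35 to 0.775 m from the base axis. Payload 7.3 kg.
Tool frame: the origin (TCP) lies at the very end of the fingers, on their centre line; the grasp point (between the pads) lies 19 mm behind it; x points along the fingers, y is the direction in which the jaws open and shut, and the axes are right-handed (so a half turn about x gives the same grasp; the last joint's range is limited). The gripper opens to 92 mm and grips with 3 to 60 N. Pads are 19 mm wide; open, the fingers measure 130 mm over their backs; the gripper's body (75 mm by 190 mm) begins 47 mm behind the grasp point.
Start: joints at [1.197, 0.342, 1.524, -0, 1.275, -0.146], TCP at [0.119, 0.511, 0.203] pointing down, gripper open.
Joint ranges: [-2.53, 2.53], [-0.77, 2.02], [0.04, 2.7], [-1, 4.14], [0.28, 2.66], [-3.11, 3.11]. Speed limits (rad/s): [2.57, 2.57, 3.14, 3.14, 3.14, 3.14].

### API

Orientations are given as [roll, pitch, yaw] about the fixed x, y, z axes, in that order (R = Rz(yaw) Ry(pitch) Rx(roll)).
In Python, from cell import robot gives the robot as it stands.
- The arm moves only by the tool play_rows, never from a script. Its argument "moves" is a list that holds one entry, the list of rows, each a list of 5 numbers: the shift along the tool's x, y, z in m, then the turn about the tool's x in degrees, then the opening, from -1 (shut) to 1 (fully open), so that 0 is half open. A call has exactly 10 rows; each row shifts and turns the pose as measured when the row begins, along the tool's axes as they then stand; what a row does not reach is not made up. A row lasts 1/10 s, in which the tool goes at most 50 mm and 8.59 degrees, less where a joint would pass 70% of its speed; a pose out of reach is approached as far as the arm can. A call with a gripper value outside its range is refused whole. The fingers move at their own pace and stop on an object; "grip_force" is the grip in N (left out, the last holds). Time passes only in rows, so rows that do not move let the fingers close, or fill a call up. It gives the time, the measured TCP pose, the force and the opening at its end, in the units of the state.
- robot.observe(): the state, without advancing time (a new reading comes with each control period).
- robot.read_camera(name): name is "scene" or "top"; returns the picture (420x560x3 uint8, red, green, blue); there is no depth.
- robot.get_calibration(name): a dict with "mtx" (3x3 intrinsics, pixels), "view" (4x4, takes a point from world to camera coordinates). Camera axes: x right, y up, looking along -z (the intrinsics and any distortion apply to the point x, -y, -z); pixel columns grow to the right and rows downward; lengths in m; the calibration is good to about 2 mm. A picture is of the moment at which its call begins. get_calibration takes no time and is no camera call.
- robot.hand_in(): hands the job in, once; it reports no verdict.
Trained networks look in the newest picture that a camera, given by its name, has taken for a name from the list of things; names that differ only in an ending like _2 or _b are one class to them, and where a whole thing is asked for, a point or a joint stands for the part that bears it (a point fixed in the world has none). Each returns a list of dicts, best first, with "score" (0 to 1); they miss things now and then, are a little off and sometimes report something else, mostly with a low value. They report only what shows in the picture. A call takes as long as a camera call.
- robot.spot_in(camera, label): "point" ([column, row] in pixels, amid what is visible of it).
The state is a dict: "time": time; "qpos": joint angles; "qvel": joint speeds; "joint_efforts": joint torques, N m; "tool_pos": TCP position; "tool_rot": TCP orientation; "contact_force": force on the tool from outside, world axes, zero at the start; "torque": the same for the moment, N m; "opening": finger opening in m.
Only numpy, scipy, OpenCV 4.12 (cv2) and the standard library are available. Lean on these libraries where they do the work, as an engineer would, in place of code of your own. Each camera call takes 0.05 s, during which the arm holds its last target.

## Working session

There is one attempt and no reset: what is moved stays moved. The work goes in short steps, Python scripts to look and compute and a tool call to move; the robot and the scene stay as the last step left them, time stands still between calls to the robot, and variables do not carry over. Pictures are saved under pics/ and viewed, and the job is handed in when it is done.

Besides the shell and the picture viewer there is one more tool, called as name(argument=value, ...), one argument or row to a line, values as JSON. play_rows: Moves the arm, as the interface text tells. Its arguments: {"type":"object","properties":{"moves":{"type":"array"},"grip_force":{"type":"number"}},"required":["moves"]}

```bash
ls; mkdir -p pics; python3 - <<'E'
from cell import robot
import cv2, numpy as np
print(robot.observe())
for c in ("scene","top"):
    im=robot.read_camera(c); cv2.imwrite(f"pics/{c}0.png",cv2.resize(im[...,::-1],None,fx=1.4,fy=1.4,interpolation=cv2.INTER_CUBIC))
    k=robot.get_calibration(c); print(c,k)
E
```

```text
pics
{'time': 0.0, 'qpos': array([ 1.19702205e+00,  3.42735331e-01,  1.52503636e+00, -2.67345751e-06,
        1.27538017e+00, -1.46034210e-01]), 'qvel': array([-0.00059822, -0.00058896, -0.00011403,  0.00047516,  0.00060887,
       -0.00011546]), 'joint_efforts': array([ 7.21149427e-04, -4.31253254e+01, -2.44213986e+01,  7.17723859e-02,
        5.60727145e-02, -1.55006587e-04]), 'tool_pos': array([0.11836426, 0.51102391, 0.20243169]), 'tool_rot': array([-1.71519096,  1.56923713, -1.94293024]), 'contact_force': array([-0.40182522, -0.85802071,  0.17041053]), 'torque': array([ 0.00828397, -0.03068831, -0.01296066]), 'opening': 0.09186300619659195}
scene {'mtx': array([[395.12526951,   0.        , 275.91286426],
       [  0.        , 395.12526951, 214.07370159],
       [  0.        ,   0.        ,   1.        ]]), 'view': array([[-0.14841335,  0.9888965 ,  0.00756238,  0.07016838],
       [-0.71951662, -0.11322468,  0.6851832 ,  0.35573688],
       [ 0.67843151,  0.09624907,  0.72833152, -1.3118692 ],
       [ 0.        ,  0.        ,  0.        ,  1.        ]])}
top {'mtx': array([[392.72351541,   0.        , 281.96428899],
       [  0.        , 392.72351541, 205.49610734],
       [  0.        ,   0.        ,   1.        ]]), 'view': array([[ 1.33782141e-02, -9.99871129e-01,  8.87400969e-03,
        -9.65252806e-04],
       [ 9.87159314e-01,  1.46198870e-02,  1.59068375e-01,
        -5.41786531e-01],
       [-1.59177613e-01,  6.63201054e-03,  9.87227686e-01,
        -8.34197406e-01],
       [ 0.00000000e+00,  0.00000000e+00,  0.00000000e+00,
         1.00000000e+00]])}
```

View pics/top0.png

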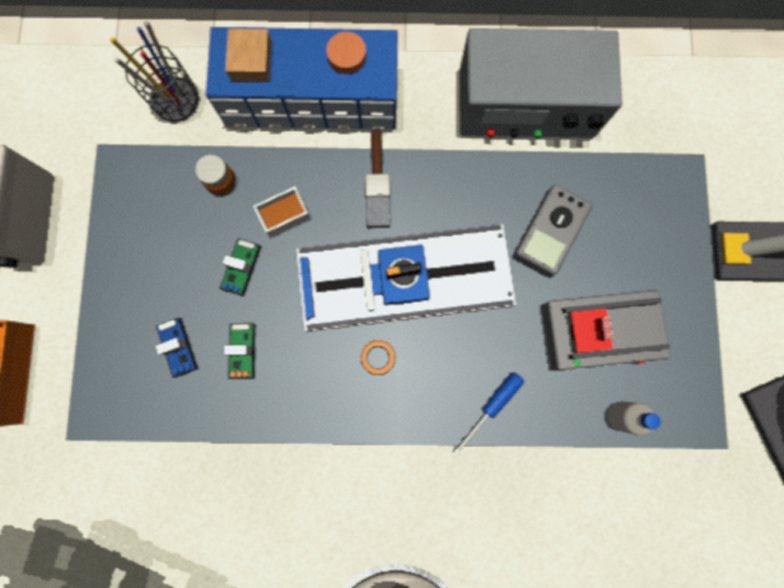

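View pics/scene0.png

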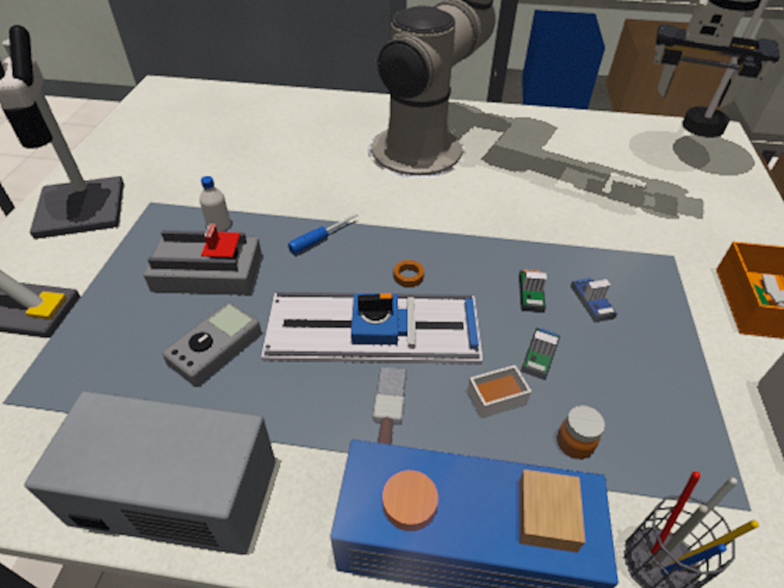

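```bash
cat > h.py <<'E'
from cell import robot
import cv2, numpy as np
CAL={}
def cal(c):
    if c not in CAL: CAL[c]=robot.get_calibration(c)
    return CAL[c]
def proj(c,P):
    k=cal(c); P=np.atleast_2d(P); q=(k['view'][:3,:3]@P.T).T+k['view'][:3,3]
    q=q*[1,-1,-1]; u=(k['mtx']@q.T).T; return u[:,:2]/u[:,2:]
def bp(c,pix,z):
    k=cal(c); pix=np.atleast_2d(np.asarray(pix,float)); d=(np.linalg.inv(k['mtx'])@np.c_[pix,np.ones(len(pix))].T).T*[1,-1,-1]
    R=k['view'][:3,:3]; C=-R.T@k['view'][:3,3]; d=d@R
    s=(z-C[2])/d[:,2]; return C+d*s[:,None]
def shot(c,name=None,box=None,f=1.4):
    im=robot.read_camera(c)
    if name:
        o=im if box is None else im[box[1]:box[3],box[0]:box[2]]
        cv2.imwrite(f"pics/{name}.png",cv2.resize(o[...,::-1],None,fx=f,fy=f,interpolation=cv2.INTER_CUBIC))
    return im
def st():
    s=robot.observe()
    from scipy.spatial.transform import Rotation as Ro
    M=Ro.from_euler('xyz',s['tool_rot']).as_matrix()
    print('t %.2f tcp'%s['time'],np.round(s['tool_pos'],4),'F',np.round(s['contact_force'],1),'op %.4f'%s['opening'],'yaw(y-axis) %.2f'%np.degrees(np.arctan2(M[1,1],M[0,1])),'tilt x',np.round(M[:,0],4),'q6 %.2f'%s['qpos'][5])
    return s,M
def togo(p,yaw=None):
    """tool-axis shift to reach p; turn in deg about tool x for y-axis to have world yaw (mod 180)"""
    s,M=st(); d=M.T@(np.asarray(p)-s['tool_pos'])
    t=None
    if yaw is not None:
        cur=np.degrees(np.arctan2(M[1,1],M[0,1])); dy=(yaw-cur+90)%180-90
        t=-dy  # tool x points down
    print(' shift mm',np.round(d*1000,1),'turn',None if t is None else round(t,2),'dq6?')
    return d,t
E
python3 - <<'E'
from h import *
a=shot("top"); np.save('top0.npy',a)
b=shot("scene"); np.save('scene0.npy',b)
for n in ["board1","board2","board3","board4","holder","jaw_face","stop_face","knob_grip","shutter_grip","console","start_top","tape","flux_box","meter"]:
    for c in ("top","scene"):
        try: print(n,c,[(np.round(d['point'],1).tolist(),round(d['score'],2)) for d in robot.spot_in(c,n)][:4])
        except Exception as e: print(n,c,e)
cv2.imwrite('pics/b0.png',cv2.resize(a[150:290,100:200,::-1],None,fx=4,fy=4,interpolation=cv2.INTER_CUBIC))
cv2.imwrite('pics/h0.png',cv2.resize(a[150:280,200:490,::-1],None,fx=2.7,fy=2.7,interpolation=cv2.INTER_CUBIC))
st()
E
```

```text
board1 top [([169.8, 249.8], 0.66), ([127.8, 246.4], 0.57), ([168.5, 188.2], 0.55)]
board1 scene [([383.8, 254.2], 0.73), ([379.7, 208.6], 0.63), ([426.2, 212.7], 0.55), ([270.7, 231.4], 0.32)]
board2 top [([169.8, 249.8], 0.66), ([127.8, 246.4], 0.57), ([168.5, 188.2], 0.55)]
board2 scene [([383.8, 254.2], 0.73), ([379.7, 208.6], 0.63), ([426.2, 212.7], 0.55), ([270.7, 231.4], 0.32)]
board3 top [([169.8, 249.8], 0.66), ([127.8, 246.4], 0.57), ([168.5, 188.2], 0.55)]
board3 scene [([383.8, 254.2], 0.73), ([379.7, 208.6], 0.63), ([426.2, 212.7], 0.55), ([270.7, 231.4], 0.32)]
board4 top [([169.8, 249.8], 0.66), ([127.8, 246.4], 0.57), ([168.5, 188.2], 0.55)]
board4 scene [([383.8, 254.2], 0.73), ([379.7, 208.6], 0.63), ([426.2, 212.7], 0.55), ([270.7, 231.4], 0.32)]
holder top [([289.6, 196.9], 0.67), ([200.9, 149.4], 0.19)]
holder scene [([265.5, 235.4], 0.71)]
jaw_face top [([283.7, 198.3], 0.92)]
jaw_face scene [([154.9, 175.0], 0.73), ([272.2, 232.0], 0.66)]
stop_face top [([285.9, 194.9], 0.62)]
stop_face scene [([265.8, 232.7], 0.61)]
knob_grip top [([288.0, 198.9], 0.69)]
knob_grip scene [([267.9, 218.5], 0.71)]
shutter_grip top [([420.5, 234.0], 0.87), ([125.7, 247.5], 0.51), ([431.8, 236.6], 0.47)]
shutter_grip scene [([155.5, 171.9], 0.71)]
console top [([431.1, 236.1], 0.65)]
console scene [([145.7, 188.5], 0.89)]
start_top top [([393.1, 168.4], 0.38)]
start_top scene []
tape top [([263.3, 261.4], 0.8)]
tape scene [([288.6, 190.2], 0.73)]
flux_box top [([422.6, 236.9], 0.27)]
flux_box scene [([355.9, 277.0], 0.98)]
meter top [([392.6, 167.4], 0.87), ([264.6, 249.0], 0.26)]
meter scene [([152.2, 245.9], 0.93), ([271.6, 231.0], 0.74)]
t 1.60 tcp [0.1185 0.5114 0.2031] F [ 0.   0.4 -0.1] op 0.0917 yaw(y-axis) 76.95 tilt x [ 0.  0. -1.] q6 -0.15
```

```bash
ls pics
```

```text
b0.png
h0.png
scene0.png
top0.png
```

View pics/b0.png

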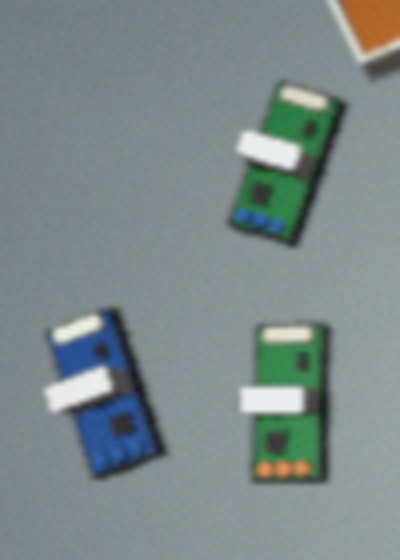

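View pics/h0.png

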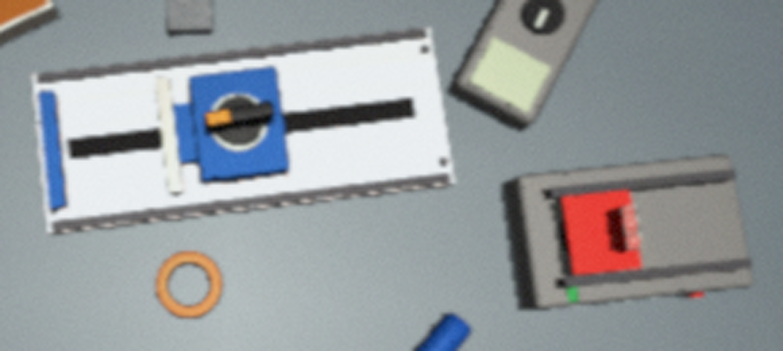

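```bash
cat > meas.py <<'E'
from h import *
def comp(mask,seed_box=None,amin=20):
    n,l,s,c=cv2.connectedComponentsWithStats(mask.astype(np.uint8))
    return [(i,s[i],c[i],l==i) for i in range(1,n) if s[i][4]>=amin]
def up(im,x0,y0,x1,y1,f=6):
    return cv2.resize(im[y0:y1,x0:x1],None,fx=f,fy=f,interpolation=cv2.INTER_CUBIC)
def rectof(c,mask,x0,y0,f,z):
    cs,_=cv2.findContours(mask.astype(np.uint8),cv2.RETR_EXTERNAL,cv2.CHAIN_APPROX_NONE)
    k=max(cs,key=cv2.contourArea)[:,0,:]
    pix=(k+0.5)/f-0.5+np.array([x0,y0])
    W=bp(c,pix,z)[:,:2].astype(np.float32)*1000
    (cx,cy),(w,h),a=cv2.minAreaRect(W)
    if w<h: w,h,a=h,w,a+90
    return cx,cy,w,h,(a+90)%180-90   # long side dir angle in world
def ribs(im,boxes,f=6,c='top',z=.046):
    out=[]
    for (x0,y0,x1,y1) in boxes:
        u=up(im,x0,y0,x1,y1,f).astype(int)
        m=(u.min(2)>190)
        best=[q for q in comp(m,amin=200)]
        for i,s,cc,mm in best:
            r=rectof(c,mm,x0,y0,f,z); 
            print('   rib cand',np.round(r,1),'pix',np.round(cc/f+[x0,y0],1))
        hsv=cv2.cvtColor(np.clip(u,0,255).astype(np.uint8),cv2.COLOR_RGB2HSV)
        m=(hsv[...,1]>110)&(hsv[...,2]>40)
        m=cv2.morphologyEx(m.astype(np.uint8),cv2.MORPH_CLOSE,np.ones((45,45)))
        for i,s,cc,mm in comp(m,amin=2000):
            print('   pcb',np.round(rectof(c,mm,x0,y0,f,.0135),1))
E
python3 - <<'E'
from meas import *
a=np.load('top0.npy')
ribs(a,[(152,165,192,215),(108,222,146,275),(155,225,188,275)])
# holder
x0,y0,x1,y1=205,155,375,240;f=6
u=up(a,x0,y0,x1,y1,f).astype(int); m=u.min(2)>200
m=cv2.morphologyEx(m.astype(np.uint8),cv2.MORPH_CLOSE,np.ones((61,61)))
for i,s,c,mm in comp(m,amin=50000): print('holder',np.round(rectof('top',mm,x0,y0,f,.012),1))
hsv=cv2.cvtColor(np.clip(u,0,255).astype(np.uint8),cv2.COLOR_RGB2HSV)
m=(hsv[...,0]>100)&(hsv[...,0]<125)&(hsv[...,1]>120)
for i,s,c,mm in comp(m,amin=500): print('blue',np.round(c/f+[x0,y0],1),'z.026',np.round(rectof('top',mm,x0,y0,f,.026),1),'z.042',np.round(rectof('top',mm,x0,y0,f,.042),1))
x0,y0,x1,y1=380,200,490,270
u=up(a,x0,y0,x1,y1,f).astype(int);hsv=cv2.cvtColor(np.clip(u,0,255).astype(np.uint8),cv2.COLOR_RGB2HSV)
m=((hsv[...,0]<8)|(hsv[...,0]>172))&(hsv[...,1]>150)
for i,s,c,mm in comp(m,amin=500): print('red',np.round(c/f+[x0,y0],1),np.round(rectof('top',mm,x0,y0,f,.0725),1))
E
```

```text
rib cand [609.5 247.3  20.3   4.3  73.9] pix [176.  174.5]
   rib cand [579.6 265.5  33.5  13.   72.9] pix [167.  187.3]
   pcb [578.5 264.2  83.5  37.3 -16. ]
   rib cand [477.7 364.4  24.1   6.8 -66.8] pix [119.1 232.2]
   rib cand [444.9 361.2  33.7  13.3 -67.5] pix [119.4 247.3]
   pcb [444.3 359.5  85.7  38.3  22.1]
   rib cand [476.5 248.9  21.6   4.8 -89.2] pix [171.9 233.5]
   rib cand [440.4 255.4  33.   12.7 -89.2] pix [167.7 249.9]
   pcb [439.8 253.6  82.5  36.6   2.6]
holder [558.3 -11.3 350.1 139.1 -82.3]
blue [285.7 197.2] z.026 [566.5  -0.9  92.5  90.9 -82.2] z.042 [563.6  -0.7  90.9  89.2 -82.2]
blue [219.4 205.7] z.026 [543.5 149.8  99.4  11.7   7.9] z.042 [540.9 147.3  97.6  11.5   7.9]
red [421.  236.2] [ 476.2 -292.3   62.9   57.8    6.5]
```

```bash
cat > ov.py <<'E'
from meas import *
def fr(x,y,yaw):
    c,s=np.cos(np.radians(yaw)),np.sin(np.radians(yaw)); return lambda P:(np.atleast_2d(P)@np.array([[c,s,0],[-s,c,0],[0,0,1]]))+[x,y,0]
H=fr(.5650,-.0104,7.7)
def rect(x0,x1,y0,y1,z): return np.array([[x0,y0,z],[x1,y0,z],[x1,y1,z],[x0,y1,z]])/1000
def draw(im,c,polys,x0,y0,f):
    for P,col in polys:
        p=((proj(c,P)-[x0,y0]+.5)*f-.5)*16
        cv2.polylines(im,[np.round(p).astype(int)],True,col,1,cv2.LINE_AA,4)
E
python3 - <<'E'
from ov import *
C=fr(.476,-.335,6.5)
jy=155-78  # guess opening
polys=[(H(rect(-70,70,-175,175,12)),(0,0,255)),(H(rect(60,68,-175,175,16)),(0,255,0)),(H(rect(-68,-60,-175,175,16)),(0,255,0)),
(H(rect(-50,50,155,167,26)),(0,255,255)),
(C(rect(-55,55,-90,90,45)),(255,0,0)),(C(rect(-55,55,-90,90,0)),(255,255,0)),(C(rect(-31,31,13,67,72.5)),(0,255,0))]
for c,b,f in (('top',(200,150,490,280),2.7),('scene',(80,140,360,270),2.8)):
    a=np.load(c+'0.npy'); x0,y0,x1,y1=b
    u=np.ascontiguousarray(up(a,x0,y0,x1,y1,f)[...,::-1]); draw(u,c,polys,x0,y0,f); cv2.imwrite(f'pics/ov_{c}.png',u)
E
```

```text
(no output)
```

View pics/ov_top.png

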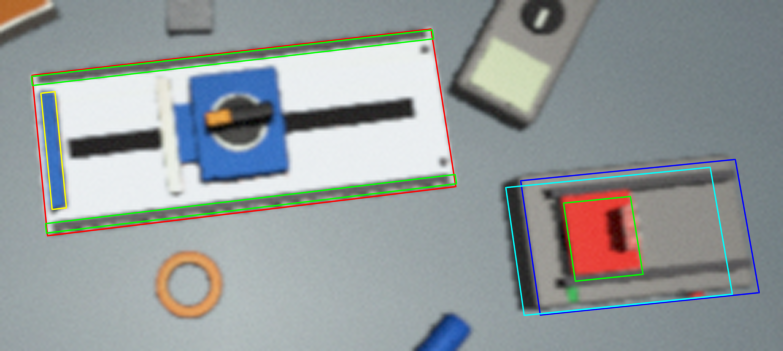

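View pics/ov_scene.png

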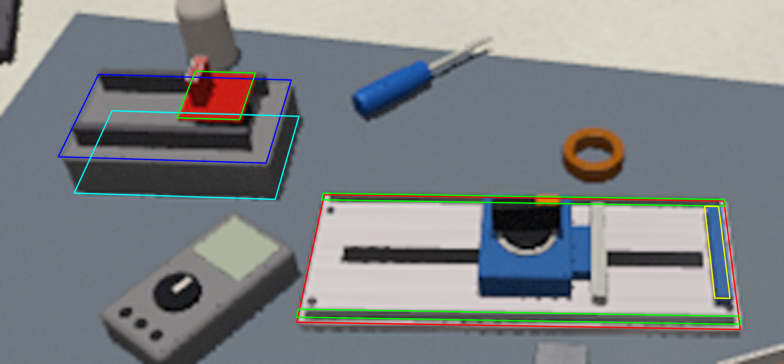

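```bash
cat >> ov.py <<'E'
def plan(p,yaw=None,n=10,opening=1,ease=True):
    s,M=st(); p=np.asarray(p); d=p-s['tool_pos']; cur=np.degrees(np.arctan2(M[1,1],M[0,1]))
    dy=0 if yaw is None else (yaw-cur+90)%180-90
    print('world d mm',np.round(d*1000,1),'dyaw %.1f'%dy, 'tool shift',np.round(M.T@d*1000,1))
    if ease:
        w=np.minimum(np.arange(1,n+1),np.arange(n,0,-1)).clip(max=3).astype(float); 
    else: w=np.ones(n)
    w/=w.sum(); acc=0
    rows=[]
    for k in range(n):
        a=np.radians(-dy*acc); ca,sa=np.cos(a),np.sin(a)
        R=M@np.array([[1,0,0],[0,ca,-sa],[0,sa,ca]])
        sh=R.T@(d*w[k]); rows.append([round(float(v),4) for v in sh]+[round(float(-dy*w[k]),2),opening]); acc+=w[k]
    print(rows)
def knob(jy): return H([0,(jy-65)/1000,.070])[0]
E
python3 - <<'E'
from ov import *
print(knob(67.3))
k=knob(67.3); plan([k[0],k[1],.20],7.7,20)
E
```

```text
[ 0.56469183 -0.00812074  0.07      ]
t 1.60 tcp [0.1185 0.5114 0.2031] F [ 0.   0.4 -0.1] op 0.0917 yaw(y-axis) 76.95 tilt x [ 0.  0. -1.] q6 -0.15
world d mm [ 446.2 -519.6   -3.1] dyaw -69.2 tool shift [   3.1 -405.4  552. ]
[[0.0001, -0.0075, 0.0102, 1.28, 1], [0.0001, -0.0146, 0.0208, 2.56, 1], [0.0002, -0.0204, 0.0321, 3.85, 1], [0.0002, -0.0182, 0.0334, 3.85, 1], [0.0002, -0.0159, 0.0346, 3.85, 1], [0.0002, -0.0136, 0.0355, 3.85, 1], [0.0002, -0.0112, 0.0364, 3.85, 1], [0.0002, -0.0087, 0.037, 3.85, 1], [0.0002, -0.0062, 0.0375, 3.85, 1], [0.0002, -0.0037, 0.0379, 3.85, 1], [0.0002, -0.0011, 0.038, 3.85, 1], [0.0002, 0.0014, 0.038, 3.85, 1], [0.0002, 0.004, 0.0378, 3.85, 1], [0.0002, 0.0065, 0.0375, 3.85, 1], [0.0002, 0.009, 0.037, 3.85, 1], [0.0002, 0.0115, 0.0363, 3.85, 1], [0.0002, 0.0139, 0.0354, 3.85, 1], [0.0002, 0.0162, 0.0344, 3.85, 1], [0.0001, 0.0123, 0.0222, 2.56, 1], [0.0001, 0.0067, 0.0108, 1.28, 1]]
```

play_rows(
  moves=[
    [[0, -0.0075, 0.01, 1.3, 1], [0, -0.0145, 0.021, 2.6, 1], [0, -0.02, 0.032, 3.9, 1], [0, -0.018, 0.033, 3.9, 1], [0, -0.016, 0.035, 3.9, 1], [0, -0.0135, 0.0355, 3.9, 1], [0, -0.011, 0.0365, 3.9, 1], [0, -0.009, 0.037, 3.9, 1], [0, -0.006, 0.0375, 3.9, 1], [0, -0.004, 0.038, 3.9, 1]],
  ],
)

```text
time: 2.6
tool_pos: [0.344, 0.2355, 0.2033]
tool_rot: [0.978, 1.568, 0.111]
contact_force: [-0.2, 0.4, -0.2]
opening: 0.092
```

```bash
python3 - <<'E'
from ov import *
k=knob(67.3); plan([k[0],k[1],.20],7.7,10)
E
```

```text
t 2.60 tcp [0.344  0.2355 0.2033] F [-0.2  0.4 -0.2] op 0.0920 yaw(y-axis) 40.33 tilt x [ 3.e-03  3.e-04 -1.e+00] q6 -0.29
world d mm [ 220.7 -243.6   -3.3] dyaw -32.6 tool shift [  3.8  10.6 328.5]
[[0.0002, 0.0004, 0.0137, 1.36, 1], [0.0003, 0.0015, 0.0273, 2.72, 1], [0.0005, 0.0042, 0.0409, 4.08, 1], [0.0005, 0.0071, 0.0405, 4.08, 1], [0.0005, 0.01, 0.0398, 4.08, 1], [0.0005, 0.0128, 0.039, 4.08, 1], [0.0005, 0.0155, 0.038, 4.08, 1], [0.0005, 0.0182, 0.0368, 4.08, 1], [0.0003, 0.0139, 0.0236, 2.72, 1], [0.0002, 0.0075, 0.0115, 1.36, 1]]
```

play_rows(
  moves=[
    [[0, 0.0005, 0.014, 1.4, 1], [0, 0.0015, 0.027, 2.7, 1], [0.0005, 0.004, 0.041, 4.1, 1], [0.0005, 0.007, 0.0405, 4.1, 1], [0.0005, 0.01, 0.04, 4.1, 1], [0.0005, 0.013, 0.039, 4.1, 1], [0.0005, 0.0155, 0.038, 4.1, 1], [0.0005, 0.018, 0.037, 4.1, 1], [0, 0.014, 0.0235, 2.7, 1], [0, 0.0075, 0.0115, 1.4, 1]],
  ],
)

```text
time: 3.6
tool_pos: [0.5653, -0.0352, 0.202]
tool_rot: [1.192, 1.565, -0.291]
contact_force: [1.1, -0.5, 0.1]
opening: 0.0917
```

```bash
python3 - <<'E'
from ov import *
k=knob(67.3); plan([k[0],k[1],.056],7.7,10)
E
```

```text
t 3.60 tcp [ 0.5653 -0.0352  0.202 ] F [ 1.1 -0.5  0.1] op 0.0917 yaw(y-axis) 5.03 tilt x [ 0.0055 -0.0016 -1.    ] q6 -0.28
world d mm [  -0.6   27.1 -146. ] dyaw 2.7 tool shift [146.    1.  -27.3]
[[0.0061, 0.0, -0.0011, -0.11, 1], [0.0122, 0.0001, -0.0023, -0.22, 1], [0.0182, 0.0001, -0.0034, -0.33, 1], [0.0182, 0.0002, -0.0034, -0.33, 1], [0.0182, 0.0002, -0.0034, -0.33, 1], [0.0182, 0.0002, -0.0034, -0.33, 1], [0.0182, 0.0002, -0.0034, -0.33, 1], [0.0182, 0.0002, -0.0034, -0.33, 1], [0.0122, 0.0002, -0.0023, -0.22, 1], [0.0061, 0.0001, -0.0011, -0.11, 1]]
```

play_rows(
  moves=[
    [[0.003, 0, -0.003, -0.3, 1], [0.008, 0, -0.004, -0.4, 1], [0.012, 0, -0.004, -0.4, 1], [0.015, 0, -0.004, -0.4, 1], [0.015, 0, -0.004, -0.4, 1], [0.015, 0, -0.004, -0.4, 1], [0.012, 0, -0.002, -0.2, 1], [0.006, 0, -0.001, -0.2, 0.5], [0.003, 0, 0, 0, 0.2], [0, 0, 0, 0, 0.2]],
  ],
)

```text
time: 4.6
tool_pos: [0.5534, 0.0024, 0.1077]
tool_rot: [-2.928, 1.569, 1.937]
contact_force: [-0.6, -1.1, 0.9]
opening: 0.0724
```

```bash
python3 - <<'E'
from ov import *
k=knob(67.3); plan([k[0],k[1],.056],7.7,10)
shot('top','t1',(200,150,490,280),2.7)
shot('scene','s1',(160,140,360,290),3.5)
st()
E
```

```text
t 4.60 tcp [0.5534 0.0024 0.1077] F [-0.6 -1.1  0.9] op 0.0724 yaw(y-axis) 8.77 tilt x [-5.0e-04  1.4e-03 -1.0e+00] q6 -0.29
world d mm [ 11.3 -10.6 -51.7] dyaw -1.1 tool shift [51.7  9.5 12.2]
[[0.0022, 0.0004, 0.0005, 0.04, 1], [0.0043, 0.0008, 0.001, 0.09, 1], [0.0065, 0.0012, 0.0015, 0.13, 1], [0.0065, 0.0012, 0.0015, 0.13, 1], [0.0065, 0.0012, 0.0015, 0.13, 1], [0.0065, 0.0012, 0.0015, 0.13, 1], [0.0065, 0.0012, 0.0015, 0.13, 1], [0.0065, 0.0012, 0.0015, 0.13, 1], [0.0043, 0.0008, 0.001, 0.09, 1], [0.0022, 0.0004, 0.0005, 0.04, 1]]
t 4.70 tcp [0.554  0.002  0.1083] F [ 0.   1.  -0.5] op 0.0648 yaw(y-axis) 8.73 tilt x [ 7.0e-04  1.2e-03 -1.0e+00] q6 -0.29
```

View pics/s1.png

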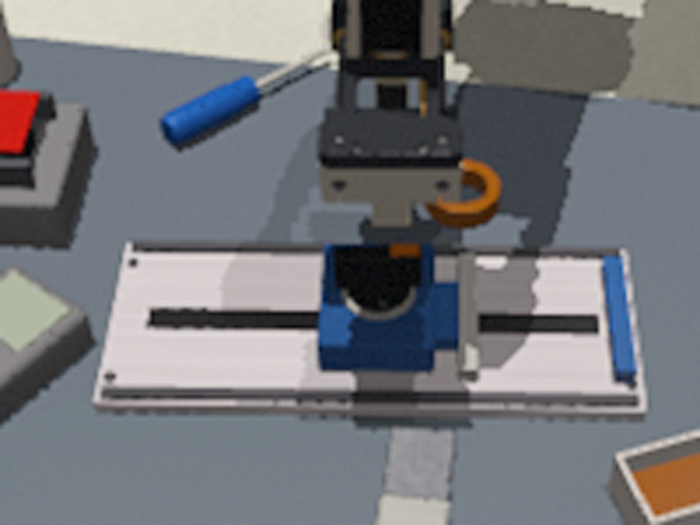

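play_rows(
  moves=[
    [[0.002, 0.002, 0.003, 0.4, 0.2], [0.005, 0.003, 0.003, 0.4, 0.2], [0.007, 0.002, 0.002, 0.2, 0.2], [0.007, 0.001, 0.001, 0, 0.2], [0.007, 0.001, 0.001, 0, 0.2], [0.007, 0, 0, 0, 0.2], [0.006, 0, 0, 0, 0.2], [0.003, 0, 0, 0, 0], [0.001, 0, 0, 0, 0], [0, 0, 0, 0, 0]],
  ],
)

```text
time: 5.7
tool_pos: [0.566, -0.0083, 0.0596]
tool_rot: [1.945, 1.569, 0.507]
contact_force: [-0.1, -0.4, 0.7]
opening: 0.0461
```

```bash
python3 - <<'E'
from ov import *
k=knob(67.3); plan([k[0],k[1],.056],7.7,10)
E
```

```text
t 5.70 tcp [ 0.566  -0.0083  0.0596] F [-0.1 -0.4  0.7] op 0.0461 yaw(y-axis) 7.56 tilt x [ 0.0018  0.001  -1.    ] q6 -0.28
world d mm [-1.3  0.1 -3.6] dyaw 0.1 tool shift [ 3.6 -1.3 -0.3]
[[0.0002, -0.0001, -0.0, -0.01, 1], [0.0003, -0.0001, -0.0, -0.01, 1], [0.0005, -0.0002, -0.0, -0.02, 1], [0.0005, -0.0002, -0.0, -0.02, 1], [0.0005, -0.0002, -0.0, -0.02, 1], [0.0005, -0.0002, -0.0, -0.02, 1], [0.0005, -0.0002, -0.0, -0.02, 1], [0.0005, -0.0002, -0.0, -0.02, 1], [0.0003, -0.0001, -0.0, -0.01, 1], [0.0002, -0.0001, -0.0, -0.01, 1]]
```

play_rows(
  moves=[
    [[0.001, -0.0005, 0, 0, -0.4], [0.001, -0.0005, 0, 0, -1], [0.001, 0, 0, 0, -1], [0, 0, 0, 0, -1], [0, 0, 0, 0, -1], [0, 0, 0, 0, -1], [0, 0, 0, 0, -1], [0, 0, 0, 0, -1], [0, 0, 0, 0, -1], [0, 0, 0, 0, -1]],
  ],
  grip_force=40,
)

```text
time: 6.7
tool_pos: [0.5667, -0.0085, 0.0587]
tool_rot: [1.48, 1.564, 0.042]
contact_force: [-0.2, 0.6, 1.3]
opening: 0.0005
```

```bash
python3 - <<'E'
from ov import *
st()
E
```

```text
t 6.70 tcp [ 0.5667 -0.0085  0.0587] F [-0.2  0.6  1.3] op 0.0005 yaw(y-axis) 7.57 tilt x [ 7.e-03  3.e-04 -1.e+00] q6 -0.28
```

```bash
python3 - <<'E'
from ov import *
a=shot('top','t2',(200,150,490,280),2.7)
shot('scene','s2',(160,140,360,290),3.5)
print(robot.spot_in('scene','knob_grip'),robot.spot_in('top','knob_grip'))
print(proj('scene',[.5667,-.0085,.0587]),proj('scene',knob(67.3)), proj('top',knob(67.3)))
E
```

```text
[{'point': [273.3, 232.7], 'score': 0.55}, {'point': [267.2, 224.5], 'score': 0.44}] []
[[266.14071823 218.90664799]] [[266.40507115 214.83195898]] [[289.00557874 193.24618996]]
```

View pics/s2.png

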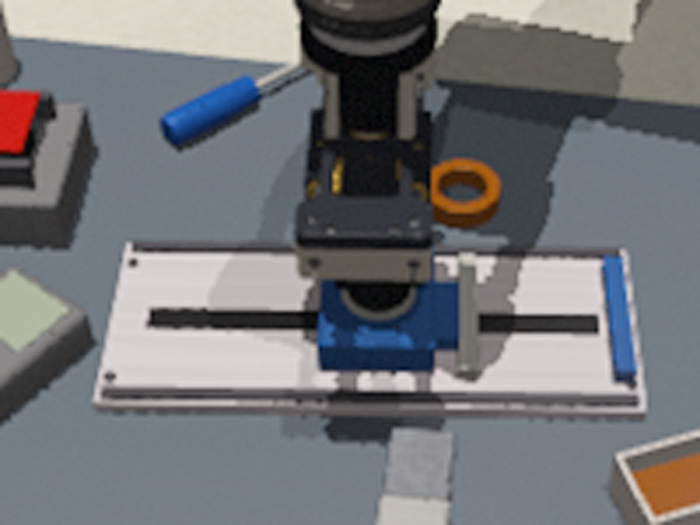

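View pics/t2.png

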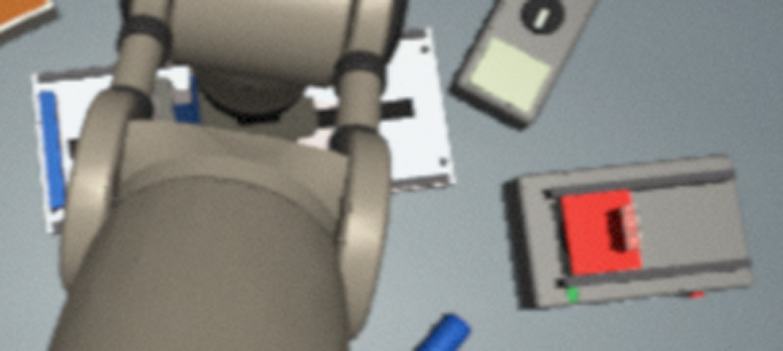

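```bash
python3 - <<'E'
from ov import *
print(proj('scene',[[.554,.002,.108],[.586,.006,.108],[.595,.006,.108]]))
E
```

```text
[[271.64519465 199.83073685]
 [271.15675602 210.56255495]
 [270.48505468 213.62330377]]
```

play_rows(
  moves=[
    [[0, 0, 0, 0, 0], [0, 0, 0, 0, 0], [0, 0, 0, 0, 0], [0, 0, 0, 0, 0.5], [-0.005, 0, 0, 0, 0.5], [-0.015, -0.01, 0, 0, 0.5], [-0.02, -0.02, 0, 0, 0.5], [-0.02, -0.02, 0, 0, 0.5], [-0.01, -0.02, 0, 0, 0.5], [0, 0, 0, 0, 0.5]],
  ],
)

```text
time: 7.9
tool_pos: [0.4945, -0.0179, 0.1312]
tool_rot: [1.492, 1.565, 0.054]
contact_force: [-0.1, 0.8, -0.0]
opening: 0.0686
```

```bash
python3 - <<'E'
from ov import *
st()
shot('top','t3',(200,150,490,280),2.7)
shot('scene','s3',(160,140,360,290),3.5)
E
```

```text
t 7.90 tcp [ 0.4945 -0.0179  0.1312] F [-0.1  0.8 -0. ] op 0.0686 yaw(y-axis) 7.60 tilt x [ 5.9e-03  3.0e-04 -1.0e+00] q6 -0.33
```

View pics/s3.png

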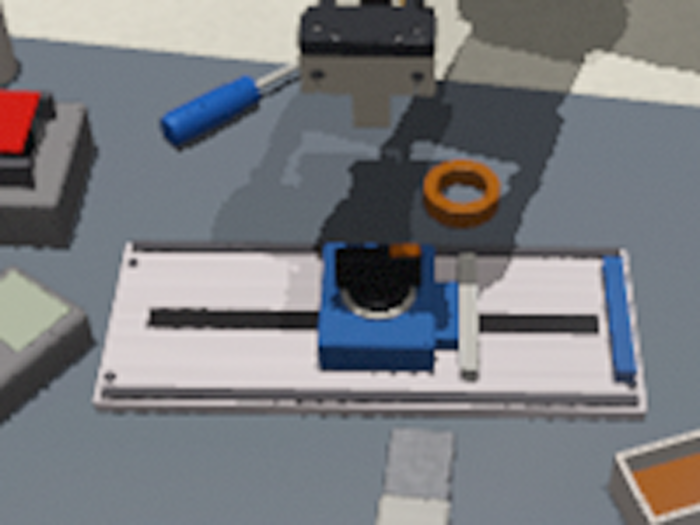

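```bash
python3 - <<'E'
from ov import *
t=np.array([.4945,-.0179,.1312]); yv=np.array([np.cos(np.radians(7.6)),np.sin(np.radians(7.6)),0])
for o in (-.053,-.034,0,.034,.053): print(o,proj('scene',t+yv*o), proj('top',t+yv*o))
print(robot.get_calibration('scene')['view'][:3,3])
# holder check fit z/x consistency: carriage block top corners, knob top
for n,P in (('wing ends top',H(np.array([[0,2.3+28,80],[0,2.3-28,80]])/1000)),('wing bottom',H(np.array([[0,2.3+28,52],[0,2.3-28,52]])/1000))): print(n,(proj('scene',P)-[160,140])*3.5,(proj('top',P)-[200,150])*2.7)
E
```

```text
-0.053 [[267.71420822 157.97765012]] [[297.67856506 248.5536746 ]]
-0.034 [[267.46110783 163.2062897 ]] [[296.47749786 238.98762751]]
0 [[266.9895545  172.94780956]] [[294.35103131 222.05112375]]
0.034 [[266.49243083 183.21757085]] [[292.253326   205.34369243]]
0.053 [[266.20270461 189.20284024]] [[291.09339002 196.10524   ]]
[ 0.07016838  0.35573688 -1.3118692 ]
wing ends top [[416.69819736 251.75952274]
 [327.83381314 250.35762177]] [[205.76302799 118.49114087]
 [275.46948144 110.28177624]]
wing bottom [[416.11805599 281.69037245]
 [329.28594975 280.31210803]] [[205.95351586 124.90069943]
 [273.45393996 116.93963649]]
```

View pics/t3.png

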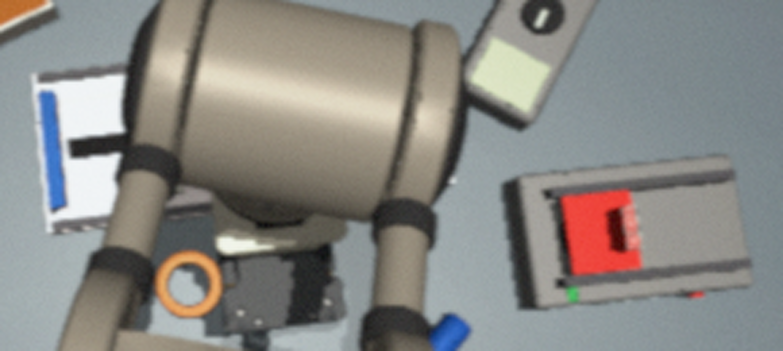

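```bash
python3 - <<'E'
from ov import *
a=robot.read_camera('scene'); np.save('sc3.npy',a)
u=np.clip(a[110:215,215:320].astype(float)*1.8,0,255).astype(np.uint8)
cv2.imwrite('pics/s3z.png',cv2.resize(u[...,::-1],None,fx=5.5,fy=5.5,interpolation=cv2.INTER_CUBIC))
st()
E
```

```text
t 8.05 tcp [ 0.4963 -0.0178  0.1296] F [0.4 0.9 0.4] op 0.0693 yaw(y-axis) 7.61 tilt x [ 5.6e-03  6.0e-04 -1.0e+00] q6 -0.33
```

View pics/s3z.png

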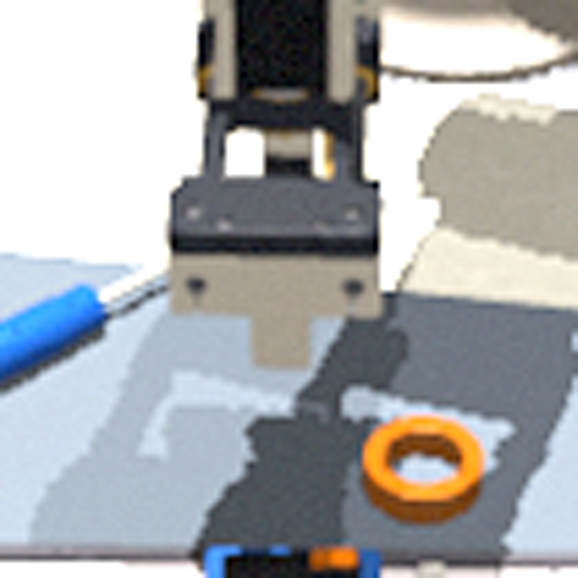

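```bash
python3 - <<'E'
from ov import *
t=np.array([.1185,.5114,.2031]); a=np.radians(76.95); yv=np.array([np.cos(a),np.sin(a),0])
for o in (-.065,-.046,0,.046,.065): print(o,proj('scene',t+yv*o), proj('scene',t+yv*o+[0,0,.019]))
b=np.load('scene0.npy'); cv2.imwrite('pics/s0z.png',cv2.resize(b[0:110,440:560,::-1],None,fx=6,fy=5,interpolation=cv2.INTER_CUBIC))
E
```

```text
-0.065 [[463.77342716  75.09210421]] [[466.33621965  68.27405572]]
-0.046 [[471.2920707   76.42677983]] [[473.96735056  69.59562722]]
0 [[489.77759975  79.70824741]] [[492.73333204  72.84555001]]
0.046 [[508.6736855   83.06259515]] [[511.92181438  76.16864218]]
0.065 [[516.60162615  84.46992734]] [[519.97415268  77.56315905]]
```

View pics/s0z.png

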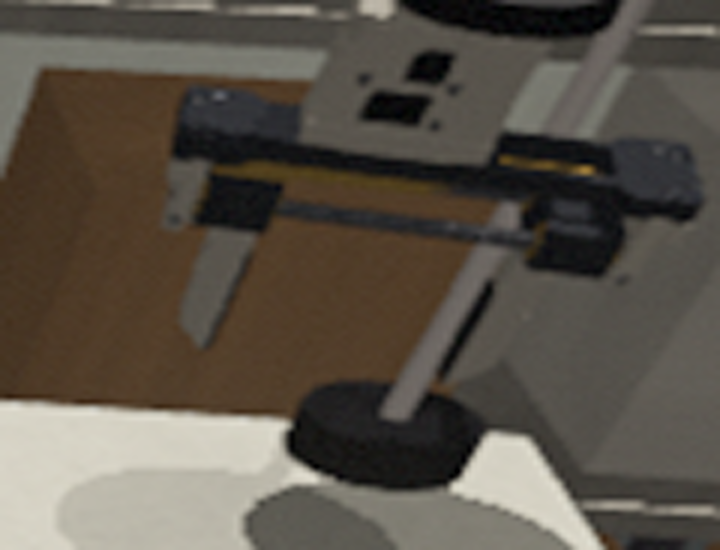

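```bash
python3 - <<'E'
from ov import *
k=knob(67.3); plan([k[0],k[1],.10],7.7,10,0)
E
```

```text
t 8.05 tcp [ 0.4963 -0.0178  0.1296] F [0.4 0.9 0.4] op 0.0693 yaw(y-axis) 7.61 tilt x [ 5.6e-03  6.0e-04 -1.0e+00] q6 -0.33
world d mm [ 68.4   9.7 -29.6] dyaw 0.1 tool shift [30.  68.9 -0.6]
[[0.0013, 0.0029, -0.0, -0.0, 0], [0.0025, 0.0057, -0.0, -0.01, 0], [0.0038, 0.0086, -0.0001, -0.01, 0], [0.0038, 0.0086, -0.0001, -0.01, 0], [0.0038, 0.0086, -0.0001, -0.01, 0], [0.0038, 0.0086, -0.0001, -0.01, 0], [0.0038, 0.0086, -0.0001, -0.01, 0], [0.0038, 0.0086, -0.0001, -0.01, 0], [0.0025, 0.0057, -0.0, -0.01, 0], [0.0013, 0.0029, -0.0, -0.0, 0]]
```

play_rows(
  moves=[
    [[0.001, 0.005, 0, 0, 0], [0.002, 0.01, 0, 0, 0], [0.004, 0.013, 0, 0, 0], [0.004, 0.013, 0, 0, 0], [0.005, 0.012, 0, 0, 0], [0.005, 0.009, 0, 0, 0], [0.004, 0.004, 0, 0, 0], [0.003, 0.002, 0, 0, 0], [0, 0, 0, 0, 0], [0, 0, 0, 0, 0]],
  ],
)

```text
time: 9.05
tool_pos: [0.5716, -0.0069, 0.0939]
tool_rot: [-2.941, 1.569, 1.905]
contact_force: [-0.6, -1.0, -0.4]
opening: 0.046
```

```bash
python3 - <<'E'
from ov import *
k=knob(67.3); plan([k[0],k[1],.038],7.7,10,0)
E
```

```text
t 9.05 tcp [ 0.5716 -0.0069  0.0939] F [-0.6 -1.  -0.4] op 0.0460 yaw(y-axis) 7.67 tilt x [-7.e-04  2.e-03 -1.e+00] q6 -0.28
world d mm [ -6.9  -1.2 -55.9] dyaw 0.0 tool shift [55.9 -7.   0.4]
[[0.0023, -0.0003, 0.0, -0.0, 0], [0.0047, -0.0006, 0.0, -0.0, 0], [0.007, -0.0009, 0.0, -0.0, 0], [0.007, -0.0009, 0.0, -0.0, 0], [0.007, -0.0009, 0.0, -0.0, 0], [0.007, -0.0009, 0.0, -0.0, 0], [0.007, -0.0009, 0.0, -0.0, 0], [0.007, -0.0009, 0.0, -0.0, 0], [0.0047, -0.0006, 0.0, -0.0, 0], [0.0023, -0.0003, 0.0, -0.0, 0]]
```

play_rows(
  moves=[
    [[0.002, -0.002, 0, 0, 0], [0.005, -0.002, 0, 0, 0], [0.008, -0.001, 0, 0, 0], [0.009, -0.001, 0, 0, 0], [0.009, -0.0005, 0, 0, 0], [0.008, 0, 0, 0, 0], [0.005, 0, 0, 0, -0.3], [0.003, 0, 0, 0, -0.3], [0.001, 0, 0, 0, -0.3], [0, 0, 0, 0, -0.3]],
  ],
)

```text
time: 10.05
tool_pos: [0.5635, -0.008, 0.0397]
tool_rot: [-2.729, 1.568, 2.117]
contact_force: [-0.3, -0.4, -0.4]
opening: 0.0322
```

```bash
python3 - <<'E'
from ov import *
k=knob(67.3); togo([k[0],k[1],.036],7.7)
E
```

```text
t 10.05 tcp [ 0.5635 -0.008   0.0397] F [-0.3 -0.4 -0.4] op 0.0322 yaw(y-axis) 7.64 tilt x [-0.0012  0.002  -1.    ] q6 -0.29
 shift mm [3.7 1.2 0.3] turn -0.06 dq6?
```

Down a little more and close.

play_rows(
  moves=[
    [[0.002, 0.001, 0, 0, -0.3], [0.002, 0, 0, 0, -0.4], [0, 0, 0, 0, -1], [0, 0, 0, 0, -1], [0, 0, 0, 0, -1], [0, 0, 0, 0, -1], [0, 0, 0, 0, -1], [0, 0, 0, 0, -1], [0, 0, 0, 0, -1], [0, 0, 0, 0, -1]],
  ],
  grip_force=40,
)

```text
time: 11.05
tool_pos: [0.5668, -0.0079, 0.0363]
tool_rot: [1.84, 1.567, 0.403]
contact_force: [2.9, 0.2, -1.6]
opening: 0.0128
```

```bash
python3 - <<'E'
from ov import *
st()
E
```

```text
t 11.05 tcp [ 0.5668 -0.0079  0.0363] F [ 2.9  0.2 -1.6] op 0.0128 yaw(y-axis) 7.67 tilt x [ 0.0038  0.0016 -1.    ] q6 -0.29
```

play_rows(
  moves=[
    [[0, 0, 0, -3, -1], [0, 0, 0, -6, -1], [0, 0, 0, -8, -1], [0, 0, 0, -8, -1], [0, 0, 0, -8, -1], [0, 0, 0, -8, -1], [0, 0, 0, -8, -1], [0, 0, 0, -8, -1], [0, 0, 0, -6, -1], [0, 0, 0, -2, -1]],
  ],
)

```text
time: 12.05
tool_pos: [0.5698, -0.0053, 0.0364]
tool_rot: [0.828, 1.559, 0.566]
contact_force: [2.8, -0.7, -2.5]
opening: 0.0125
```

```bash
python3 - <<'E'
from ov import *
s,M=st(); print(s['torque'])
E
```

```text
t 12.05 tcp [ 0.5698 -0.0053  0.0364] F [ 2.8 -0.7 -2.5] op 0.0125 yaw(y-axis) 75.00 tilt x [ 0.0101  0.0064 -0.9999] q6 -1.46
[-0.17078465 -0.06996575 -0.12292515]
```

play_rows(
  moves=[
    [[0, -0.001, -0.001, -5, -1], [0, -0.001, -0.001, -5, -1], [0, 0, -0.001, -5, -1], [0, 0, 0, -4, -1], [0, 0, 0, -2, -1], [0, 0, 0, 0, -1], [0, 0, 0, 0, -1], [0, 0, 0, 0, -1], [0, 0, 0, 0, -1], [0, 0, 0, 0, -1]],
  ],
)

```text
time: 13.05
tool_pos: [0.5702, -0.0051, 0.0364]
tool_rot: [0.396, 1.55, 0.506]
contact_force: [1.3, 0.4, -0.5]
opening: 0.013
```

```bash
python3 - <<'E'
from ov import *
s,M=st(); print(s['torque']); h=np.array([-.134,.991,0]); print((M.T@-h*130).round(1))
E
```

```text
t 13.05 tcp [ 0.5702 -0.0051  0.0364] F [ 1.3  0.4 -0.5] op 0.0130 yaw(y-axis) 96.30 tilt x [ 0.0183  0.0101 -0.9998] q6 -1.84
[-0.04148572 -0.09370072 -0.66756395]
[  -1.  -130.     3.2]
```

play_rows(
  moves=[
    [[0, -0.003, 0, 1, -1], [0, -0.006, 0, 1, -1], [0, -0.01, 0, 0, -1], [0, -0.014, 0.0005, 0, -1], [0, -0.014, 0.0005, 0, -1], [0, -0.014, 0.0005, 0, -1], [0, -0.014, 0.0005, 0, -1], [0, -0.01, 0, 0, -1], [0, -0.005, 0, 0, -1], [0, -0.002, 0, 0, -1]],
  ],
)

```text
time: 14.05
tool_pos: [0.5833, -0.0989, 0.0364]
tool_rot: [0.363, 1.543, 0.438]
contact_force: [2.7, 3.4, -1.4]
opening: 0.0127
```

```bash
python3 - <<'E'
from ov import *
s,M=st(); print(s['torque']); 
d=s['tool_pos']-np.array([.5702,-.0051,0]); print('moved along -y_h',(-d@np.array([-.134,.991,0])*1000))
E
```

```text
t 14.05 tcp [ 0.5833 -0.0989  0.0364] F [ 2.7  3.4 -1.4] op 0.0127 yaw(y-axis) 94.28 tilt x [ 0.0256  0.012  -0.9996] q6 -1.97
[ 0.2887646  -0.18107811 -0.16272045]
moved along -y_h 94.67964341035176
```

play_rows(
  moves=[
    [[0, 0, 0, 0, -0.3], [0, 0, 0, 0, -0.1], [0, 0, 0, 0, 0], [0, 0, 0, 0, 0], [-0.005, 0, 0, 0, 0.2], [-0.015, 0, 0, 0, 0.5], [-0.02, 0, 0, 0, 1], [-0.025, 0, 0, 0, 1], [-0.02, 0, 0, 0, 1], [-0.01, 0, 0, 0, 1]],
  ],
)

```text
time: 15.05
tool_pos: [0.5776, -0.1, 0.1344]
tool_rot: [0.504, 1.55, 0.581]
contact_force: [0.4, -0.0, 0.2]
opening: 0.0879
```

```bash
python3 - <<'E'
from ov import *
st()
shot('scene','s4'); a=shot('top','t4'); np.save('top4.npy',a)
E
```

```text
t 15.05 tcp [ 0.5776 -0.1     0.1344] F [ 0.4 -0.   0.2] op 0.0879 yaw(y-axis) 94.43 tilt x [ 0.0172  0.0113 -0.9998] q6 -1.97
```

View pics/s4.png

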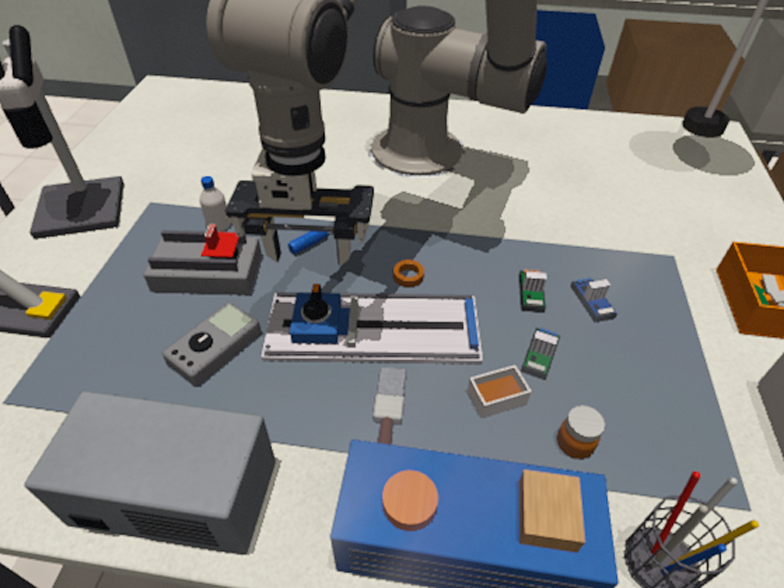

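View pics/t4.png

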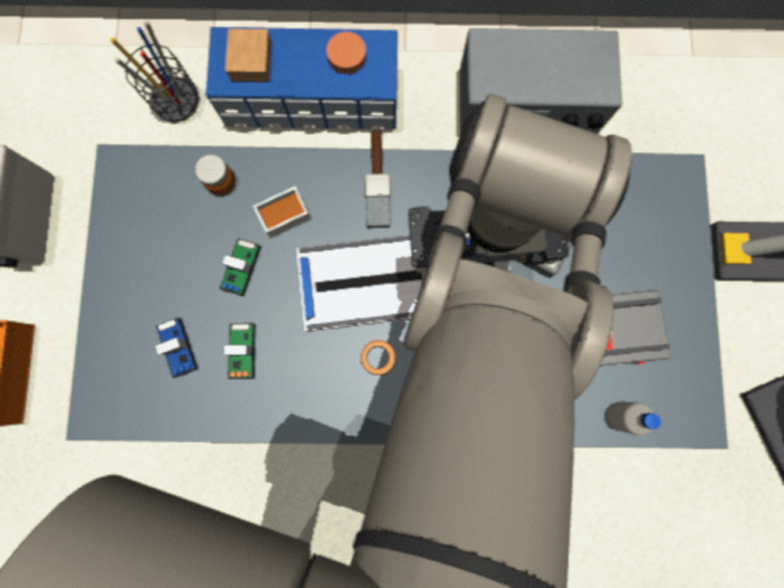

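```bash
python3 - <<'E'
import re
s=open('ov.py').read()
s=s.replace("def plan(p,yaw=None,n=10,opening=1,ease=True):","def plan(p,yaw=None,n=10,opening=1,ease=True,full=False):").replace("dy=0 if yaw is None else (yaw-cur+90)%180-90","dy=0 if yaw is None else ((yaw-cur) if full else (yaw-cur+90)%180-90)")
open('ov.py','w').write(s)
E
cat > boards.py <<'E'
from ov import *
def find(im,c='top'):
    """all board ribs on bench: bright blob approx 34x14 at z .046 next to coloured pcb"""
    x0,y0,x1,y1=70,130,215,300; f=6
    u=up(im,x0,y0,x1,y1,f).astype(int)
    for i,s,cc,mm in comp((u.min(2)>185),amin=1500):
        r=rectof(c,mm,x0,y0,f,.046)
        if 28<r[2]<40 and 9<r[3]<18:
            p=cc/f+[x0,y0]
            print('rib',np.round(r[:4],1),'boardx angle %.1f'%((r[4]-90+90)%180-90),'pix',np.round(p,1))
E
python3 - <<'E'
from boards import *
find(np.load('top4.npy'))
for p in ([281,190],[254,210],[309,215],[285,233]): print(bp('top',np.array(p)/1.4,.035)[0].round(3))
plan([.580,.2655,.10],-17.1,20,0.5,full=True)
E
```

```text
rib [579.7 265.6  34.7  14. ] boardx angle -17.7 pix [166.9 187.3]
rib [444.8 361.3  34.5  14.6] boardx angle 22.4 pix [119.3 247.3]
rib [440.5 255.6  34.1  13.8] boardx angle 0.8 pix [167.7 249.9]
[0.704 0.197 0.035]
[0.669 0.24  0.035]
[0.662 0.149 0.035]
[0.631 0.187 0.035]
t 15.15 tcp [ 0.5778 -0.1001  0.134 ] F [0.2 0.4 0.1] op 0.0912 yaw(y-axis) 94.42 tilt x [ 0.018   0.0111 -0.9998] q6 -1.97
world d mm [  2.2 365.6 -34. ] dyaw -111.5 tool shift [ 38.1 364.   29.6]
[[0.0007, 0.0067, 0.0005, 2.07, 0.5], [0.0014, 0.0135, 0.0006, 4.13, 0.5], [0.0021, 0.0203, -0.0005, 6.2, 0.5], [0.0021, 0.0201, -0.0027, 6.2, 0.5], [0.0021, 0.0197, -0.0049, 6.2, 0.5], [0.0021, 0.019, -0.007, 6.2, 0.5], [0.0021, 0.0182, -0.009, 6.2, 0.5], [0.0021, 0.0171, -0.0109, 6.2, 0.5], [0.0021, 0.0158, -0.0127, 6.2, 0.5], [0.0021, 0.0144, -0.0143, 6.2, 0.5], [0.0021, 0.0127, -0.0158, 6.2, 0.5], [0.0021, 0.011, -0.0171, 6.2, 0.5], [0.0021, 0.0091, -0.0182, 6.2, 0.5], [0.0021, 0.007, -0.019, 6.2, 0.5], [0.0021, 0.0049, -0.0197, 6.2, 0.5], [0.0021, 0.0028, -0.0201, 6.2, 0.5], [0.0021, 0.0006, -0.0203, 6.2, 0.5], [0.0021, -0.0016, -0.0202, 6.2, 0.5], [0.0014, -0.0025, -0.0133, 4.13, 0.5], [0.0007, -0.0017, -0.0065, 2.07, 0.5]]
```

play_rows(
  moves=[
    [[0, 0.007, 0.0005, 2, 0.5], [0.001, 0.014, 0.0005, 4, 0.5], [0.001, 0.021, -0.0005, 6.5, 0.5], [0.001, 0.021, -0.0027, 6.5, 0.5], [0.001, 0.02, -0.005, 6.5, 0.5], [0.001, 0.019, -0.007, 6.5, 0.5], [0.001, 0.018, -0.009, 6.5, 0.5], [0.001, 0.017, -0.011, 6.5, 0.5], [0.001, 0.016, -0.013, 6.5, 0.5], [0.001, 0.014, -0.0145, 6.5, 0.5]],
  ],
)

```text
time: 16.15
tool_pos: [0.5769, 0.0899, 0.114]
tool_rot: [2.692, 1.558, 1.712]
contact_force: [1.0, 0.7, -0.1]
opening: 0.069
```

```bash
python3 - <<'E'
from boards import *
plan([.580,.2655,.09],-17.5,10,0.5,full=True)
E
```

```text
t 16.15 tcp [0.5769 0.0899 0.114 ] F [ 1.   0.7 -0.1] op 0.0690 yaw(y-axis) 33.88 tilt x [-0.0018  0.0123 -0.9999] q6 -0.58
world d mm [  3.1 175.6 -24. ] dyaw -51.4 tool shift [  26.2  100.3 -143.7]
[[0.0011, 0.0042, -0.006, 2.14, 0.5], [0.0022, 0.0079, -0.0123, 4.28, 0.5], [0.0033, 0.0105, -0.0193, 6.42, 0.5], [0.0033, 0.0082, -0.0203, 6.42, 0.5], [0.0033, 0.0059, -0.0211, 6.42, 0.5], [0.0033, 0.0035, -0.0216, 6.42, 0.5], [0.0033, 0.0011, -0.0219, 6.42, 0.5], [0.0033, -0.0014, -0.0219, 6.42, 0.5], [0.0022, -0.0025, -0.0144, 4.28, 0.5], [0.0011, -0.0018, -0.0071, 2.14, 0.5]]
```

play_rows(
  moves=[
    [[0.001, 0.01, -0.017, 6, 0.5], [0.001, 0.011, -0.02, 6.5, 0.5], [0.002, 0.01, -0.021, 6.5, 0.5], [0.002, 0.007, -0.021, 6.5, 0.5], [0.002, 0.004, -0.02, 6.5, 0.5], [0.002, 0.002, -0.018, 6.5, 0.5], [0.002, 0, -0.013, 5, 0.5], [0.001, 0, -0.006, 3, 0.5], [0, 0, -0.002, 1, 0.5], [0, 0, 0, 0, 0.5]],
  ],
)

```text
time: 17.15
tool_pos: [0.5775, 0.2449, 0.0867]
tool_rot: [-1.595, 1.545, 2.847]
contact_force: [0.7, 0.3, 0.1]
opening: 0.0689
```

```bash
python3 - <<'E'
from boards import *
a=shot('scene','s5',(300,130,480,270),4)
plan([.580,.2655,.09],-17.5,10,0.5,full=True)
E
```

```text
t 17.20 tcp [0.5774 0.2447 0.0867] F [-0.2 -0.8 -0.3] op 0.0691 yaw(y-axis) -15.52 tilt x [-0.0253  0.0075 -0.9997] q6 0.54
world d mm [ 2.6 20.8  3.3] dyaw -2.0 tool shift [ -3.2  -3.2 -20.8]
[[-0.0001, -0.0001, -0.0009, 0.08, 0.5], [-0.0003, -0.0003, -0.0017, 0.17, 0.5], [-0.0004, -0.0004, -0.0026, 0.25, 0.5], [-0.0004, -0.0004, -0.0026, 0.25, 0.5], [-0.0004, -0.0004, -0.0026, 0.25, 0.5], [-0.0004, -0.0004, -0.0026, 0.25, 0.5], [-0.0004, -0.0005, -0.0026, 0.25, 0.5], [-0.0004, -0.0005, -0.0026, 0.25, 0.5], [-0.0003, -0.0003, -0.0017, 0.17, 0.5], [-0.0001, -0.0002, -0.0009, 0.08, 0.5]]
```

View pics/s5.png

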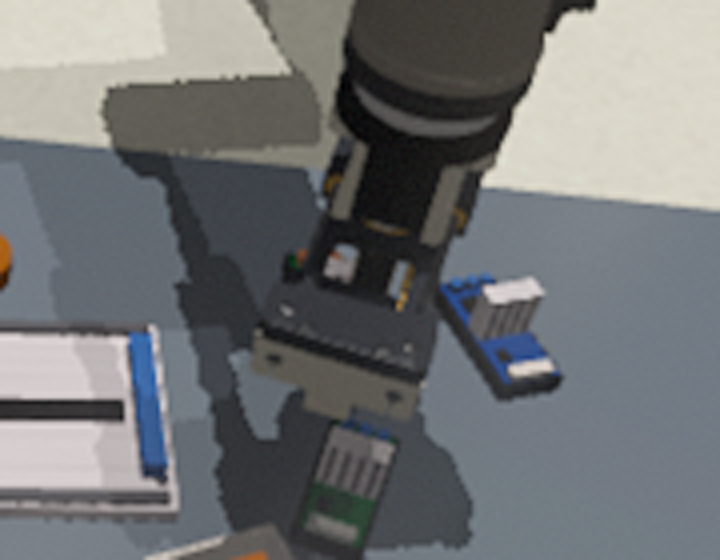

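play_rows(
  moves=[
    [[0.002, -0.001, -0.004, 0.4, 0.5], [0.004, -0.001, -0.006, 0.5, 0.5], [0.006, -0.001, -0.005, 0.4, 0.5], [0.008, 0, -0.003, 0.4, 0.5], [0.01, 0, -0.001, 0.2, 0.5], [0.01, 0, 0, 0, 0.5], [0.01, 0, 0, 0, 0.5], [0.006, 0, 0, 0, 0.5], [0.003, 0, 0, 0, 0.5], [0, 0, 0, 0, 0.5]],
  ],
)

```text
time: 18.2
tool_pos: [0.5775, 0.2638, 0.0208]
tool_rot: [-1.487, 1.542, 2.919]
contact_force: [0.1, 0.3, -0.8]
opening: 0.0689
```

```bash
python3 - <<'E'
from boards import *
plan([.580,.2655,.004],-17.5,10,0.5,full=True)
E
```

```text
t 18.20 tcp [0.5775 0.2638 0.0208] F [ 0.1  0.3 -0.8] op 0.0689 yaw(y-axis) -17.56 tilt x [-0.0282  0.0064 -0.9996] q6 0.60
world d mm [  2.5   1.7 -16.8] dyaw 0.1 tool shift [16.8  2.3 -2.4]
[[0.0007, 0.0001, -0.0001, -0.0, 0.5], [0.0014, 0.0002, -0.0002, -0.0, 0.5], [0.0021, 0.0003, -0.0003, -0.01, 0.5], [0.0021, 0.0003, -0.0003, -0.01, 0.5], [0.0021, 0.0003, -0.0003, -0.01, 0.5], [0.0021, 0.0003, -0.0003, -0.01, 0.5], [0.0021, 0.0003, -0.0003, -0.01, 0.5], [0.0021, 0.0003, -0.0003, -0.01, 0.5], [0.0014, 0.0002, -0.0002, -0.0, 0.5], [0.0007, 0.0001, -0.0001, -0.0, 0.5]]
```

play_rows(
  moves=[
    [[0.003, 0.001, -0.001, 0, 0.2], [0.005, 0.001, -0.001, 0, 0], [0.004, 0, 0, 0, -0.2], [0.002, 0, 0, 0, -0.5], [0.001, 0, 0, 0, -1], [0, 0, 0, 0, -1], [0, 0, 0, 0, -1], [0, 0, 0, 0, -1], [0, 0, 0, 0, -1], [0, 0, 0, 0, -1]],
  ],
  grip_force=40,
)

```text
time: 19.2
tool_pos: [0.5811, 0.2655, 0.0062]
tool_rot: [-1.547, 1.545, 2.859]
contact_force: [1.2, 0.2, -1.1]
opening: 0.0136
```

```bash
python3 - <<'E'
from boards import *
plan([.580,.2655,.06],-17.5,10,-1,full=True)
shot('scene','s6',(300,130,480,270),4)
E
```

```text
t 19.20 tcp [0.5811 0.2655 0.0062] F [ 1.2  0.2 -1.1] op 0.0136 yaw(y-axis) -17.56 tilt x [-0.025   0.0073 -0.9997] q6 0.60
world d mm [-1.1 -0.  53.8] dyaw 0.1 tool shift [-53.7  -2.4   0.4]
[[-0.0022, -0.0001, 0.0, -0.0, -1], [-0.0045, -0.0002, 0.0, -0.01, -1], [-0.0067, -0.0003, 0.0, -0.01, -1], [-0.0067, -0.0003, 0.0, -0.01, -1], [-0.0067, -0.0003, 0.0, -0.01, -1], [-0.0067, -0.0003, 0.0, -0.01, -1], [-0.0067, -0.0003, 0.0, -0.01, -1], [-0.0067, -0.0003, 0.0, -0.01, -1], [-0.0045, -0.0002, 0.0, -0.01, -1], [-0.0022, -0.0001, 0.0, -0.0, -1]]
```

View pics/s6.png

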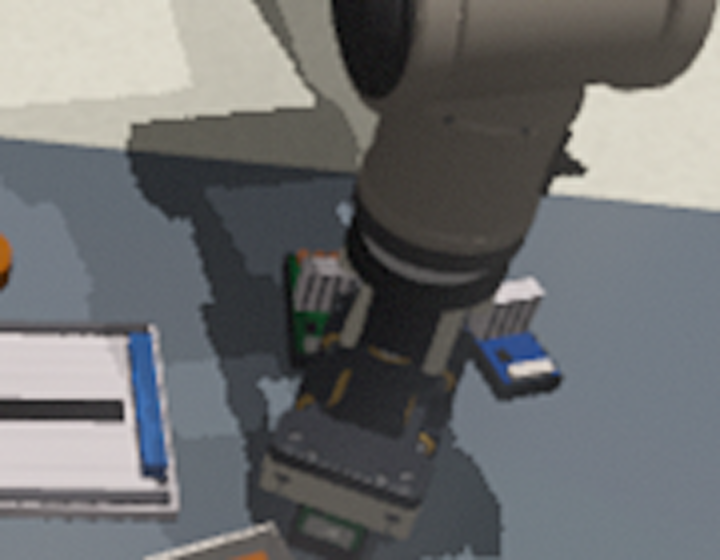

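play_rows(
  moves=[
    [[-0.002, 0, 0, 0, -1], [-0.005, 0, 0, 0, -1], [-0.008, 0, 0, 0, -1], [-0.009, 0, 0, 0, -1], [-0.009, 0, 0, 0, -1], [-0.009, 0, 0, 0, -1], [-0.007, 0, 0, 0, -1], [-0.004, 0, 0, 0, -1], [-0.001, 0, 0, 0, -1], [0, 0, 0, 0, -1]],
  ],
)

```text
time: 20.25
tool_pos: [0.5829, 0.2652, 0.0661]
tool_rot: [-1.582, 1.546, 2.824]
contact_force: [-0.5, -0.0, -2.7]
opening: 0.0139
```

```bash
python3 - <<'E'
from boards import *
p=H([0,.132,0])[0]; print(p)
plan([p[0],p[1],.06],7.7,10,-1)
E
```

```text
[0.54731382 0.12040978 0.        ]
t 20.25 tcp [0.5829 0.2652 0.0661] F [-0.5 -0.  -2.7] op 0.0139 yaw(y-axis) -17.56 tilt x [-0.0235  0.0077 -0.9997] q6 0.60
world d mm [ -35.6 -144.8   -6.1] dyaw 25.3 tool shift [  5.9  10.  148.8]
[[0.0002, 0.0004, 0.0062, -1.05, -1], [0.0005, 0.0006, 0.0124, -2.11, -1], [0.0007, 0.0002, 0.0186, -3.16, -1], [0.0007, -0.0008, 0.0186, -3.16, -1], [0.0007, -0.0018, 0.0186, -3.16, -1], [0.0007, -0.0029, 0.0184, -3.16, -1], [0.0007, -0.0039, 0.0182, -3.16, -1], [0.0007, -0.0049, 0.018, -3.16, -1], [0.0005, -0.0039, 0.0118, -2.11, -1], [0.0002, -0.0022, 0.0058, -1.05, -1]]
```

play_rows(
  moves=[
    [[0, 0.0005, 0.006, -1, -1], [0, 0.0005, 0.013, -2.5, -1], [0, 0, 0.02, -3.5, -1], [0, -0.001, 0.021, -3.5, -1], [0, -0.002, 0.021, -3.5, -1], [0, -0.003, 0.02, -3.5, -1], [0, -0.004, 0.018, -3.5, -1], [0, -0.003, 0.012, -2.5, -1], [0, -0.002, 0.006, -1, -1], [0, 0, 0.001, 0, -1]],
  ],
)

```text
time: 21.25
tool_pos: [0.5478, 0.1203, 0.0612]
tool_rot: [-1.879, 1.538, 2.981]
contact_force: [-0.3, -0.1, -1.5]
opening: 0.0138
```

```bash
python3 - <<'E'
from boards import *
p=H([0,.132,0])[0]
plan([p[0]+.0015,p[1],.02],7.7,10,-1)
shot('scene','s7',(220,130,420,280),4)
E
```

```text
t 21.25 tcp [0.5478 0.1203 0.0612] F [-0.3 -0.1 -1.5] op 0.0138 yaw(y-axis) 8.46 tilt x [-0.0328  0.0053 -0.9994] q6 -0.08
world d mm [  1.    0.1 -41.2] dyaw -0.8 tool shift [41.1  2.3  0.4]
[[0.0017, 0.0001, 0.0, 0.03, -1], [0.0034, 0.0002, 0.0, 0.06, -1], [0.0051, 0.0003, 0.0001, 0.1, -1], [0.0051, 0.0003, 0.0001, 0.1, -1], [0.0051, 0.0003, 0.0001, 0.1, -1], [0.0051, 0.0003, 0.0001, 0.1, -1], [0.0051, 0.0003, 0.0001, 0.1, -1], [0.0051, 0.0003, 0.0, 0.1, -1], [0.0034, 0.0002, 0.0, 0.06, -1], [0.0017, 0.0001, 0.0, 0.03, -1]]
```

View pics/s7.png

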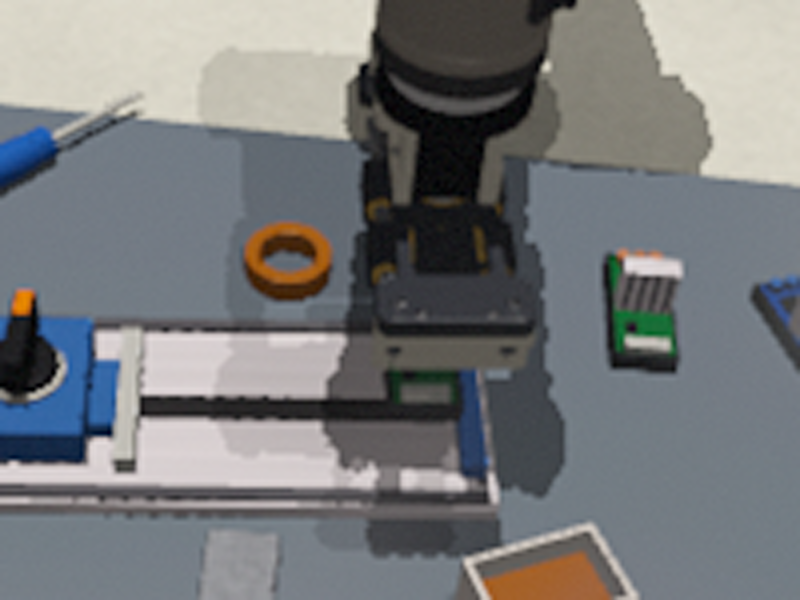

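play_rows(
  moves=[
    [[0.002, 0.0003, 0.001, 0.2, -1], [0.004, 0.0003, 0.001, 0.2, -1], [0.006, 0.0003, 0, 0.2, -1], [0.006, 0.0003, 0, 0.1, -1], [0.006, 0.0003, 0, 0.1, -1], [0.006, 0.0003, 0, 0, -1], [0.004, 0, 0, 0, -1], [0.003, 0, 0, 0, -1], [0.001, 0, 0, 0, -1], [0, 0, 0, 0, -1]],
  ],
)

```text
time: 22.3
tool_pos: [0.5485, 0.1206, 0.0195]
tool_rot: [-1.867, 1.537, 2.978]
contact_force: [0.1, -0.3, -0.3]
opening: 0.0135
```

```bash
python3 - <<'E'
from boards import *
p=H([0,.132,0])[0]
togo([p[0]+.0015,p[1],.018],7.7)
E
```

```text
t 22.30 tcp [0.5485 0.1206 0.0195] F [ 0.1 -0.3 -0.3] op 0.0135 yaw(y-axis) 7.65 tilt x [-0.0337  0.0055 -0.9994] q6 -0.06
 shift mm [1.5 0.3 0.3] turn -0.05 dq6?
```

play_rows(
  moves=[
    [[0.001, 0, 0, 0, -1], [0.001, 0, 0, 0, -1], [0, 0, 0, 0, -0.6], [0, 0, 0, 0, -0.4], [0, 0, 0, 0, -0.3], [-0.002, 0, 0, 0, -0.3], [-0.008, 0, 0, 0, -0.2], [-0.015, 0, 0, 0, 0], [-0.02, 0, 0, 0, 0.3], [-0.02, 0, 0, 0, 0.5]],
  ],
)

```text
time: 23.3
tool_pos: [0.5495, 0.1201, 0.0849]
tool_rot: [-1.848, 1.533, 2.998]
contact_force: [0.5, 0.3, 0.2]
opening: 0.0566
```

```bash
python3 - <<'E'
from boards import *
st()
a=shot('scene','s8',(220,130,420,280),4)
a=shot('top'); find(a)
E
```

```text
t 23.30 tcp [0.5495 0.1201 0.0849] F [0.5 0.3 0.2] op 0.0566 yaw(y-axis) 7.65 tilt x [-0.0371  0.0054 -0.9993] q6 -0.06
```

View pics/s8.png

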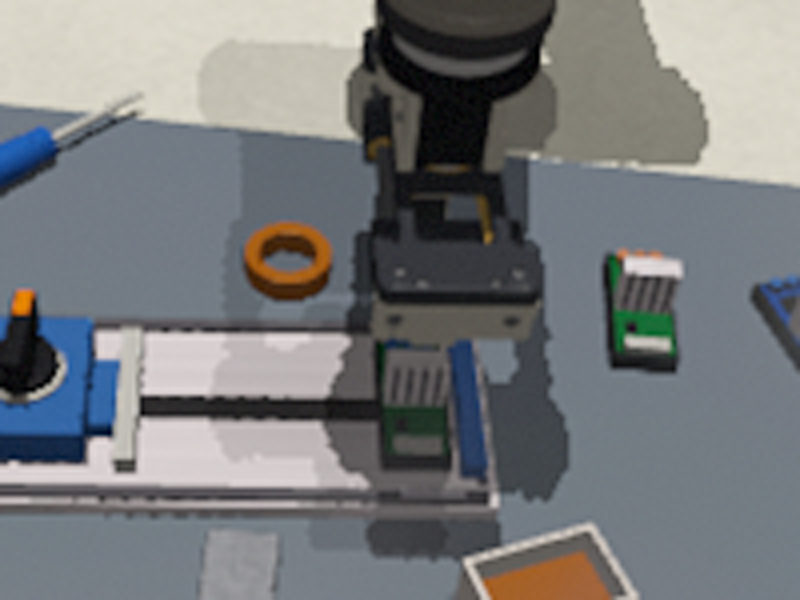

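```bash
python3 - <<'E'
from boards import *
a=robot.read_camera('top'); cv2.imwrite('pics/t8.png',a[...,::-1])
plan([.442,.2556,.08],0.8,10,.5)
E
```

```text
t 23.45 tcp [0.5506 0.1203 0.0854] F [ 0.   0.3 -0.8] op 0.0667 yaw(y-axis) 7.64 tilt x [-0.0334  0.0057 -0.9994] q6 -0.06
world d mm [-108.6  135.3   -5.4] dyaw -6.8 tool shift [   9.8  -89.4 -148.5]
[[0.0004, -0.0037, -0.0062, 0.29, 0.5], [0.0008, -0.0075, -0.0123, 0.57, 0.5], [0.0012, -0.0115, -0.0184, 0.86, 0.5], [0.0012, -0.0117, -0.0182, 0.86, 0.5], [0.0012, -0.012, -0.018, 0.86, 0.5], [0.0012, -0.0123, -0.0179, 0.86, 0.5], [0.0012, -0.0125, -0.0177, 0.86, 0.5], [0.0012, -0.0128, -0.0175, 0.86, 0.5], [0.0008, -0.0087, -0.0115, 0.57, 0.5], [0.0004, -0.0044, -0.0057, 0.29, 0.5]]
```

View pics/t8.png

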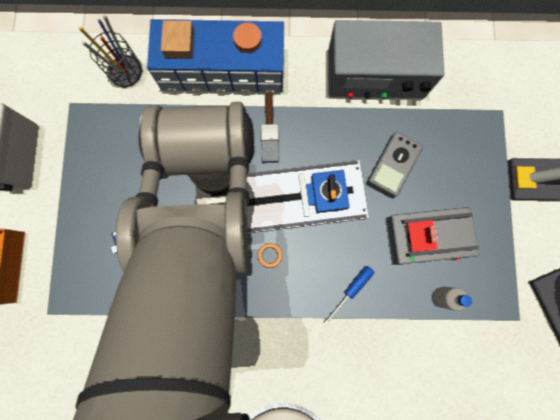

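play_rows(
  moves=[
    [[0, -0.004, -0.006, 0.3, 0.5], [0, -0.008, -0.013, 0.6, 0.5], [0.001, -0.012, -0.02, 0.9, 0.5], [0.001, -0.0125, -0.02, 0.9, 0.5], [0.001, -0.013, -0.02, 0.9, 0.5], [0.001, -0.013, -0.02, 0.9, 0.5], [0.001, -0.0125, -0.018, 0.9, 0.5], [0.001, -0.0085, -0.013, 0.6, 0.5], [0, -0.004, -0.006, 0.3, 0.5], [0, 0, -0.001, 0, 0.5]],
  ],
)

```text
time: 24.45
tool_pos: [0.439, 0.2544, 0.0746]
tool_rot: [-1.619, 1.52, 3.109]
contact_force: [-0.5, 0.7, -0.7]
opening: 0.0684
```

```bash
cat >> boards.py <<'E'
def finds(im):
    x0,y0,x1,y1=330,170,470,290; f=6
    u=up(im,x0,y0,x1,y1,f).astype(int)
    for i,s,cc,mm in comp((u.min(2)>200),amin=800):
        r=rectof('scene',mm,x0,y0,f,.046)
        if 24<r[2]<45 and 8<r[3]<22:
            print('scene rib',np.round(r[:4],1),'boardx angle %.1f'%((r[4]-90+90)%180-90),'pix',np.round(cc/f+[x0,y0],1))
E
python3 - <<'E'
from boards import *
print('orig'); finds(np.load('scene0.npy')); print('now')
a=shot('scene','s9',(300,130,480,270),4); finds(a)
plan([.442,.2556,.01],0.8,10,.5)
E
```

```text
orig
scene rib [437.9 255.6  31.2  11.3] boardx angle 6.0 pix [382.9 196.7]
scene rib [442.4 362.1  30.6  10.9] boardx angle 22.4 pix [427.7 202.9]
now
scene rib [442.8 362.3  31.3  11.7] boardx angle 24.6 pix [428.3 202.8]
t 24.50 tcp [0.4393 0.2542 0.0746] F [-0.3 -0.7 -0. ] op 0.0686 yaw(y-axis) 0.88 tilt x [-0.051   0.0017 -0.9987] q6 0.33
world d mm [  2.7   1.4 -64.6] dyaw -0.1 tool shift [64.4  6.  -1.2]
[[0.0027, 0.0003, -0.0, 0.0, 0.5], [0.0054, 0.0005, -0.0001, 0.01, 0.5], [0.0081, 0.0008, -0.0001, 0.01, 0.5], [0.0081, 0.0008, -0.0001, 0.01, 0.5], [0.0081, 0.0008, -0.0001, 0.01, 0.5], [0.0081, 0.0008, -0.0001, 0.01, 0.5], [0.0081, 0.0008, -0.0001, 0.01, 0.5], [0.0081, 0.0008, -0.0001, 0.01, 0.5], [0.0054, 0.0005, -0.0001, 0.01, 0.5], [0.0027, 0.0003, -0.0, 0.0, 0.5]]
```

View pics/s9.png

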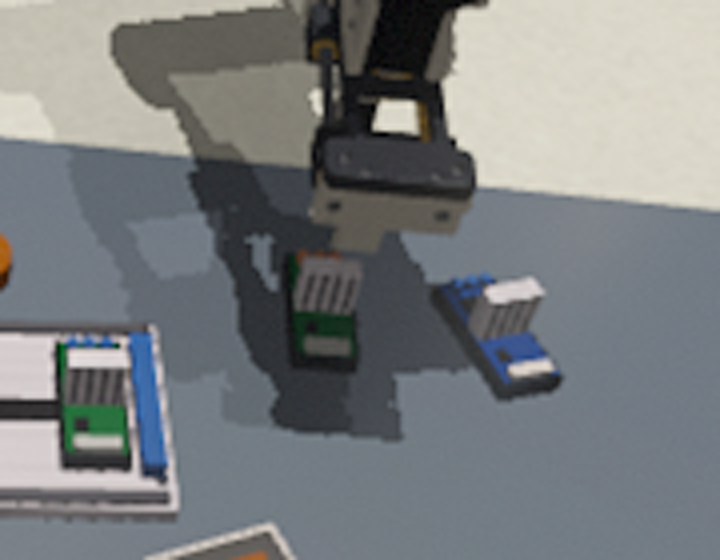

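play_rows(
  moves=[
    [[0.003, 0.001, 0, 0, 0.4], [0.006, 0.0005, -0.0005, 0, 0.4], [0.01, 0.0005, -0.0005, 0, 0.4], [0.012, 0.0005, 0, 0, 0.4], [0.012, 0.0005, 0, 0, 0.4], [0.009, 0.0005, 0, 0, 0.4], [0.006, 0.0003, 0, 0, 0.3], [0.003, 0, 0, 0, 0.2], [0.001, 0, 0, 0, 0], [0, 0, 0, 0, -0.1]],
  ],
)

```text
time: 25.5
tool_pos: [0.4421, 0.252, 0.0059]
tool_rot: [-1.597, 1.519, 3.125]
contact_force: [0.1, -0.3, 0.1]
opening: 0.044
```

```bash
python3 - <<'E'
from boards import *
plan([.4415,.2556,.006],0.8,10,.5)
E
```

```text
t 25.50 tcp [0.4421 0.252  0.0059] F [ 0.1 -0.3  0.1] op 0.0440 yaw(y-axis) 0.58 tilt x [-5.210e-02  9.000e-04 -9.986e-01] q6 0.33
world d mm [-0.6  3.6  0.1] dyaw 0.2 tool shift [-0.1 -0.5 -3.6]
[[-0.0, -0.0, -0.0001, -0.01, 0.5], [-0.0, -0.0, -0.0003, -0.02, 0.5], [-0.0, -0.0001, -0.0004, -0.03, 0.5], [-0.0, -0.0001, -0.0004, -0.03, 0.5], [-0.0, -0.0001, -0.0004, -0.03, 0.5], [-0.0, -0.0001, -0.0004, -0.03, 0.5], [-0.0, -0.0001, -0.0004, -0.03, 0.5], [-0.0, -0.0001, -0.0004, -0.03, 0.5], [-0.0, -0.0, -0.0003, -0.02, 0.5], [-0.0, -0.0, -0.0001, -0.01, 0.5]]
```

play_rows(
  moves=[
    [[0, -0.001, -0.002, 0, -0.1], [0, 0, -0.0015, 0, -0.5], [0, 0, 0, 0, -1], [0, 0, 0, 0, -1], [0, 0, 0, 0, -1], [0, 0, 0, 0, -1], [0, 0, 0, 0, -1], [-0.003, 0, 0, 0, -1], [-0.006, 0, 0, 0, -1], [-0.008, 0, 0, 0, -1]],
  ],
  grip_force=40,
)

```text
time: 26.5
tool_pos: [0.4416, 0.2559, 0.0244]
tool_rot: [-1.597, 1.519, 3.126]
contact_force: [0.3, 0.7, -2.5]
opening: 0.0139
```

```bash
python3 - <<'E'
from boards import *
p=H([0,.088,0])[0]; print(p)
plan([p[0]+.0015,p[1],.07],7.7,20,-1)
E
```

```text
[0.55320922 0.07680652 0.        ]
t 26.50 tcp [0.4416 0.2559 0.0244] F [ 0.3  0.7 -2.5] op 0.0139 yaw(y-axis) 0.61 tilt x [-5.190e-02  8.000e-04 -9.986e-01] q6 0.34
world d mm [ 113.1 -179.1   45.6] dyaw 7.1 tool shift [-51.5 108.6 180.2]
[[-0.001, 0.002, 0.0033, -0.13, -1], [-0.0019, 0.004, 0.0067, -0.26, -1], [-0.0029, 0.006, 0.0101, -0.39, -1], [-0.0029, 0.0059, 0.0101, -0.39, -1], [-0.0029, 0.0058, 0.0101, -0.39, -1], [-0.0029, 0.0058, 0.0102, -0.39, -1], [-0.0029, 0.0057, 0.0102, -0.39, -1], [-0.0029, 0.0056, 0.0103, -0.39, -1], [-0.0029, 0.0055, 0.0103, -0.39, -1], [-0.0029, 0.0055, 0.0103, -0.39, -1], [-0.0029, 0.0054, 0.0104, -0.39, -1], [-0.0029, 0.0053, 0.0104, -0.39, -1], [-0.0029, 0.0053, 0.0104, -0.39, -1], [-0.0029, 0.0052, 0.0105, -0.39, -1], [-0.0029, 0.0051, 0.0105, -0.39, -1], [-0.0029, 0.005, 0.0105, -0.39, -1], [-0.0029, 0.005, 0.0106, -0.39, -1], [-0.0029, 0.0049, 0.0106, -0.39, -1], [-0.0019, 0.0032, 0.0071, -0.26, -1], [-0.001, 0.0016, 0.0036, -0.13, -1]]
```

```bash
python3 - <<'E'
from boards import *
plan([.465,.080,.052],7.7,12,-1)
E
```

```text
t 26.50 tcp [0.4416 0.2559 0.0244] F [ 0.3  0.7 -2.5] op 0.0139 yaw(y-axis) 0.61 tilt x [-5.190e-02  8.000e-04 -9.986e-01] q6 0.34
world d mm [  23.4 -175.9   27.6] dyaw 7.1 tool shift [-28.9  20.  176.1]
[[-0.001, 0.0007, 0.0059, -0.24, -1], [-0.0019, 0.0013, 0.0117, -0.47, -1], [-0.0029, 0.0018, 0.0176, -0.71, -1], [-0.0029, 0.0016, 0.0177, -0.71, -1], [-0.0029, 0.0013, 0.0177, -0.71, -1], [-0.0029, 0.0011, 0.0177, -0.71, -1], [-0.0029, 0.0009, 0.0177, -0.71, -1], [-0.0029, 0.0007, 0.0177, -0.71, -1], [-0.0029, 0.0005, 0.0177, -0.71, -1], [-0.0029, 0.0003, 0.0177, -0.71, -1], [-0.0019, 0.0, 0.0118, -0.47, -1], [-0.001, -0.0, 0.0059, -0.24, -1]]
```

play_rows(
  moves=[
    [[-0.006, 0.001, 0.004, -0.3, -1], [-0.006, 0.002, 0.012, -0.7, -1], [-0.006, 0.002, 0.02, -0.8, -1], [-0.005, 0.002, 0.022, -0.9, -1], [-0.003, 0.002, 0.023, -0.9, -1], [-0.002, 0.001, 0.023, -0.9, -1], [-0.001, 0.001, 0.022, -0.9, -1], [0, 0, 0.018, -0.9, -1], [0, 0, 0.01, -0.5, -1], [0, 0, 0.004, -0.2, -1]],
  ],
)

```text
time: 27.5
tool_pos: [0.4681, 0.0916, 0.0594]
tool_rot: [-1.749, 1.526, 3.106]
contact_force: [0.5, -0.4, -1.7]
opening: 0.0134
```

```bash
python3 - <<'E'
from boards import *
p=H([0,.088,0])[0]; print(p)
plan([p[0]+.0015,p[1],.052],7.7,10,-1)
E
```

```text
[0.55320922 0.07680652 0.        ]
t 27.50 tcp [0.4681 0.0916 0.0594] F [ 0.5 -0.4 -1.7] op 0.0134 yaw(y-axis) 8.13 tilt x [-0.0443  0.0016 -0.999 ] q6 -0.11
world d mm [ 86.6 -14.8  -7.4] dyaw -0.4 tool shift [ 3.6 83.8 27. ]
[[0.0001, 0.0035, 0.0011, 0.02, -1], [0.0003, 0.007, 0.0022, 0.04, -1], [0.0004, 0.0105, 0.0034, 0.05, -1], [0.0004, 0.0105, 0.0033, 0.05, -1], [0.0004, 0.0105, 0.0033, 0.05, -1], [0.0004, 0.0105, 0.0033, 0.05, -1], [0.0004, 0.0105, 0.0033, 0.05, -1], [0.0004, 0.0105, 0.0033, 0.05, -1], [0.0003, 0.007, 0.0022, 0.04, -1], [0.0001, 0.0035, 0.0011, 0.02, -1]]
```

play_rows(
  moves=[
    [[0, 0.004, 0.004, 0.1, -1], [0, 0.008, 0.006, 0.1, -1], [0, 0.012, 0.006, 0.1, -1], [0, 0.013, 0.005, 0.1, -1], [0, 0.013, 0.003, 0, -1], [0, 0.013, 0.002, 0, -1], [0, 0.01, 0.001, 0, -1], [0, 0.006, 0.001, 0, -1], [0, 0.002, 0, 0, -1], [0, 0, 0, 0, -1]],
  ],
)

```text
time: 28.5
tool_pos: [0.5596, 0.0756, 0.0557]
tool_rot: [-1.751, 1.528, 3.098]
contact_force: [0.7, -0.0, -1.3]
opening: 0.0137
```

```bash
python3 - <<'E'
from boards import *
p=H([0,.087,0])[0]; print(p)
plan([p[0]+.0015,p[1],.020],7.7,10,-1)
shot('scene','s10',(220,130,420,280),4)
E
```

```text
[0.5533432  0.07581554 0.        ]
t 28.50 tcp [0.5596 0.0756 0.0557] F [ 0.7 -0.  -1.3] op 0.0137 yaw(y-axis) 7.84 tilt x [-0.0426  0.0019 -0.9991] q6 -0.14
world d mm [ -4.8   0.2 -35.7] dyaw -0.1 tool shift [35.8 -3.2 -0.6]
[[0.0015, -0.0001, -0.0, 0.01, -1], [0.003, -0.0003, -0.0, 0.01, -1], [0.0045, -0.0004, -0.0001, 0.02, -1], [0.0045, -0.0004, -0.0001, 0.02, -1], [0.0045, -0.0004, -0.0001, 0.02, -1], [0.0045, -0.0004, -0.0001, 0.02, -1], [0.0045, -0.0004, -0.0001, 0.02, -1], [0.0045, -0.0004, -0.0001, 0.02, -1], [0.003, -0.0003, -0.0, 0.01, -1], [0.0015, -0.0001, -0.0, 0.01, -1]]
```

View pics/s10.png

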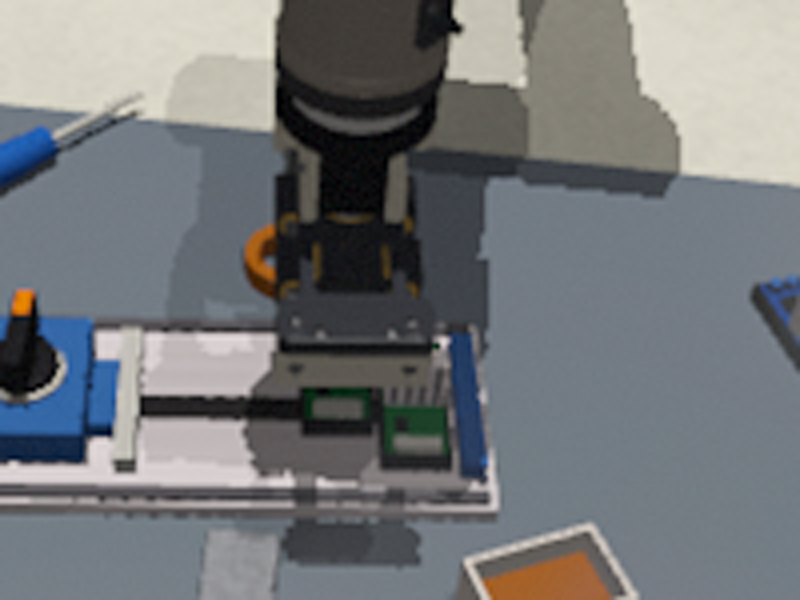

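play_rows(
  moves=[
    [[0.002, -0.001, 0, 0, -1], [0.004, -0.001, 0, 0, -1], [0.005, -0.001, 0, 0, -1], [0.006, -0.001, 0, 0, -1], [0.006, 0, 0, 0, -1], [0.005, 0, 0, 0, -1], [0.003, 0, 0, 0, -1], [0.001, 0, 0, 0, -1], [0.001, 0, 0, 0, -1], [0, 0, 0, 0, -1]],
  ],
)

```text
time: 29.55
tool_pos: [0.5517, 0.0752, 0.02]
tool_rot: [-1.75, 1.526, 3.099]
contact_force: [-0.5, -0.5, 0.4]
opening: 0.0138
```

```bash
python3 - <<'E'
from boards import *
p=H([0,.087,0])[0]
togo([p[0]+.0015,p[1],.018],7.7)
E
```

```text
t 29.55 tcp [0.5517 0.0752 0.02  ] F [-0.5 -0.5  0.4] op 0.0138 yaw(y-axis) 7.86 tilt x [-0.0448  0.0019 -0.999 ] q6 -0.14
 shift mm [ 1.8  3.3 -0.2] turn 0.16 dq6?
```

play_rows(
  moves=[
    [[0, 0.001, 0, 0, -1], [0.001, 0.001, 0, 0, -1], [0.001, 0, 0, 0, -0.6], [0, 0, 0, 0, -0.4], [0, 0, 0, 0, -0.3], [-0.002, 0, 0, 0, -0.3], [-0.008, 0, 0, 0, -0.2], [-0.015, 0, 0, 0, 0], [-0.02, 0, 0, 0, 0.3], [-0.02, 0, 0, 0, 0.5]],
  ],
)

```text
time: 30.55
tool_pos: [0.5561, 0.0753, 0.0849]
tool_rot: [-1.747, 1.524, 3.102]
contact_force: [0.2, 0.8, 0.4]
opening: 0.0565
```

```bash
python3 - <<'E'
from boards import *
a=shot('scene','s11',(220,130,460,280),3.3); finds(a)
a=shot('top'); find(a)
plan([.446,.3613,.08],22.4,20,.5)
E
```

```text
scene rib [442.5 362.1  31.2  12. ] boardx angle 22.6 pix [428.2 202.8]
rib [444.9 361.3  34.4  14.3] boardx angle 22.5 pix [119.3 247.3]
t 30.65 tcp [0.5583 0.0754 0.0869] F [-0.4 -0.8 -0.2] op 0.0641 yaw(y-axis) 7.86 tilt x [-0.041   0.0019 -0.9992] q6 -0.14
world d mm [-112.3  285.9   -6.9] dyaw 14.5 tool shift [  12.1  -71.8 -298.5]
[[0.0002, -0.0013, -0.0055, -0.27, 0.5], [0.0004, -0.0026, -0.0111, -0.54, 0.5], [0.0007, -0.0038, -0.0166, -0.81, 0.5], [0.0007, -0.0035, -0.0167, -0.81, 0.5], [0.0007, -0.0033, -0.0167, -0.81, 0.5], [0.0007, -0.003, -0.0168, -0.81, 0.5], [0.0007, -0.0028, -0.0168, -0.81, 0.5], [0.0007, -0.0026, -0.0169, -0.81, 0.5], [0.0007, -0.0023, -0.0169, -0.81, 0.5], [0.0007, -0.0021, -0.0169, -0.81, 0.5], [0.0007, -0.0019, -0.017, -0.81, 0.5], [0.0007, -0.0016, -0.017, -0.81, 0.5], [0.0007, -0.0014, -0.017, -0.81, 0.5], [0.0007, -0.0011, -0.017, -0.81, 0.5], [0.0007, -0.0009, -0.017, -0.81, 0.5], [0.0007, -0.0007, -0.017, -0.81, 0.5], [0.0007, -0.0004, -0.0171, -0.81, 0.5], [0.0007, -0.0002, -0.0171, -0.81, 0.5], [0.0004, 0.0, -0.0114, -0.54, 0.5], [0.0002, 0.0001, -0.0057, -0.27, 0.5]]
```

View pics/s11.png

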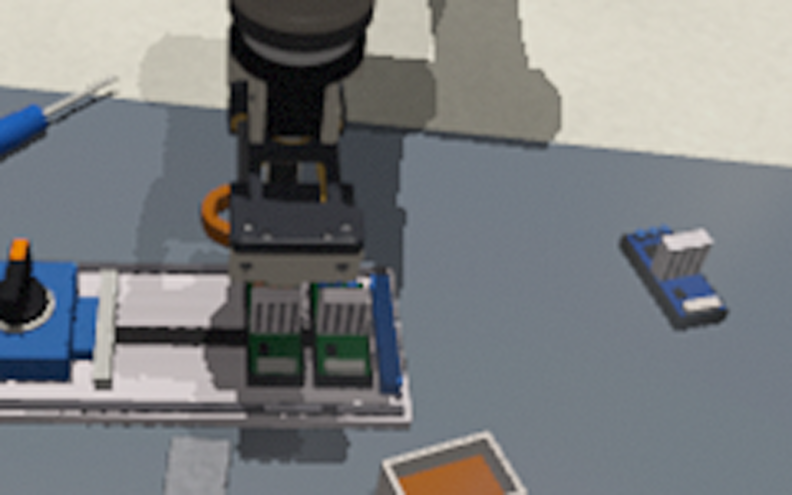

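play_rows(
  moves=[
    [[0, -0.002, -0.008, -0.4, 0.5], [0, -0.004, -0.016, -0.8, 0.5], [0, -0.006, -0.024, -1.2, 0.5], [0, -0.006, -0.026, -1.3, 0.5], [0.001, -0.006, -0.027, -1.3, 0.5], [0.001, -0.006, -0.027, -1.3, 0.5], [0.001, -0.006, -0.027, -1.3, 0.5], [0.001, -0.006, -0.027, -1.3, 0.5], [0, -0.005, -0.022, -1, 0.5], [0, -0.004, -0.016, -0.8, 0.5]],
  ],
)

```text
time: 31.65
tool_pos: [0.4447, 0.2913, 0.0803]
tool_rot: [-1.901, 1.515, -3.135]
contact_force: [0.4, 0.6, -0.7]
opening: 0.0685
```

```bash
python3 - <<'E'
from boards import *
plan([.446,.3613,.04],22.4,8,.5)
E
```

```text
t 31.65 tcp [0.4447 0.2913 0.0803] F [ 0.4  0.6 -0.7] op 0.0685 yaw(y-axis) 19.34 tilt x [-5.570e-02 -4.000e-04 -9.984e-01] q6 0.07
world d mm [  1.3  70.  -40.3] dyaw 3.1 tool shift [ 40.1  26.5 -64.9]
[[0.0022, 0.0015, -0.0036, -0.17, 0.5], [0.0045, 0.003, -0.0072, -0.34, 0.5], [0.0067, 0.0045, -0.0108, -0.51, 0.5], [0.0067, 0.0046, -0.0107, -0.51, 0.5], [0.0067, 0.0047, -0.0107, -0.51, 0.5], [0.0067, 0.0048, -0.0106, -0.51, 0.5], [0.0045, 0.0033, -0.0071, -0.34, 0.5], [0.0022, 0.0017, -0.0035, -0.17, 0.5]]
```

play_rows(
  moves=[
    [[0.001, 0.004, -0.012, -0.5, 0.5], [0.003, 0.005, -0.012, -0.5, 0.5], [0.005, 0.005, -0.011, -0.5, 0.5], [0.006, 0.004, -0.009, -0.5, 0.5], [0.006, 0.003, -0.007, -0.4, 0.5], [0.006, 0.002, -0.004, -0.3, 0.5], [0.005, 0.001, -0.002, 0, 0.5], [0.003, 0, 0, 0, 0.5], [0.001, 0, 0, 0, 0.5], [0, 0, 0, 0, 0.5]],
  ],
)

```text
time: 32.65
tool_pos: [0.4418, 0.3588, 0.0373]
tool_rot: [-1.902, 1.509, -3.082]
contact_force: [0.1, 0.1, 0.4]
opening: 0.069
```

```bash
python3 - <<'E'
from boards import *
shot('scene','s12',(330,110,500,250),4.4)
plan([.446,.3613,.006],22.4,8,.5)
E
```

```text
t 32.70 tcp [0.4419 0.3588 0.0375] F [-0.8  0.3 -0.5] op 0.0689 yaw(y-axis) 22.42 tilt x [-0.0613 -0.0036 -0.9981] q6 0.12
world d mm [  4.1   2.5 -31.5] dyaw -0.0 tool shift [31.1  6.6 -0.1]
[[0.0017, 0.0004, -0.0, 0.0, 0.5], [0.0035, 0.0007, -0.0, 0.0, 0.5], [0.0052, 0.0011, -0.0, 0.0, 0.5], [0.0052, 0.0011, -0.0, 0.0, 0.5], [0.0052, 0.0011, -0.0, 0.0, 0.5], [0.0052, 0.0011, -0.0, 0.0, 0.5], [0.0035, 0.0007, -0.0, 0.0, 0.5], [0.0017, 0.0004, -0.0, 0.0, 0.5]]
```

View pics/s12.png

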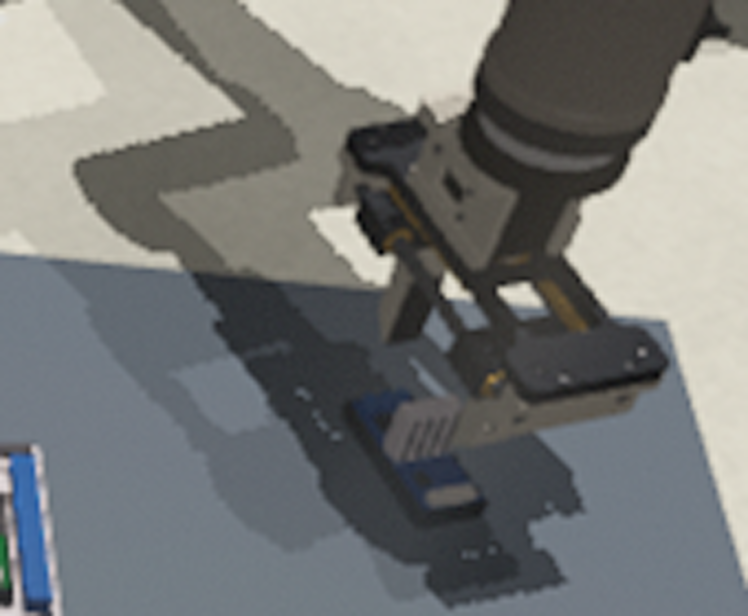

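play_rows(
  moves=[
    [[0.002, 0.001, 0, 0, 0.5], [0.005, 0.001, 0, 0, 0.5], [0.007, 0.001, 0, 0, 0.4], [0.007, 0.001, 0, 0, 0.4], [0.005, 0.001, 0, 0, 0.3], [0.003, 0, 0, 0, 0.2], [0.001, 0, 0, 0, 0], [0, 0, 0, 0, -0.1], [0, 0, 0, 0, -0.1], [0, 0, 0, 0, -0.1]],
  ],
)

```text
time: 33.7
tool_pos: [0.4454, 0.3604, 0.0051]
tool_rot: [-1.909, 1.51, -3.09]
contact_force: [-0.1, -0.5, -0.6]
opening: 0.0417
```

```bash
python3 - <<'E'
from boards import *
togo([.446,.3613,.006],22.4)
E
```

```text
t 33.70 tcp [0.4454 0.3604 0.0051] F [-0.1 -0.5 -0.6] op 0.0417 yaw(y-axis) 22.38 tilt x [-0.0605 -0.0031 -0.9982] q6 0.12
 shift mm [-1.   0.8 -0.6] turn -0.02 dq6?
```

Close and lift.

play_rows(
  moves=[
    [[0, 0, 0, 0, -0.5], [0, 0, 0, 0, -1], [0, 0, 0, 0, -1], [0, 0, 0, 0, -1], [0, 0, 0, 0, -1], [0, 0, 0, 0, -1], [0, 0, 0, 0, -1], [-0.003, 0, 0, 0, -1], [-0.006, 0, 0, 0, -1], [-0.008, 0, 0, 0, -1]],
  ],
  grip_force=40,
)

```text
time: 34.7
tool_pos: [0.4458, 0.3601, 0.0226]
tool_rot: [-1.896, 1.509, -3.077]
contact_force: [-0.5, -0.6, -1.5]
opening: 0.0136
```

```bash
python3 - <<'E'
from boards import *
plan([.460,.055,.058],7.7,16,-1)
E
```

```text
t 34.70 tcp [0.4458 0.3601 0.0226] F [-0.5 -0.6 -1.5] op 0.0136 yaw(y-axis) 22.38 tilt x [-0.062  -0.004  -0.9981] q6 0.12
world d mm [  14.2 -305.1   35.4] dyaw -14.7 tool shift [ -35.  -105.   286.9]
[[-0.0008, -0.0025, 0.0068, 0.35, -1], [-0.0017, -0.0049, 0.0137, 0.7, -1], [-0.0025, -0.0071, 0.0206, 1.05, -1], [-0.0025, -0.0067, 0.0208, 1.05, -1], [-0.0025, -0.0064, 0.0209, 1.05, -1], [-0.0025, -0.006, 0.021, 1.05, -1], [-0.0025, -0.0056, 0.0211, 1.05, -1], [-0.0025, -0.0052, 0.0212, 1.05, -1], [-0.0025, -0.0048, 0.0213, 1.05, -1], [-0.0025, -0.0044, 0.0214, 1.05, -1], [-0.0025, -0.004, 0.0214, 1.05, -1], [-0.0025, -0.0036, 0.0215, 1.05, -1], [-0.0025, -0.0032, 0.0216, 1.05, -1], [-0.0025, -0.0029, 0.0216, 1.05, -1], [-0.0017, -0.0016, 0.0145, 0.7, -1], [-0.0008, -0.0007, 0.0072, 0.35, -1]]
```

play_rows(
  moves=[
    [[-0.005, -0.003, 0.008, 0.4, -1], [-0.006, -0.006, 0.016, 0.8, -1], [-0.006, -0.008, 0.023, 1.1, -1], [-0.005, -0.008, 0.024, 1.2, -1], [-0.003, -0.007, 0.024, 1.2, -1], [-0.002, -0.006, 0.024, 1.2, -1], [-0.001, -0.006, 0.024, 1.2, -1], [-0.001, -0.005, 0.024, 1.2, -1], [-0.001, -0.005, 0.024, 1.2, -1], [-0.001, -0.004, 0.022, 1.2, -1]],
  ],
)

```text
time: 35.7
tool_pos: [0.455, 0.1234, 0.0606]
tool_rot: [-1.688, 1.513, -3.067]
contact_force: [-0.5, -0.8, -1.3]
opening: 0.0134
```

```bash
python3 - <<'E'
from boards import *
plan([.470,.05,.058],7.7,8,-1)
E
```

```text
t 35.70 tcp [0.455  0.1234 0.0606] F [-0.5 -0.8 -1.3] op 0.0134 yaw(y-axis) 10.95 tilt x [-0.0572 -0.0043 -0.9984] q6 -0.09
world d mm [ 15.  -73.4  -2.6] dyaw -3.3 tool shift [ 2.   0.9 74.9]
[[0.0001, 0.0001, 0.0042, 0.18, -1], [0.0002, 0.0001, 0.0083, 0.36, -1], [0.0003, 0.0003, 0.0125, 0.54, -1], [0.0003, 0.0004, 0.0125, 0.54, -1], [0.0003, 0.0005, 0.0125, 0.54, -1], [0.0003, 0.0006, 0.0125, 0.54, -1], [0.0002, 0.0005, 0.0083, 0.36, -1], [0.0001, 0.0003, 0.0042, 0.18, -1]]
```

play_rows(
  moves=[
    [[0, 0, 0.016, 0.5, -1], [0, 0.001, 0.015, 0.5, -1], [0, 0.003, 0.014, 0.5, -1], [0, 0.006, 0.012, 0.5, -1], [0, 0.009, 0.01, 0.4, -1], [0, 0.011, 0.007, 0.3, -1], [0, 0.012, 0.005, 0.2, -1], [0, 0.012, 0.004, 0, -1], [0, 0.01, 0.003, 0, -1], [0, 0.006, 0.001, 0, -1]],
  ],
)

```text
time: 36.7
tool_pos: [0.5316, 0.0317, 0.059]
tool_rot: [-1.601, 1.495, -3.046]
contact_force: [-23.5, -5.9, 18.5]
opening: 0.0137
```

```bash
python3 - <<'E'
from boards import *
p=H([0,.042,0])[0]; print(p)
plan([p[0]+.0015,p[1],.05],7.7,8,-1)
E
```

```text
[0.55937258 0.03122129 0.        ]
t 36.70 tcp [0.5316 0.0317 0.059 ] F [-23.5  -5.9  18.5] op 0.0137 yaw(y-axis) 7.20 tilt x [-0.0751 -0.0072 -0.9972] q6 -0.19
world d mm [29.3 -0.5 -9. ] dyaw 0.5 tool shift [ 6.8 29.6  4.2]
[[0.0004, 0.0016, 0.0002, -0.03, -1], [0.0008, 0.0033, 0.0005, -0.06, -1], [0.0011, 0.0049, 0.0007, -0.08, -1], [0.0011, 0.0049, 0.0007, -0.08, -1], [0.0011, 0.0049, 0.0007, -0.08, -1], [0.0011, 0.0049, 0.0007, -0.08, -1], [0.0008, 0.0033, 0.0005, -0.06, -1], [0.0004, 0.0016, 0.0002, -0.03, -1]]
```

```bash
python3 - <<'E'
from boards import *
shot('scene','s13',(200,130,420,290),3.6)
shot('top','t13',(170,140,370,290),3.8)
st()
E
```

```text
t 36.80 tcp [0.5312 0.0317 0.0588] F [-15.5  -4.1  10.1] op 0.0135 yaw(y-axis) 7.20 tilt x [-0.0754 -0.0072 -0.9971] q6 -0.19
```

View pics/s13.png

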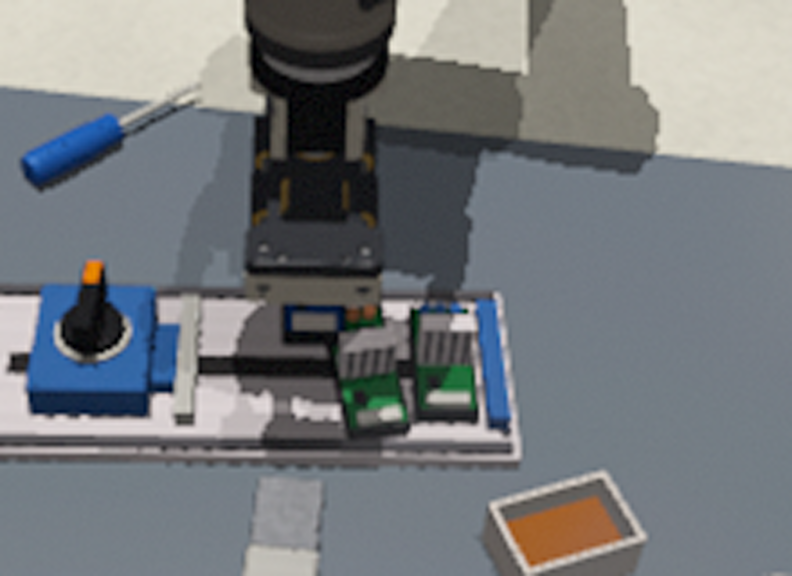

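View pics/t13.png

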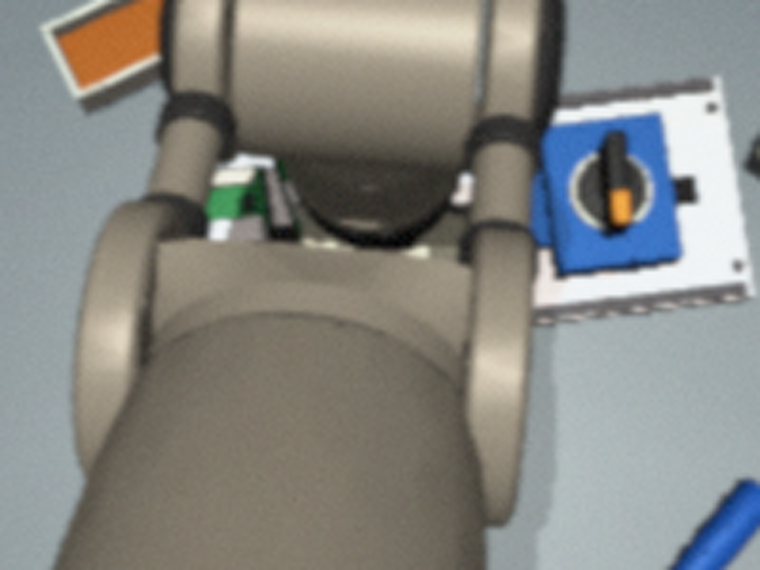

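play_rows(
  moves=[
    [[0, -0.003, 0, 0, -1], [0, -0.005, 0, 0, -1], [0, -0.006, 0.001, 0, -1], [-0.004, -0.006, 0.003, 0, -1], [-0.008, -0.005, 0.005, 0, -1], [-0.01, -0.003, 0.006, 0, -1], [-0.012, 0, 0.006, 0, -1], [-0.012, 0, 0.004, 0, -1], [-0.008, 0, 0.001, 0, -1], [-0.003, 0, 0, 0, -1]],
  ],
)

```text
time: 37.8
tool_pos: [0.5106, -0.002, 0.1242]
tool_rot: [-1.583, 1.498, -3.03]
contact_force: [-0.3, -0.4, -2.4]
opening: 0.0135
```

```bash
python3 - <<'E'
from boards import *
a=shot('scene','s14',(200,130,420,290),3.6); np.save('sc14.npy',a)
a=shot('top','t14',(170,140,370,290),3.8); np.save('top14.npy',a)
st()
E
```

```text
t 37.90 tcp [ 0.5104 -0.0016  0.1236] F [-0.3 -0.2 -2.1] op 0.0134 yaw(y-axis) 7.10 tilt x [-0.0728 -0.008  -0.9973] q6 -0.26
```

View pics/s14.png

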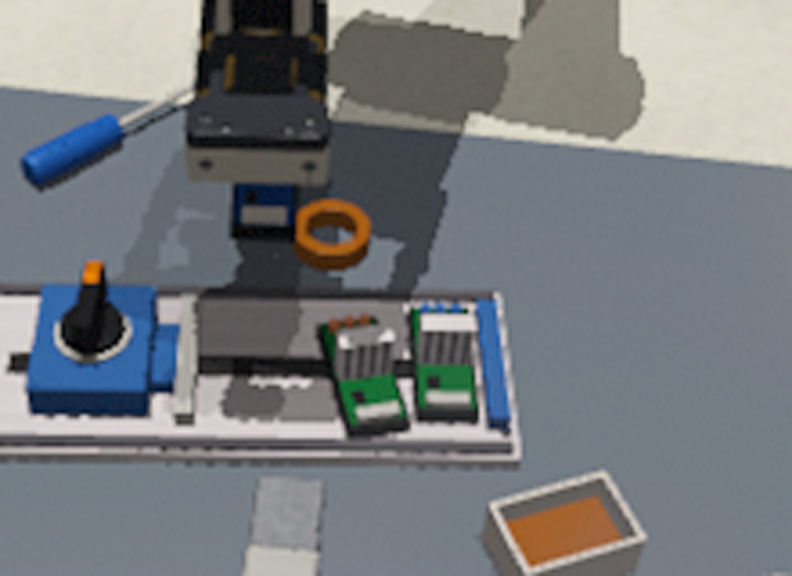

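View pics/t14.png

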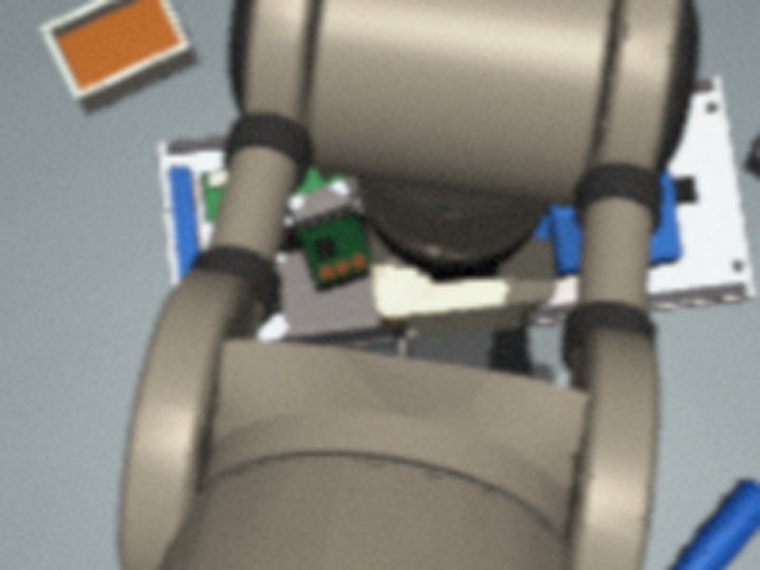

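```bash
python3 - <<'E'
from boards import *
def toH(P):
    a=np.radians(7.7); d=np.atleast_2d(P)[:,:2]-[.5650,-.0104]; return np.c_[d@[np.cos(a),np.sin(a)],d@[-np.sin(a),np.cos(a)]]*1000
def s(pts,z):
    return bp('scene',np.array(pts)/3.6+[200,130],z)
print('jaw top front edge',toH(s([[190,293],[190,420]],.026)))
print('b3 rib corners',toH(s([[337,348],[393,340]],.058)))
print('b3 carrier corners (near-cam)',toH(s([[350,424],[408,420],[322,322]],.024)))
print('b1 carrier corners',toH(s([[418,414],[475,412],[413,312]],.024)))
print('held blue',toH([.5104,-.0016]))
p=H([0,.002,0])[0]; print(p)
plan([p[0]+.0015,p[1],.09],7.7,10,-1)
E
```

```text
jaw top front edge [[-51.79300223 -32.39065365]
 [ 55.74689614 -26.50625023]]
b3 rib corners [[23.20535003 62.89703869]
 [15.90146156 97.49864502]]
b3 carrier corners (near-cam) [[ 55.26121157  71.73279511]
 [ 51.39167081 107.54970089]
 [-29.35192826  55.28331707]]
b1 carrier corners [[ 46.53073771 113.97669704]
 [ 44.21446877 149.40061953]
 [-39.59296999 115.42498781]]
held blue [[-52.92860427  16.03629788]]
[ 0.56473203 -0.00841803  0.        ]
t 37.90 tcp [ 0.5104 -0.0016  0.1236] F [-0.3 -0.2 -2.1] op 0.0134 yaw(y-axis) 7.10 tilt x [-0.0728 -0.008  -0.9973] q6 -0.26
world d mm [ 55.8  -6.8 -33.6] dyaw 0.6 tool shift [29.5 56.9 13.7]
[[0.0012, 0.0024, 0.0006, -0.02, -1], [0.0025, 0.0047, 0.0011, -0.05, -1], [0.0037, 0.0071, 0.0017, -0.07, -1], [0.0037, 0.0071, 0.0017, -0.07, -1], [0.0037, 0.0071, 0.0017, -0.07, -1], [0.0037, 0.0071, 0.0017, -0.07, -1], [0.0037, 0.0071, 0.0018, -0.07, -1], [0.0037, 0.0071, 0.0018, -0.07, -1], [0.0025, 0.0047, 0.0012, -0.05, -1], [0.0012, 0.0024, 0.0006, -0.02, -1]]
```

```bash
python3 - <<'E'
from boards import *
p=H([0,.012,0])[0]; print(p)
plan([p[0]+.0015,p[1],.05],7.7,10,-1)
E
```

```text
[0.56339217 0.0014918  0.        ]
t 37.90 tcp [ 0.5104 -0.0016  0.1236] F [-0.3 -0.2 -2.1] op 0.0134 yaw(y-axis) 7.10 tilt x [-0.0728 -0.008  -0.9973] q6 -0.26
world d mm [ 54.5   3.1 -73.6] dyaw 0.6 tool shift [69.4 59.7  3.7]
[[0.0029, 0.0025, 0.0002, -0.02, -1], [0.0058, 0.005, 0.0003, -0.05, -1], [0.0087, 0.0075, 0.0005, -0.07, -1], [0.0087, 0.0075, 0.0005, -0.07, -1], [0.0087, 0.0075, 0.0005, -0.07, -1], [0.0087, 0.0075, 0.0005, -0.07, -1], [0.0087, 0.0075, 0.0005, -0.07, -1], [0.0087, 0.0075, 0.0005, -0.07, -1], [0.0058, 0.005, 0.0004, -0.05, -1], [0.0029, 0.0025, 0.0002, -0.02, -1]]
```

play_rows(
  moves=[
    [[0.003, 0.003, 0, -0.1, -1], [0.006, 0.006, 0, -0.1, -1], [0.009, 0.009, 0.0005, -0.1, -1], [0.009, 0.01, 0.0005, -0.1, -1], [0.009, 0.01, 0.0005, -0.1, -1], [0.009, 0.009, 0.0005, -0.1, -1], [0.008, 0.006, 0.0005, 0, -1], [0.005, 0.002, 0, 0, -1], [0.002, 0, 0, 0, -1], [0, 0, 0, 0, -1]],
  ],
)

```text
time: 38.9
tool_pos: [0.5632, 0.0041, 0.0492]
tool_rot: [-1.622, 1.49, -3.056]
contact_force: [-0.4, 0.4, -1.5]
opening: 0.0137
```

```bash
python3 - <<'E'
from boards import *
a=shot('scene','s15',(200,130,420,290),3.6)
p=H([0,.012,0])[0]; print(p)
plan([p[0]+.0015,p[1],.02],7.7,10,-1)
E
```

```text
[0.56339217 0.0014918  0.        ]
t 38.95 tcp [0.5633 0.0041 0.0494] F [ 0.2  0.3 -2.7] op 0.0137 yaw(y-axis) 7.84 tilt x [-0.08   -0.007  -0.9968] q6 -0.25
world d mm [  1.6  -2.6 -29.4] dyaw -0.1 tool shift [29.2  3.6  2.9]
[[0.0012, 0.0001, 0.0001, 0.01, -1], [0.0024, 0.0003, 0.0002, 0.01, -1], [0.0037, 0.0004, 0.0004, 0.02, -1], [0.0037, 0.0004, 0.0004, 0.02, -1], [0.0037, 0.0004, 0.0004, 0.02, -1], [0.0037, 0.0004, 0.0004, 0.02, -1], [0.0037, 0.0004, 0.0004, 0.02, -1], [0.0037, 0.0004, 0.0004, 0.02, -1], [0.0024, 0.0003, 0.0002, 0.01, -1], [0.0012, 0.0002, 0.0001, 0.01, -1]]
```

View pics/s15.png

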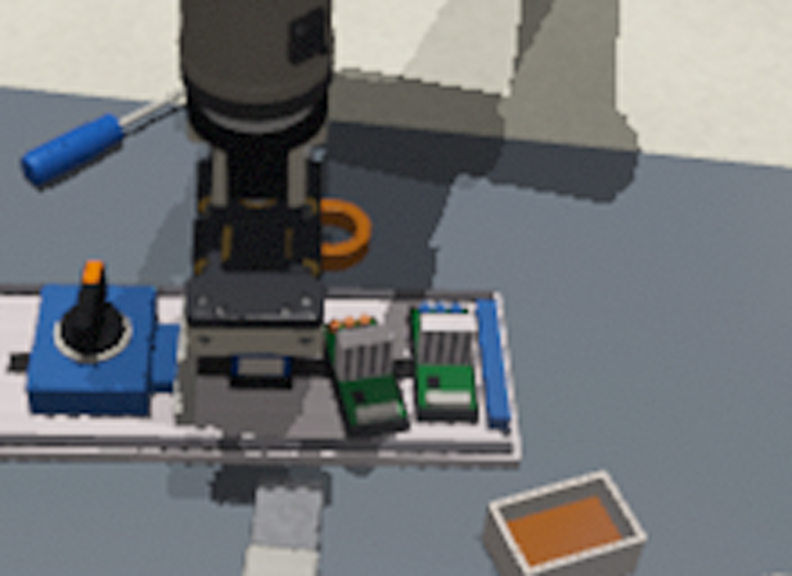

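play_rows(
  moves=[
    [[0.002, 0.001, 0.001, 0.1, -1], [0.003, 0.001, 0.001, 0, -1], [0.004, 0.001, 0.001, 0, -1], [0.004, 0.001, 0, 0, -1], [0.004, 0, 0, 0, -1], [0.004, 0, 0, 0, -1], [0.003, 0, 0, 0, -1], [0.002, 0, 0, 0, -1], [0.001, 0, 0, 0, -1], [0, 0, 0, 0, -1]],
  ],
)

```text
time: 39.95
tool_pos: [0.5658, 0.001, 0.0213]
tool_rot: [-1.613, 1.493, -3.049]
contact_force: [-0.0, 0.7, -2.5]
opening: 0.0139
```

```bash
python3 - <<'E'
from boards import *
p=H([0,.012,0])[0]
togo([p[0]+.0015,p[1],.0175],7.7)
E
```

```text
t 39.95 tcp [0.5658 0.001  0.0213] F [-0.   0.7 -2.5] op 0.0139 yaw(y-axis) 7.71 tilt x [-0.0779 -0.0072 -0.9969] q6 -0.25
 shift mm [ 3.8 -0.6 -0.6] turn 0.01 dq6?
```

play_rows(
  moves=[
    [[0.001, 0, 0, 0, -1], [0.001, 0, 0, 0, -1], [0.001, 0, 0, 0, -1], [0.001, 0, 0, 0, -1], [0, 0, 0, 0, -0.6], [0, 0, 0, 0, -0.4], [0, 0, 0, 0, -0.3], [-0.002, 0, 0, 0, -0.3], [-0.008, 0, 0, 0, -0.2], [-0.015, 0, 0, 0, 0]],
  ],
)

```text
time: 40.95
tool_pos: [0.5674, 0.0009, 0.0455]
tool_rot: [-1.607, 1.493, -3.043]
contact_force: [0.7, 0.1, -0.1]
opening: 0.0405
```

```bash
python3 - <<'E'
from boards import *
st()
a=shot('scene','s16',(200,130,420,290),3.6)
E
```

```text
t 40.95 tcp [0.5674 0.0009 0.0455] F [ 0.7  0.1 -0.1] op 0.0405 yaw(y-axis) 7.72 tilt x [-0.0776 -0.0077 -0.997 ] q6 -0.25
```

View pics/s16.png

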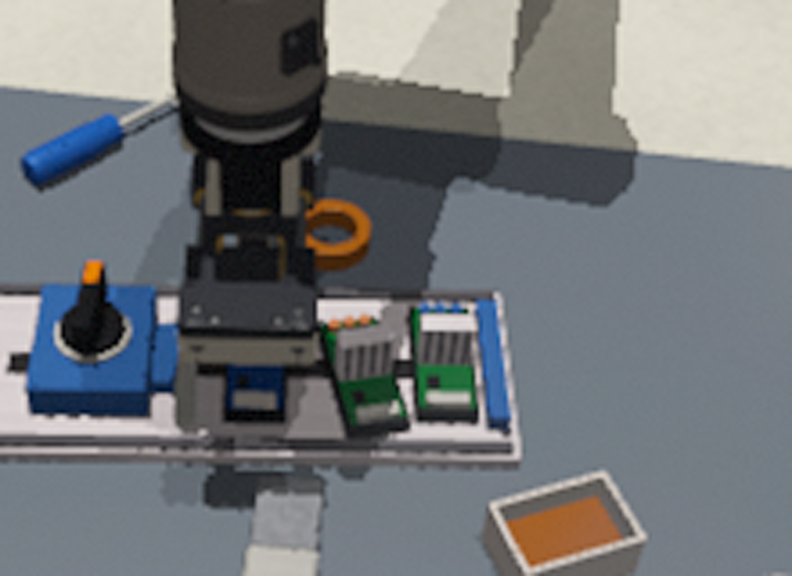

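```bash
python3 - <<'E'
from boards import *
a=np.load('sc14.npy')
cv2.imwrite('pics/z16.png',cv2.resize(a[205:255,280:345,::-1],None,fx=11,fy=11,interpolation=cv2.INTER_CUBIC))
E
```

```text
(no output)
```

View pics/z16.png

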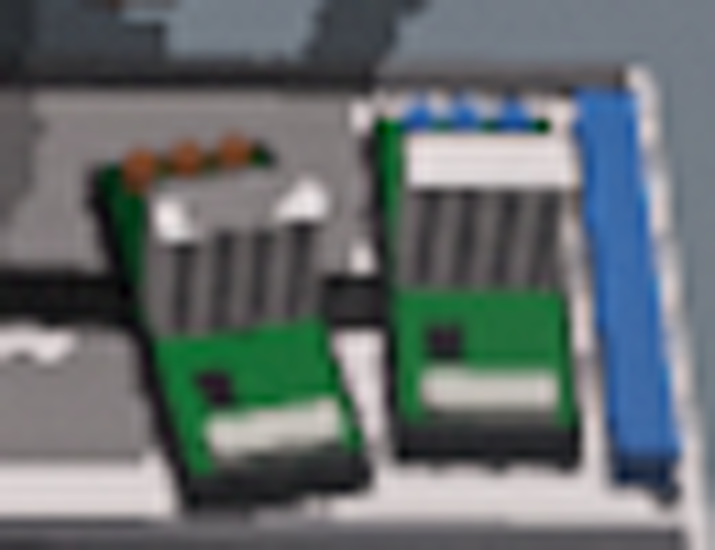

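play_rows(
  moves=[
    [[-0.006, 0, 0, 0, 0.4], [-0.012, 0, 0, 0, 0.4], [-0.016, 0, 0, 0, 0.4], [-0.012, 0, 0, 0, 0.4], [-0.004, 0, -0.005, 0, 0.4], [0, 0, -0.01, -1, 0.4], [0, 0, -0.014, -2, 0.4], [0, 0, -0.014, -2, 0.4], [0, 0, -0.008, -2, 0.4], [0, 0, -0.003, -1, 0.4]],
  ],
)

```text
time: 42.0
tool_pos: [0.5622, 0.0599, 0.1016]
tool_rot: [-1.751, 1.497, -3.035]
contact_force: [0.2, -0.2, -0.0]
opening: 0.0643
```

```bash
python3 - <<'E'
from boards import *
f=lambda p:bp('scene',(np.array(p)+.5)/11-.5+[280,205],.058)
b1=f([[410,188],[575,188],[570,135],[405,135]]); print('b1',b1.mean(0).round(4),np.degrees(np.arctan2(*(b1[1]-b1[0])[[1,0]])))
b3=f([[165,243],[325,225],[318,180],[150,195]]); print('b3',b3.mean(0).round(4),np.degrees(np.arctan2(*(b3[1]-b3[0])[[1,0]])),np.degrees(np.arctan2(*(b3[2]-b3[3])[[1,0]])))
g=lambda p:bp('scene',(np.array(p)+.5)/11-.5+[280,205],.024)
q=g([[190,480],[365,460],[105,175]]); print(q.round(4)); e=q[1]-q[0]; print(np.degrees(np.arctan2(e[1],e[0]))); e=q[0]-q[2]; print('long dir',np.degrees(np.arctan2(e[1],e[0])),np.linalg.norm(e))
q=g([[400,450],[578,445],[378,130]]);e=q[1]-q[0]; print('b1',np.degrees(np.arctan2(e[1],e[0]))); e=q[0]-q[2]; print('long dir',np.degrees(np.arctan2(e[1],e[0])),np.linalg.norm(e))
cv=robot.read_camera('top'); cv2.imwrite('pics/t17.png',cv[...,::-1]); shot('scene','s17',(200,130,420,290),3.6)
st()
E
```

```text
b1 [0.5468 0.12   0.058 ] 98.92749543427459
b3 [0.5682 0.0709 0.058 ] 107.39342467424024 105.74907301165847
[[0.6114 0.0673 0.024 ]
 [0.6009 0.1017 0.024 ]
 [0.5318 0.04   0.024 ]]
107.08078409326478
long dir 18.93410957115712 0.08413795128893921
b1 100.9300049647312
long dir 7.643912581648877 0.08837011229953393
t 42.10 tcp [0.5624 0.0592 0.1017] F [ 0.9  0.1 -0.2] op 0.0645 yaw(y-axis) 16.37 tilt x [-0.0734 -0.008  -0.9973] q6 -0.31
```

View pics/s17.png

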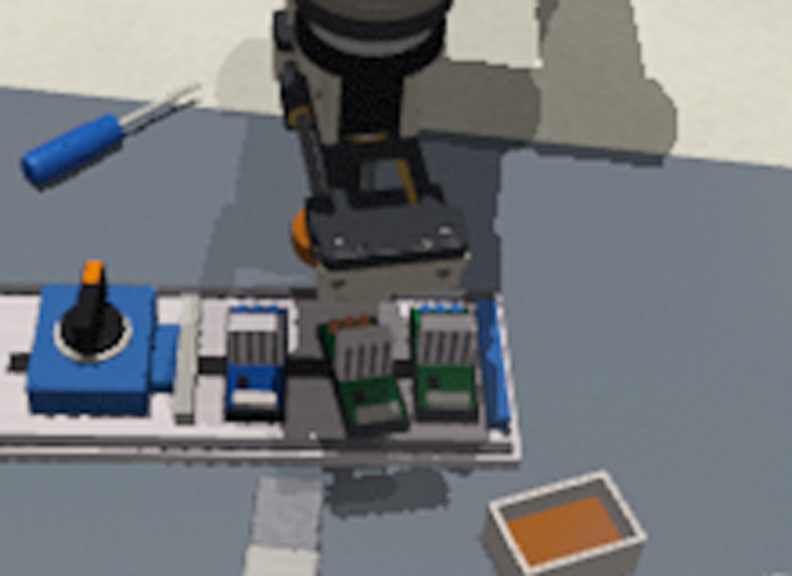

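```bash
python3 - <<'E'
from boards import *
plan([.568,.0712,.019],17.3,10,.4)
E
```

```text
t 42.10 tcp [0.5624 0.0592 0.1017] F [ 0.9  0.1 -0.2] op 0.0645 yaw(y-axis) 16.37 tilt x [-0.0734 -0.008  -0.9973] q6 -0.31
world d mm [  5.6  12.  -82.7] dyaw 0.9 tool shift [82.  14.8 -8.9]
[[0.0034, 0.0006, -0.0004, -0.04, 0.4], [0.0068, 0.0012, -0.0007, -0.08, 0.4], [0.0102, 0.0018, -0.0011, -0.12, 0.4], [0.0102, 0.0018, -0.0011, -0.12, 0.4], [0.0102, 0.0019, -0.0011, -0.12, 0.4], [0.0102, 0.0019, -0.0011, -0.12, 0.4], [0.0102, 0.0019, -0.0011, -0.12, 0.4], [0.0102, 0.0019, -0.0011, -0.12, 0.4], [0.0068, 0.0012, -0.0007, -0.08, 0.4], [0.0034, 0.0006, -0.0004, -0.04, 0.4]]
```

play_rows(
  moves=[
    [[0.003, 0.002, -0.002, -0.2, 0.4], [0.006, 0.003, -0.003, -0.2, 0.4], [0.008, 0.003, -0.002, -0.2, 0.4], [0.009, 0.002, -0.001, -0.1, 0.4], [0.009, 0.002, 0, 0, 0.4], [0.008, 0.001, 0, 0, 0.4], [0.006, 0.001, 0, 0, 0.4], [0.004, 0, 0, 0, 0.4], [0.001, 0, 0, 0, 0.4], [0, 0, 0, 0, 0.4]],
  ],
)

```text
time: 43.1
tool_pos: [0.5698, 0.0697, 0.0402]
tool_rot: [-1.757, 1.494, -3.032]
contact_force: [0.2, 0.3, -0.2]
opening: 0.0642
```

```bash
python3 - <<'E'
from boards import *
togo([.568,.0712,.019],17.3)
shot('scene','s18',(260,170,360,260),6)
E
```

```text
t 43.10 tcp [0.5698 0.0697 0.0402] F [ 0.2  0.3 -0.2] op 0.0642 yaw(y-axis) 16.97 tilt x [-0.0761 -0.0084 -0.9971] q6 -0.30
 shift mm [21.3  0.4 -1.7] turn -0.33 dq6?
```

View pics/s18.png

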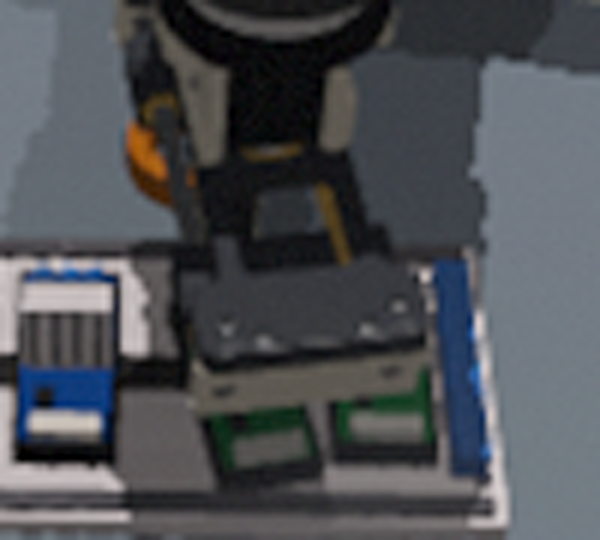

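play_rows(
  moves=[
    [[0.003, 0, -0.001, -0.3, 0.4], [0.005, 0, -0.001, 0, 0.2], [0.006, 0, 0, 0, 0], [0.004, 0, 0, 0, -0.2], [0.002, 0, 0, 0, -0.5], [0, 0, 0, 0, -1], [0, 0, 0, 0, -1], [0, 0, 0, 0, -1], [0, 0, 0, 0, -1], [0, 0, 0, 0, -1]],
  ],
  grip_force=40,
)

```text
time: 44.15
tool_pos: [0.5665, 0.0722, 0.0205]
tool_rot: [-1.774, 1.493, -3.043]
contact_force: [0.1, 0.6, 1.8]
opening: 0.0141
```

```bash
python3 - <<'E'
from boards import *
p=H([0,.085,0])[0]; print(p)
plan([p[0],p[1],.024],7.7,10,-1)
shot('scene','s19',(260,170,360,260),6)
E
```

```text
[0.55361117 0.07383357 0.        ]
t 44.15 tcp [0.5665 0.0722 0.0205] F [0.1 0.6 1.8] op 0.0141 yaw(y-axis) 17.32 tilt x [-0.077  -0.0076 -0.997 ] q6 -0.30
world d mm [-12.9   1.6   3.5] dyaw -9.6 tool shift [ -2.5 -12.1  -5.4]
[[-0.0001, -0.0005, -0.0002, 0.4, -1], [-0.0002, -0.001, -0.0004, 0.8, -1], [-0.0003, -0.0015, -0.0006, 1.2, -1], [-0.0003, -0.0015, -0.0006, 1.2, -1], [-0.0003, -0.0016, -0.0006, 1.2, -1], [-0.0003, -0.0016, -0.0005, 1.2, -1], [-0.0003, -0.0016, -0.0005, 1.2, -1], [-0.0003, -0.0016, -0.0005, 1.2, -1], [-0.0002, -0.0011, -0.0003, 0.8, -1], [-0.0001, -0.0005, -0.0001, 0.4, -1]]
```

View pics/s19.png

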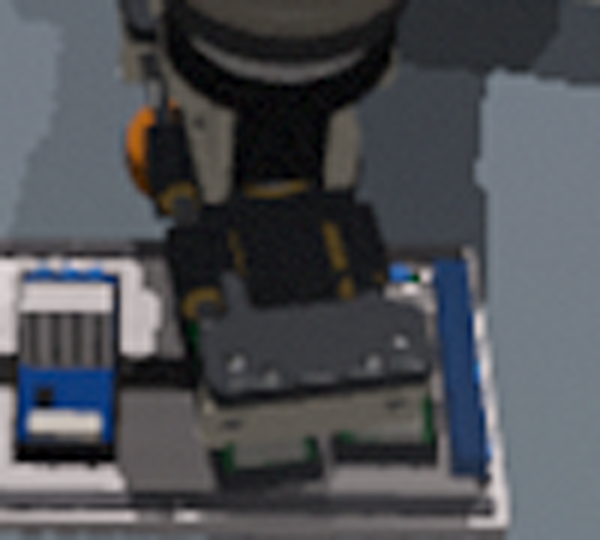

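play_rows(
  moves=[
    [[-0.003, 0, 0, 0, -1], [-0.003, -0.001, 0, 0, -1], [-0.001, -0.002, -0.0005, 1, -1], [0, -0.002, -0.0005, 2, -1], [0, -0.002, -0.0005, 2, -1], [0, -0.002, -0.0005, 2, -1], [0, -0.002, 0, 2, -1], [0, -0.001, 0, 1, -1], [0, 0, 0, 0, -1], [0, 0, 0, 0, -1]],
  ],
)

```text
time: 45.2
tool_pos: [0.5531, 0.0704, 0.028]
tool_rot: [-1.581, 1.491, -3.036]
contact_force: [1.0, 0.5, -1.6]
opening: 0.0134
```

```bash
python3 - <<'E'
from boards import *
p=H([0,.084,0])[0]
togo([p[0],p[1],.019],7.7)
shot('scene','s20',(260,170,360,260),6)
E
```

```text
t 45.20 tcp [0.5531 0.0704 0.028 ] F [ 1.   0.5 -1.6] op 0.0134 yaw(y-axis) 6.60 tilt x [-0.0794 -0.0084 -0.9968] q6 -0.11
 shift mm [ 8.9  1.6 -2.3] turn -1.1 dq6?
```

View pics/s20.png

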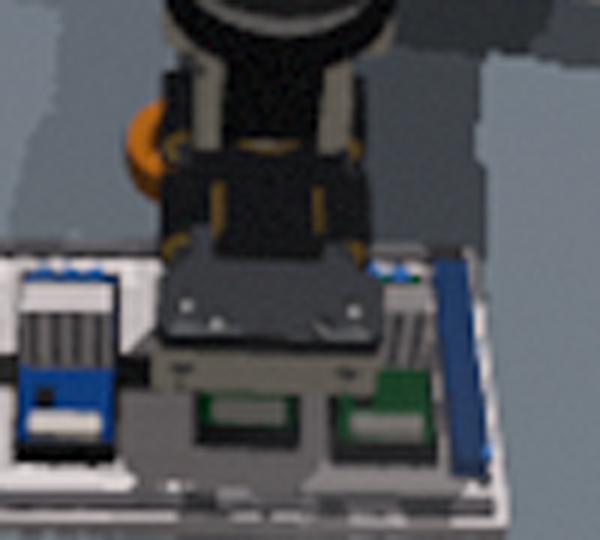

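Straight now. Lower and release.

play_rows(
  moves=[
    [[0.002, 0.001, -0.001, -0.5, -1], [0.002, 0, 0, -0.4, -1], [0.002, 0, 0, 0, -1], [0.001, 0, 0, 0, -1], [0.001, 0, 0, 0, -1], [0, 0, 0, 0, -0.6], [0, 0, 0, 0, -0.4], [0, 0, 0, 0, -0.3], [0, 0, 0, 0, -0.3], [-0.003, 0, 0, 0, -0.3]],
  ],
)

```text
time: 46.25
tool_pos: [0.5541, 0.0713, 0.0239]
tool_rot: [-1.59, 1.492, -3.027]
contact_force: [-0.2, -0.1, -0.3]
opening: 0.0321
```

play_rows(
  moves=[
    [[-0.008, 0, 0, 0, -0.2], [-0.016, 0, 0, 0, 0], [-0.022, 0, 0, 0, 0.2], [-0.024, 0, 0, -1, 0.2], [-0.018, 0, 0.005, -3, 0.2], [-0.008, 0, 0.012, -6, 0.2], [0, 0, 0.02, -8, 0.2], [0, 0, 0.026, -8, 0.2], [0, 0, 0.028, -8, 0.2], [0, 0, 0.024, -8, 0.2]],
  ],
)

```text
time: 47.25
tool_pos: [0.6167, -0.0277, 0.1283]
tool_rot: [-2.343, 1.498, -3.015]
contact_force: [1.1, 0.9, 0.2]
opening: 0.0551
```

```bash
python3 - <<'E'
from boards import *
st()
shot('scene','s21',(200,130,420,290),3.6)
a=shot('top','t21',(170,140,370,290),3.8);np.save('top21.npy',a)
E
```

```text
t 47.25 tcp [ 0.6167 -0.0277  0.1283] F [1.1 0.9 0.2] op 0.0551 yaw(y-axis) 51.54 tilt x [-0.0726 -0.0092 -0.9973] q6 -1.05
```

View pics/s21.png

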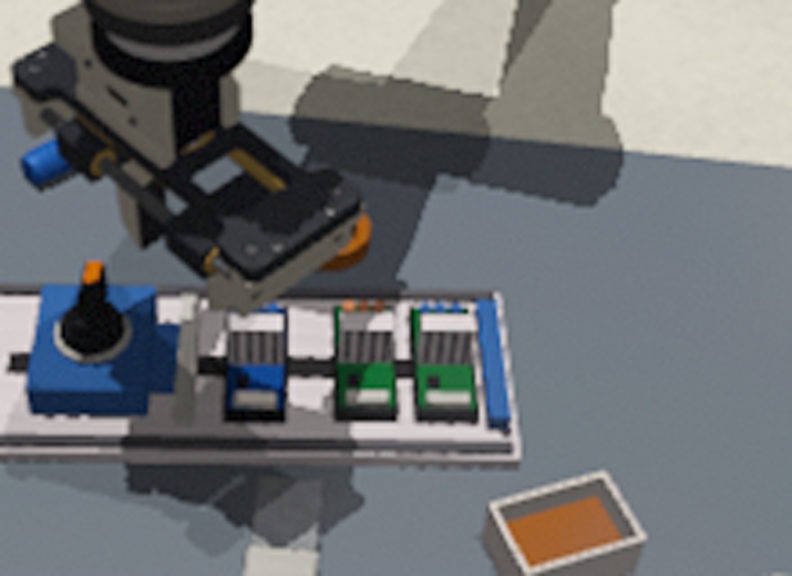

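View pics/t21.png

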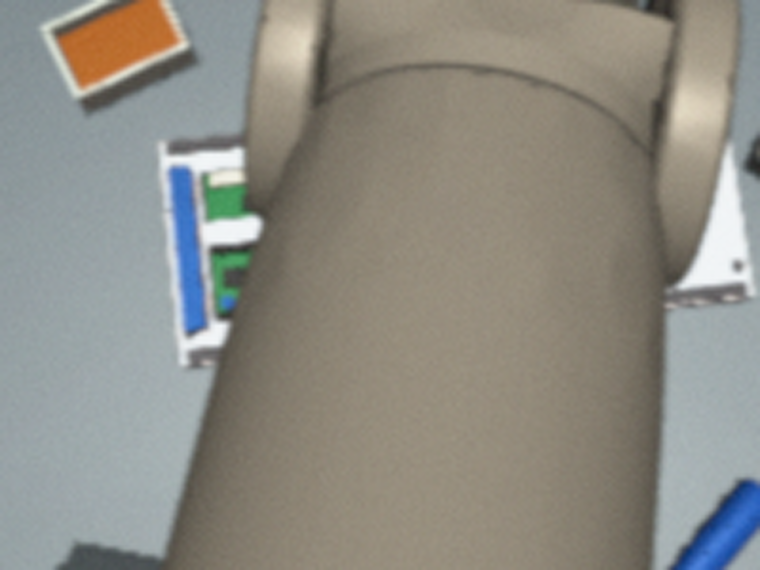

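```bash
python3 - <<'E'
from boards import *
plan([.578,-.0998,.10],94,10,0.2)
E
```

```text
t 47.35 tcp [ 0.6176 -0.029   0.1276] F [ 0.  -0.5 -0.2] op 0.0552 yaw(y-axis) 51.25 tilt x [-0.0718 -0.0097 -0.9974] q6 -1.05
world d mm [-39.6 -70.8 -27.6] dyaw 42.7 tool shift [ 31.1 -78.5  15. ]
[[0.0013, -0.0033, 0.0006, -1.78, 0.2], [0.0026, -0.0066, 0.001, -3.56, 0.2], [0.0039, -0.0099, 0.001, -5.34, 0.2], [0.0039, -0.01, 0.0, -5.34, 0.2], [0.0039, -0.0099, -0.0009, -5.34, 0.2], [0.0039, -0.0098, -0.0018, -5.34, 0.2], [0.0039, -0.0096, -0.0027, -5.34, 0.2], [0.0039, -0.0093, -0.0036, -5.34, 0.2], [0.0026, -0.006, -0.003, -3.56, 0.2], [0.0013, -0.0029, -0.0017, -1.78, 0.2]]
```

play_rows(
  moves=[
    [[0.001, -0.003, 0.0005, -2, 0.2], [0.001, -0.008, 0.001, -4, 0.2], [0.002, -0.012, 0.001, -6, 0.2], [0.002, -0.013, 0, -6.5, 0.2], [0.002, -0.013, -0.001, -6.5, 0.2], [0.002, -0.011, -0.002, -6.5, 0.2], [0.002, -0.008, -0.003, -6, 0.2], [0.001, -0.005, -0.003, -3, 0.2], [0, -0.002, -0.002, -1, 0.2], [0, 0, 0, 0, 0.2]],
  ],
)

```text
time: 48.35
tool_pos: [0.5759, -0.0932, 0.1215]
tool_rot: [-3.104, 1.498, -3.049]
contact_force: [0.2, -0.2, 0.4]
opening: 0.0548
```

```bash
python3 - <<'E'
from boards import *
plan([.578,-.0998,.038],94,10,0.2)
shot('scene','s22',(160,110,380,280),3.6)
E
```

```text
t 48.35 tcp [ 0.5759 -0.0932  0.1215] F [ 0.2 -0.2  0.4] op 0.0548 yaw(y-axis) 93.15 tilt x [-0.0727 -0.0067 -0.9973] q6 -1.89
world d mm [  2.1  -6.6 -83.5] dyaw 0.9 tool shift [83.1 -6.5  7.8]
[[0.0035, -0.0003, 0.0003, -0.04, 0.2], [0.0069, -0.0005, 0.0006, -0.07, 0.2], [0.0104, -0.0008, 0.001, -0.11, 0.2], [0.0104, -0.0008, 0.001, -0.11, 0.2], [0.0104, -0.0008, 0.001, -0.11, 0.2], [0.0104, -0.0008, 0.001, -0.11, 0.2], [0.0104, -0.0008, 0.001, -0.11, 0.2], [0.0104, -0.0008, 0.001, -0.11, 0.2], [0.0069, -0.0006, 0.0006, -0.07, 0.2], [0.0035, -0.0003, 0.0003, -0.04, 0.2]]
```

View pics/s22.png

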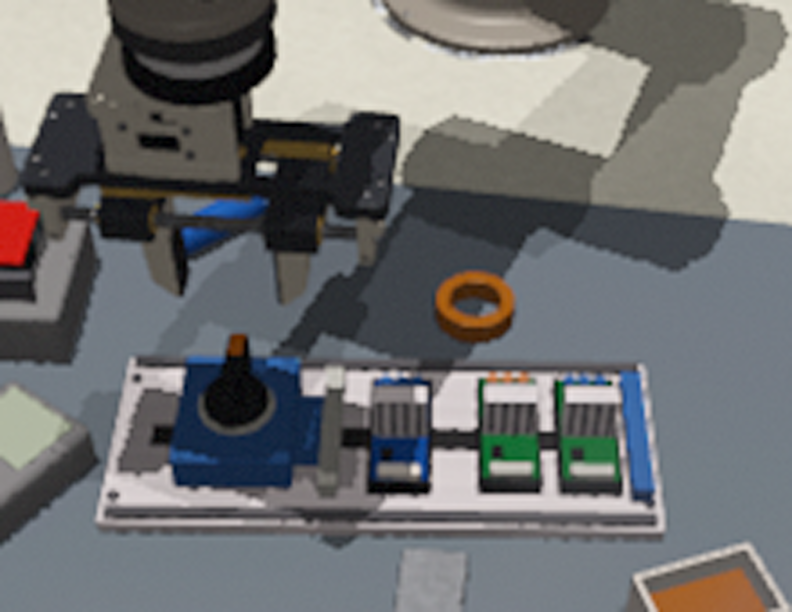

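play_rows(
  moves=[
    [[0.004, -0.002, 0.001, -0.2, 0.2], [0.008, -0.002, 0.001, -0.2, 0.2], [0.012, -0.001, 0.001, -0.2, 0.2], [0.013, -0.001, 0.001, -0.1, 0.2], [0.013, 0, 0.001, 0, 0.2], [0.012, 0, 0.001, 0, 0.1], [0.009, 0, 0.001, 0, 0], [0.005, 0, 0, 0, -0.2], [0.002, 0, 0, 0, -0.3], [0, 0, 0, 0, -0.3]],
  ],
)

```text
time: 49.4
tool_pos: [0.5769, -0.0979, 0.0339]
tool_rot: [-3.139, 1.494, -3.074]
contact_force: [-0.8, 0.2, 0.1]
opening: 0.0326
```

```bash
python3 - <<'E'
from boards import *
togo([.578,-.0998,.037],94)
E
```

```text
t 49.40 tcp [ 0.5769 -0.0979  0.0339] F [-0.8  0.2  0.1] op 0.0326 yaw(y-axis) 93.74 tilt x [-0.0765 -0.0052 -0.9971] q6 -1.90
 shift mm [-3.2 -2.   0.7] turn -0.26 dq6?
```

play_rows(
  moves=[
    [[-0.002, -0.001, 0, 0, -0.4], [0, 0, 0, 0, -1], [0, 0, 0, 0, -1], [0, 0, 0, 0, -1], [0, 0, 0, 0, -1], [0, 0, 0, 0, -1], [0, 0.001, 0, 0, -1], [0, 0.003, 0, 0, -1], [0, 0.004, 0, 0, -1], [0, 0.004, 0, 0, -1]],
  ],
  grip_force=40,
)

```text
time: 50.4
tool_pos: [0.5767, -0.0885, 0.0376]
tool_rot: [-3.094, 1.496, -3.029]
contact_force: [-1.4, -2.8, -0.2]
opening: 0.0128
```

```bash
python3 - <<'E'
from boards import *
s,M=st(); h=np.array([-.134,.991,0]); print((M.T@h*45).round(2), s['torque'])
E
```

```text
t 50.40 tcp [ 0.5767 -0.0885  0.0376] F [-1.4 -2.8 -0.2] op 0.0128 yaw(y-axis) 93.72 tilt x [-0.0746 -0.0084 -0.9972] q6 -1.89
[ 0.07 44.89 -3.13] [-0.40400115  0.19597976  0.08810372]
```

play_rows(
  moves=[
    [[0, 0.004, -0.0003, 0, -1], [0, 0.005, -0.0003, 0, -1], [0, 0.005, -0.0003, 0, -1], [0, 0.005, -0.0003, 0, -1], [0, 0.005, -0.0003, 0, -1], [0, 0.004, -0.0003, 0, -1], [0, 0.003, -0.0002, 0, -1], [0, 0.003, -0.0002, 0, -1], [0, 0.002, 0, 0, -1], [0, 0.001, 0, 0, -1]],
  ],
)

```text
time: 51.4
tool_pos: [0.5712, -0.0484, 0.0376]
tool_rot: [-3.078, 1.494, -3.012]
contact_force: [-1.6, -4.5, -1.1]
opening: 0.0124
```

```bash
python3 - <<'E'
from boards import *
s,M=st(); 
shot('scene','s23',(200,130,420,290),3.6)
E
```

```text
t 51.40 tcp [ 0.5712 -0.0484  0.0376] F [-1.6 -4.5 -1.1] op 0.0124 yaw(y-axis) 93.79 tilt x [-0.0756 -0.0099 -0.9971] q6 -1.83
```

View pics/s23.png

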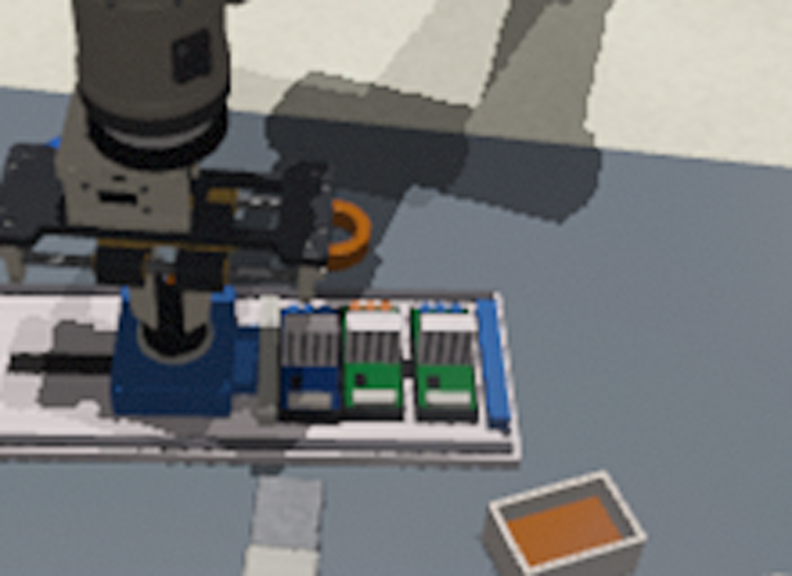

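play_rows(
  moves=[
    [[0, 0.002, -0.0001, 0, -1], [0, 0.002, -0.0001, 0, -1], [0, 0.002, -0.0001, 0, -1], [0, 0.0015, -0.0001, 0, -1], [0, 0.0015, 0, 0, -1], [0, 0.001, 0, 0, -1], [0, 0.001, 0, 0, -1], [0, 0.001, 0, 0, -1], [0, 0.0005, 0, 0, -1], [0, 0, 0, 0, -1]],
  ],
)

```text
time: 52.45
tool_pos: [0.5697, -0.0381, 0.0376]
tool_rot: [-3.041, 1.494, -2.976]
contact_force: [-1.1, -3.9, -1.1]
opening: 0.0129
```

```bash
python3 - <<'E'
from boards import *
s,M=st(); 
shot('scene','s24',(200,130,420,290),3.6)
E
```

```text
t 52.45 tcp [ 0.5697 -0.0381  0.0376] F [-1.1 -3.9 -1.1] op 0.0129 yaw(y-axis) 93.73 tilt x [-0.076  -0.0127 -0.997 ] q6 -1.80
```

View pics/s24.png

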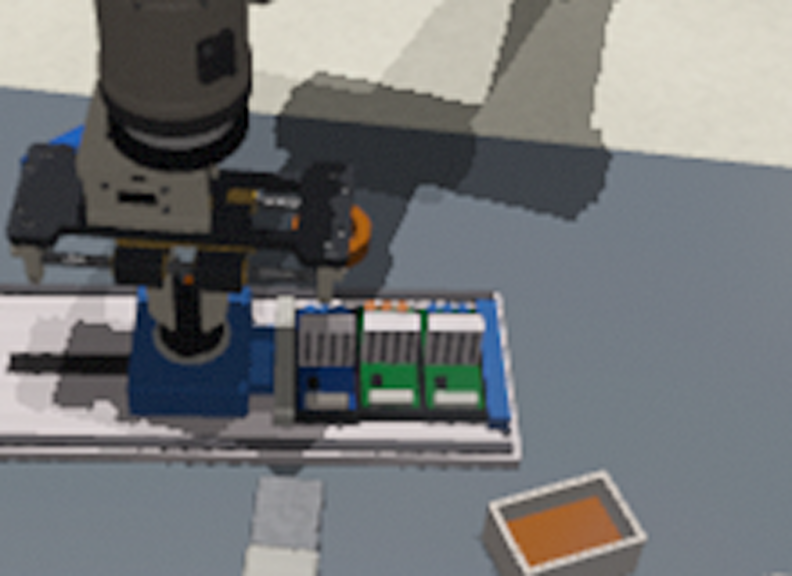

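play_rows(
  moves=[
    [[0, 0.001, 0, 0, -1], [0, 0.001, 0, 0, -1], [0, 0.001, 0, 0, -1], [0, 0.001, 0, 0, -1], [0, 0.001, 0, 0, -1], [0, 0.001, 0, 0, -1], [0, 0.001, 0, 0, -1], [0, 0.001, 0, 0, -1], [0, 0.001, 0, 0, -1], [0, 0.001, 0, 0, -1]],
  ],
)

```text
time: 53.5
tool_pos: [0.5698, -0.0384, 0.0376]
tool_rot: [-2.867, 1.491, -2.804]
contact_force: [-1.0, -8.4, -1.3]
opening: 0.0127
```

```bash
python3 - <<'E'
from boards import *
s,M=st(); 
shot('scene','s25',(200,130,420,290),3.6)
E
```

```text
t 53.50 tcp [ 0.5698 -0.0384  0.0376] F [-1.  -8.4 -1.3] op 0.0127 yaw(y-axis) 93.68 tilt x [-0.0748 -0.0263 -0.9969] q6 -1.79
```

View pics/s25.png

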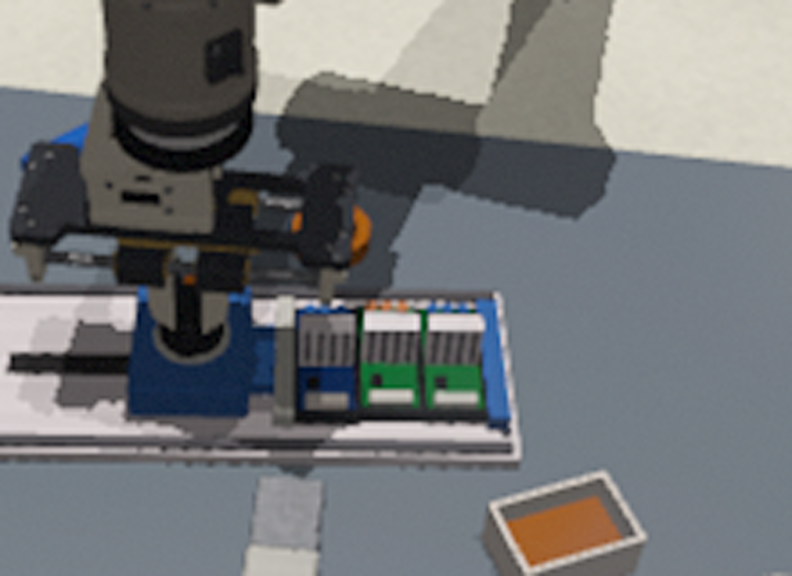

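play_rows(
  moves=[
    [[0, 0, -0.001, 0, -1], [0, 0, -0.0015, 0, -1], [0, 0, -0.002, 0, -1], [0, 0, -0.002, 0, -1], [0, 0, -0.002, 0, -1], [0, 0, -0.002, 0, -1], [0, 0, -0.002, 0, -1], [0, 0, -0.002, 0, -1], [0, 0, -0.002, 0, -1], [0, 0, -0.002, 0, -1]],
  ],
)

```text
time: 54.55
tool_pos: [0.5707, -0.0385, 0.0377]
tool_rot: [-2.571, 1.53, -2.51]
contact_force: [7.6, -3.6, -7.3]
opening: 0.0128
```

```bash
python3 - <<'E'
from boards import *
s,M=st(); 
E
```

```text
t 54.55 tcp [ 0.5707 -0.0385  0.0377] F [ 7.6 -3.6 -7.3] op 0.0128 yaw(y-axis) 93.53 tilt x [-0.0328 -0.024  -0.9992] q6 -1.80
```

play_rows(
  moves=[
    [[0, 0, -0.002, 0, -1], [0, 0, -0.002, 0, -1], [0, 0, -0.002, 0, -1], [0, 0, -0.002, 0, -1], [0, 0, -0.0015, 0, -1], [0, 0, -0.001, 0, -1], [0, 0, 0, 0, -1], [0, 0.0005, 0, 2, -1], [0, 0.0005, 0, 4, -1], [0, 0.0005, 0, 6, -1]],
  ],
)

```text
time: 55.55
tool_pos: [0.5716, -0.0386, 0.0377]
tool_rot: [-1.764, 1.543, -1.917]
contact_force: [1.0, -8.4, -1.4]
opening: 0.0125
```

```bash
python3 - <<'E'
from boards import *
s,M=st(); print(s['torque'])
E
```

```text
t 55.55 tcp [ 0.5716 -0.0386  0.0377] F [ 1.  -8.4 -1.4] op 0.0125 yaw(y-axis) 81.22 tilt x [-0.0094 -0.026  -0.9996] q6 -1.58
[-0.79514677  0.32744345  0.14418418]
```

play_rows(
  moves=[
    [[0, 0.0005, 0, 8, -1], [0, 0.0005, -0.0001, 8, -1], [0, 0.0004, -0.0002, 8, -1], [0, 0.0004, -0.0003, 8, -1], [0, 0.0003, -0.0003, 8, -1], [0, 0.0002, -0.0004, 8, -1], [0, 0.0001, -0.0004, 8, -1], [0, 0, -0.0005, 8, -1], [0, 0, -0.0005, 6, -1], [0, 0, -0.0005, 4, -1]],
  ],
)

```text
time: 56.55
tool_pos: [0.5707, -0.0398, 0.0378]
tool_rot: [-0.366, 1.536, -1.865]
contact_force: [-0.3, -6.7, -2.2]
opening: 0.0134
```

```bash
python3 - <<'E'
from boards import *
s,M=st(); print(s['torque'])
shot('scene','s26',(200,130,420,290),3.6)
E
```

```text
t 56.55 tcp [ 0.5707 -0.0398  0.0378] F [-0.3 -6.7 -2.2] op 0.0134 yaw(y-axis) 4.09 tilt x [-0.0102 -0.0335 -0.9994] q6 -0.23
[-0.84761265  0.09655128  0.85362383]
```

View pics/s26.png

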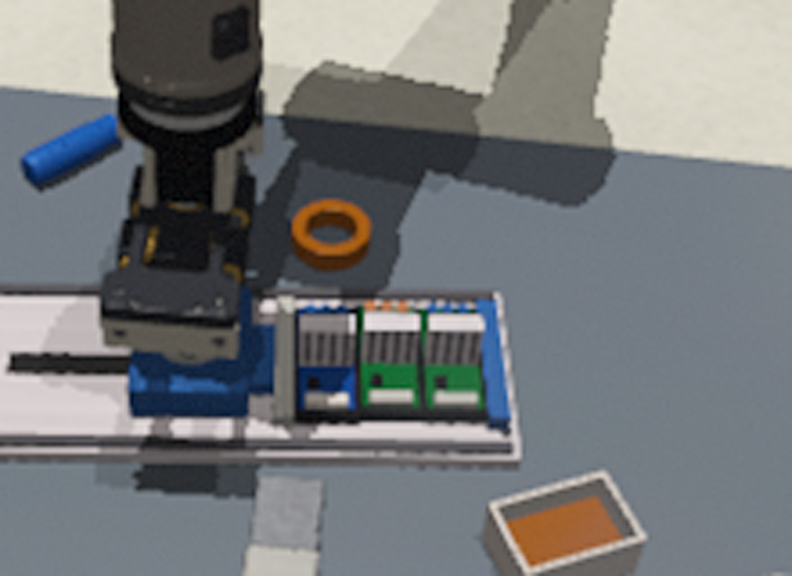

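play_rows(
  moves=[
    [[0, 0, 0, 0, -0.5], [0, 0, 0, 0, -0.3], [0, 0, 0, 0, -0.1], [0, 0, 0, 0, 0], [-0.003, 0, 0, 0, 0], [-0.01, 0, 0, 0, 0], [-0.018, 0, 0, 0, 0], [-0.022, 0, 0, 0, 0], [-0.022, 0, 0.005, 0, 0], [-0.016, 0, 0.012, 0, 0]],
  ],
)

```text
time: 57.6
tool_pos: [0.5718, -0.0494, 0.1338]
tool_rot: [-0.488, 1.54, -1.988]
contact_force: [-0.4, -1.1, 0.9]
opening: 0.0455
```

```bash
python3 - <<'E'
from boards import *
s,M=st(); 
shot('scene','s27',(180,130,400,290),3.6)
a=robot.read_camera('top'); np.save('top27.npy',a); cv2.imwrite('pics/t27.png',a[...,::-1])
b=robot.read_camera('scene'); np.save('sc27.npy',b)
E
```

```text
t 57.60 tcp [ 0.5718 -0.0494  0.1338] F [-0.4 -1.1  0.9] op 0.0455 yaw(y-axis) 4.06 tilt x [-0.0126 -0.0285 -0.9995] q6 -0.26
```

View pics/s27.png

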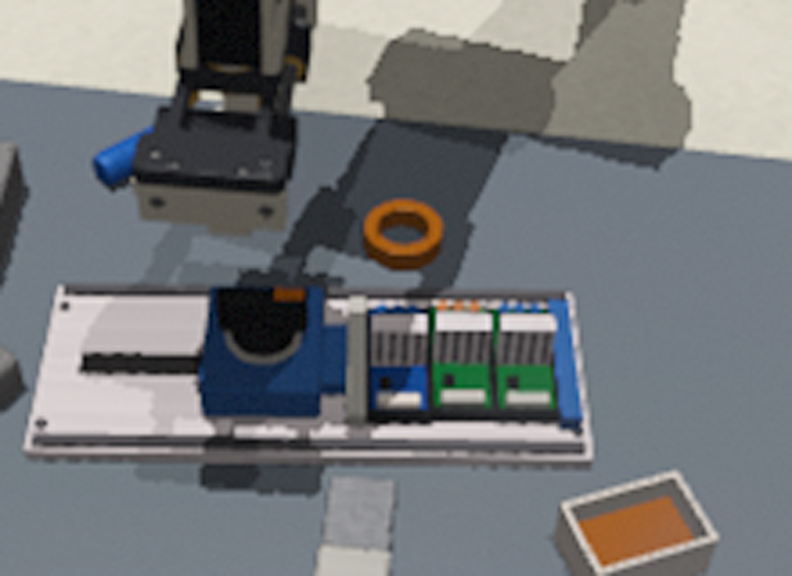

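View pics/t27.png

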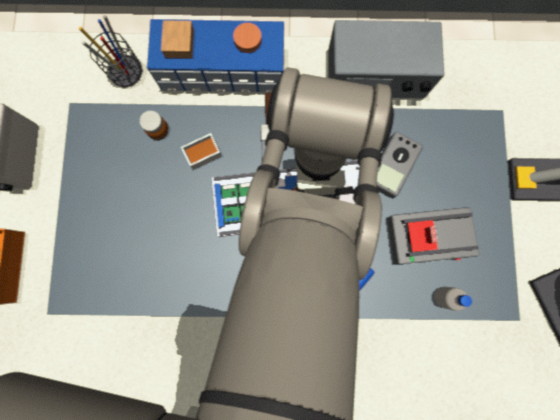

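```bash
python3 - <<'E'
from boards import *
a=np.load('top0.npy'); cv2.imwrite('pics/c_top.png',cv2.resize(a[200:275,380:490,::-1],None,fx=7,fy=7,interpolation=cv2.INTER_CUBIC))
b=np.load('scene0.npy'); cv2.imwrite('pics/c_sc.png',cv2.resize(b[150:215,95:195,::-1],None,fx=7.5,fy=7.5,interpolation=cv2.INTER_CUBIC))
E
```

```text
(no output)
```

View pics/c_top.png

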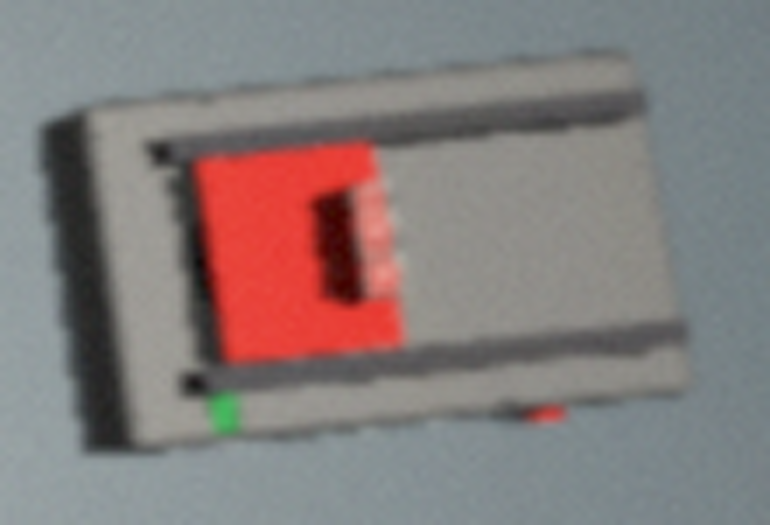

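View pics/c_sc.png

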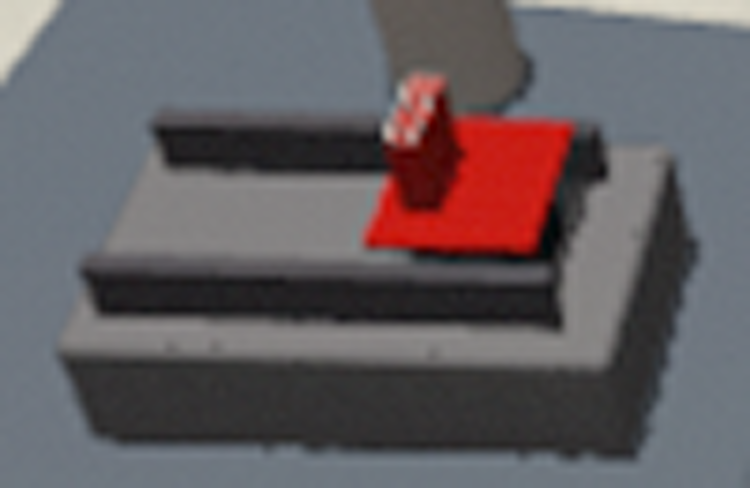

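```bash
python3 - <<'E'
from boards import *
t=lambda p,z:bp('top',(np.array(p)+.5)/7-.5+[380,200],z)[:,:2]*1000
def sm(n,q):
    ax=q[1]-q[0]; bx=q[2]-q[3]; s=q[0]-q[3]; r=q[1]-q[2]
    an=lambda v:round(np.degrees(np.arctan2(v[1],v[0])),1)
    print(n,'c',q.mean(0).round(1),'len',[round(np.linalg.norm(v),1) for v in (ax,bx,s,r)],'ang',[an(ax),an(bx),an(s),an(r)])
sm('top',t([[88,108],[630,52],[690,392],[135,447]],.045))
sm('plate',t([[197,157],[373,143],[403,347],[228,363]],.0725))
sm('fin',t([[353,184],[386,180],[400,294],[365,299]],.1025))
u=lambda p,z:bp('scene',(np.array(p)+.5)/7.5-.5+[95,150],z)[:,:2]*1000
sm('s plate',u([[575,125],[440,118],[365,247],[540,252]],.0725))
sm('s fin',u([[447,78],[410,74],[385,140],[425,145]],.1025))
sm('s top',u([[672,152],[155,140],[62,352],[610,365]],.045))
E
```

```text
top c [ 480.4 -332. ] len [np.float64(175.5), np.float64(176.1), np.float64(107.2), np.float64(108.4)] ang [np.float64(-83.3), np.float64(-83.7), np.float64(6.1), np.float64(6.4)]
plate c [ 476.4 -294.6] len [np.float64(54.7), np.float64(53.9), np.float64(63.2), np.float64(62.7)] ang [np.float64(-84.6), np.float64(-84.1), np.float64(6.4), np.float64(5.6)]
fin c [ 477.8 -306.2] len [np.float64(9.9), np.float64(10.5), np.float64(34.0), np.float64(33.7)] ang [np.float64(-82.3), np.float64(-81.2), np.float64(3.3), np.float64(4.2)]
s plate c [ 473.4 -290.4] len [np.float64(45.7), np.float64(56.1), np.float64(62.7), np.float64(64.8)] ang [np.float64(-85.5), np.float64(-83.4), np.float64(-171.3), np.float64(179.4)]
s fin c [ 473.8 -304.8] len [np.float64(12.5), np.float64(13.3), np.float64(33.2), np.float64(32.9)] ang [np.float64(-90.3), np.float64(-91.5), np.float64(-171.3), np.float64(-172.6)]
s top c [ 480.4 -330. ] len [np.float64(178.9), np.float64(176.3), np.float64(104.6), np.float64(104.8)] ang [np.float64(-83.0), np.float64(-83.0), np.float64(-173.2), np.float64(-171.8)]
```

```bash
python3 - <<'E'
from boards import *
print(bp('top',np.array([[650,420],[612,415]])/1.4,.10), bp('top',np.array([[650,420],[612,415]])/1.4,.0))
print(bp('scene',np.array([[208,182],[215,225]])/1.4,.12),bp('scene',np.array([[208,182],[215,225]])/1.4,.0))
plan([.478,-.3045,.13],-83.8,20,0,full=True)
E
```

```text
[[ 0.34485102 -0.3635576   0.1       ]
 [ 0.35119346 -0.30892906  0.1       ]] [[ 0.33778622 -0.40999834  0.        ]
 [ 0.34491193 -0.34862331  0.        ]]
[[ 0.36435164 -0.34655876  0.12      ]
 [ 0.48041446 -0.28984454  0.12      ]] [[ 2.03586927e-01 -4.36622452e-01  0.00000000e+00]
 [ 3.43207835e-01 -3.68396550e-01 -1.11022302e-16]]
t 57.75 tcp [ 0.5722 -0.0504  0.1329] F [ 0.3  0.3 -0.7] op 0.0459 yaw(y-axis) 3.95 tilt x [-0.0114 -0.029  -0.9995] q6 -0.26
world d mm [ -94.2 -254.1   -2.9] dyaw -87.7 tool shift [  11.4 -111.4  246.8]
[[0.0002, -0.0021, 0.0046, 1.62, 0], [0.0004, -0.0039, 0.0093, 3.25, 0], [0.0006, -0.005, 0.0142, 4.87, 0], [0.0006, -0.0038, 0.0146, 4.87, 0], [0.0006, -0.0025, 0.0148, 4.87, 0], [0.0006, -0.0013, 0.015, 4.87, 0], [0.0006, 0.0, 0.015, 4.87, 0], [0.0006, 0.0013, 0.015, 4.87, 0], [0.0006, 0.0026, 0.0148, 4.87, 0], [0.0006, 0.0038, 0.0146, 4.87, 0], [0.0006, 0.005, 0.0142, 4.87, 0], [0.0006, 0.0062, 0.0137, 4.87, 0], [0.0006, 0.0074, 0.0131, 4.87, 0], [0.0006, 0.0085, 0.0124, 4.87, 0], [0.0006, 0.0095, 0.0117, 4.87, 0], [0.0006, 0.0104, 0.0108, 4.87, 0], [0.0006, 0.0113, 0.0099, 4.87, 0], [0.0006, 0.0121, 0.0089, 4.87, 0], [0.0004, 0.0086, 0.0052, 3.25, 0], [0.0002, 0.0044, 0.0024, 1.62, 0]]
```

play_rows(
  moves=[
    [[0, -0.002, 0.005, 2, 0], [0, -0.005, 0.012, 4, 0], [0, -0.006, 0.018, 6, 0], [0, -0.005, 0.02, 6.5, 0], [0, -0.003, 0.02, 6.5, 0], [0, -0.001, 0.02, 6.5, 0], [0, 0.001, 0.02, 6.5, 0], [0, 0.003, 0.02, 6.5, 0], [0, 0.005, 0.019, 6.5, 0], [0, 0.007, 0.018, 6.5, 0]],
  ],
)

```text
time: 58.75
tool_pos: [0.4883, -0.2104, 0.1266]
tool_rot: [-0.048, 1.534, -2.602]
contact_force: [0.1, 0.2, 0.4]
opening: 0.0456
```

```bash
python3 - <<'E'
from boards import *
plan([.478,-.3045,.12],-83.8,10,0,full=True)
E
```

```text
t 58.75 tcp [ 0.4883 -0.2104  0.1266] F [0.1 0.2 0.4] op 0.0456 yaw(y-axis) -56.35 tilt x [-0.0319 -0.0191 -0.9993] q6 0.47
world d mm [-10.3 -94.1  -6.6] dyaw -27.5 tool shift [ 8.7 72.6 60.5]
[[0.0004, 0.003, 0.0025, 1.14, 0], [0.0007, 0.0062, 0.0049, 2.29, 0], [0.0011, 0.0095, 0.007, 3.43, 0], [0.0011, 0.0099, 0.0064, 3.43, 0], [0.0011, 0.0103, 0.0058, 3.43, 0], [0.0011, 0.0106, 0.0052, 3.43, 0], [0.0011, 0.0109, 0.0045, 3.43, 0], [0.0011, 0.0112, 0.0039, 3.43, 0], [0.0007, 0.0076, 0.0021, 2.29, 0], [0.0004, 0.0038, 0.0009, 1.14, 0]]
```

play_rows(
  moves=[
    [[0, 0.008, 0.012, 5, 0], [0, 0.01, 0.009, 4.5, 0], [0, 0.011, 0.007, 4, 0], [0, 0.012, 0.005, 4, 0], [0, 0.011, 0.004, 3.5, 0], [0, 0.008, 0.003, 3, 0], [0, 0.004, 0.001, 2, 0], [0, 0.002, 0, 1, 0], [0, 0, 0, 0, 0], [0, 0, 0, 0, 0]],
  ],
)

```text
time: 59.75
tool_pos: [0.4653, -0.2886, 0.1169]
tool_rot: [0.024, 1.52, -3.041]
contact_force: [0.2, -0.5, -0.8]
opening: 0.0457
```

```bash
python3 - <<'E'
from boards import *
shot('scene','s28',(60,90,260,240),4)
a=robot.read_camera('scene'); a=robot.read_camera('top'); cv2.imwrite('pics/t28.png',a[...,::-1])
plan([.478,-.3045,.065],-83.8,10,0,full=True)
E
```

```text
t 59.90 tcp [ 0.4655 -0.2887  0.1173] F [ 0.7 -0.5  0.2] op 0.0458 yaw(y-axis) -85.58 tilt x [-0.0496 -0.0057 -0.9988] q6 0.84
world d mm [ 12.5 -15.8 -52.3] dyaw 1.8 tool shift [ 51.8  16.6 -13.8]
[[0.0022, 0.0007, -0.0006, -0.07, 0], [0.0043, 0.0014, -0.0011, -0.15, 0], [0.0065, 0.0021, -0.0017, -0.22, 0], [0.0065, 0.0021, -0.0017, -0.22, 0], [0.0065, 0.0021, -0.0017, -0.22, 0], [0.0065, 0.0021, -0.0017, -0.22, 0], [0.0065, 0.0021, -0.0017, -0.22, 0], [0.0065, 0.0021, -0.0017, -0.22, 0], [0.0043, 0.0014, -0.0011, -0.15, 0], [0.0022, 0.0007, -0.0006, -0.07, 0]]
```

View pics/s28.png

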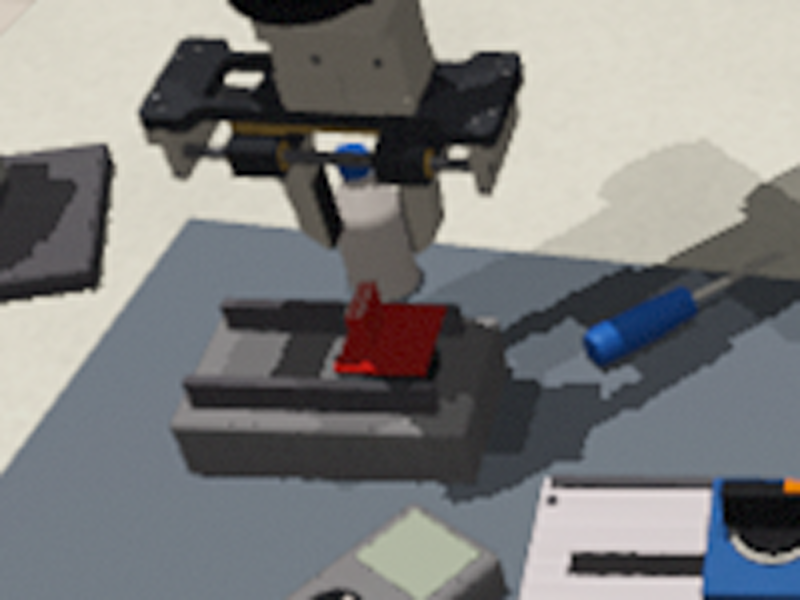

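play_rows(
  moves=[
    [[0.002, 0.003, -0.003, -0.5, 0], [0.004, 0.004, -0.003, -0.5, 0], [0.006, 0.004, -0.003, -0.4, 0], [0.008, 0.003, -0.002, -0.3, 0], [0.008, 0.002, -0.002, -0.1, 0], [0.008, 0.001, -0.001, 0, 0], [0.007, 0, 0, 0, 0], [0.004, 0, 0, 0, 0], [0.002, 0, 0, 0, 0], [0, 0, 0, 0, 0]],
  ],
)

```text
time: 60.9
tool_pos: [0.4795, -0.3052, 0.0621]
tool_rot: [-0.025, 1.52, -3.055]
contact_force: [0.0, -0.1, -0.3]
opening: 0.0457
```

```bash
python3 - <<'E'
from boards import *
shot('scene','s29',(90,110,230,220),5.5)
togo([.478,-.3045,.060],-83.8)
E
```

```text
t 60.95 tcp [ 0.4797 -0.3053  0.0623] F [ 1.   0.6 -0. ] op 0.0456 yaw(y-axis) -83.55 tilt x [-0.0508 -0.0048 -0.9987] q6 0.80
 shift mm [ 2.4 -1.   1.4] turn 0.25 dq6?
```

View pics/s29.png

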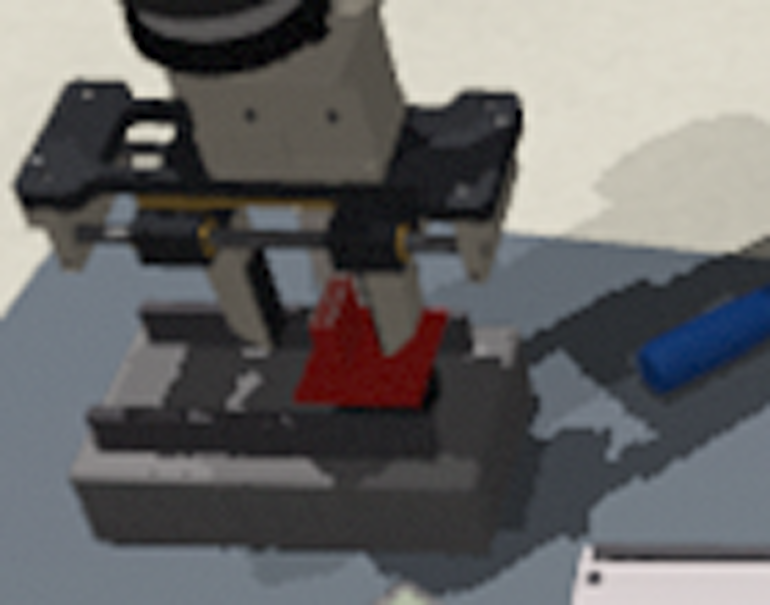

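Fingers straddle the fin. Close, gently (fin slides with 1.2 N).

play_rows(
  moves=[
    [[0.001, 0, 0, 0, -0.2], [0, 0, 0, 0, -0.5], [0, 0, 0, 0, -1], [0, 0, 0, 0, -1], [0, 0, 0, 0, -1], [0, 0, 0, 0, -1], [0, 0, 0, 0, -1], [0, 0, 0, 0, -1], [0, 0, 0, 0, -1], [0, 0, 0, 0, -1]],
  ],
  grip_force=20,
)

```text
time: 61.95
tool_pos: [0.4802, -0.3056, 0.0626]
tool_rot: [0.013, 1.521, -3.016]
contact_force: [0.2, 0.3, -0.3]
opening: 0.0119
```

```bash
python3 - <<'E'
from boards import *
s,M=st(); a=np.radians(6.2); d=np.array([np.sin(a),-np.cos(a),0]); print((M.T@d*74).round(1))
E
```

```text
t 61.95 tcp [ 0.4802 -0.3056  0.0626] F [ 0.2  0.3 -0.3] op 0.0119 yaw(y-axis) -83.53 tilt x [-0.0489 -0.0062 -0.9988] q6 0.80
[ 0.1 74.   0.3]
```

play_rows(
  moves=[
    [[0, 0.003, 0, 0, -1], [0, 0.006, 0, 0, -1], [0, 0.008, 0, 0, -1], [0, 0.009, 0, 0, -1], [0, 0.009, 0, 0, -1], [0, 0.009, 0, 0, -1], [0, 0.008, 0, 0, -1], [0, 0.006, 0, 0, -1], [0, 0.004, 0, 0, -1], [0, 0.002, 0, 0, -1]],
  ],
)

```text
time: 62.95
tool_pos: [0.4879, -0.3719, 0.0624]
tool_rot: [-0.129, 1.521, 3.125]
contact_force: [0.7, 15.8, 8.2]
opening: 0.0122
```

```bash
python3 - <<'E'
from boards import *
s,M=st(); print(np.linalg.norm(s['tool_pos'][:2]-[.4802,-.3056]))
E
```

```text
t 62.95 tcp [ 0.4879 -0.3719  0.0624] F [ 0.7 15.8  8.2] op 0.0122 yaw(y-axis) -83.61 tilt x [-4.980e-02  8.000e-04 -9.988e-01] q6 0.72
0.0667723244789863
```

play_rows(
  moves=[
    [[0, 0.002, 0, 0, -1], [0, 0.002, 0, 0, -1], [0, 0.002, 0, 0, -1], [0, 0.002, 0, 0, -1], [0, 0, 0, 0, -1], [0, 0, 0, 0, -1], [0, 0, 0, 0, -1], [0, 0, 0, 0, -1], [0, 0, 0, 0, -1], [0, 0, 0, 0, -1]],
  ],
)

```text
time: 63.95
tool_pos: [0.4878, -0.3713, 0.0625]
tool_rot: [-0.397, 1.512, 2.859]
contact_force: [0.3, 3.0, 0.8]
opening: 0.0119
```

```bash
python3 - <<'E'
from boards import *
s,M=st(); print(np.linalg.norm(s['tool_pos'][:2]-[.4802,-.3056]))
shot('scene','s30',(60,90,220,210),5); shot('top','t30',(360,170,500,290),5)
E
```

```text
t 63.95 tcp [ 0.4878 -0.3713  0.0625] F [0.3 3.  0.8] op 0.0119 yaw(y-axis) -83.48 tilt x [-0.056   0.0163 -0.9983] q6 0.71
0.06609769226716625
```

View pics/s30.png

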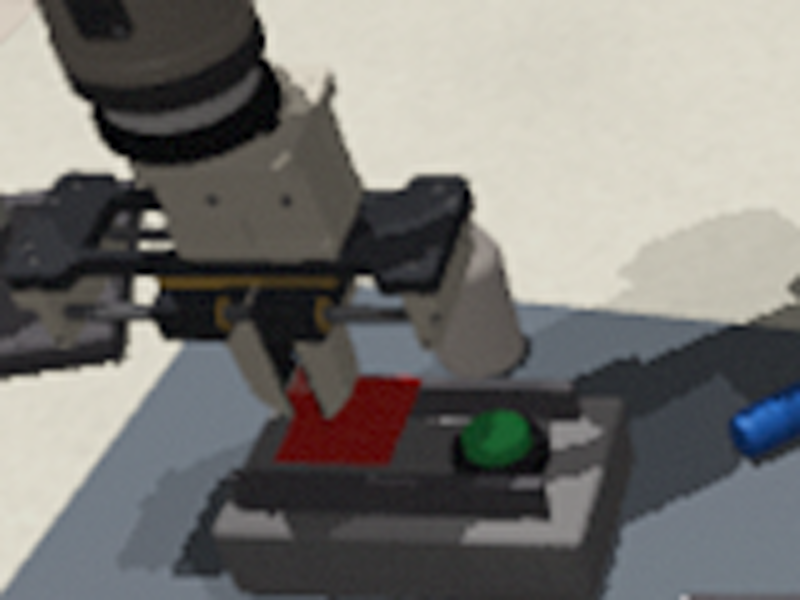

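View pics/t30.png

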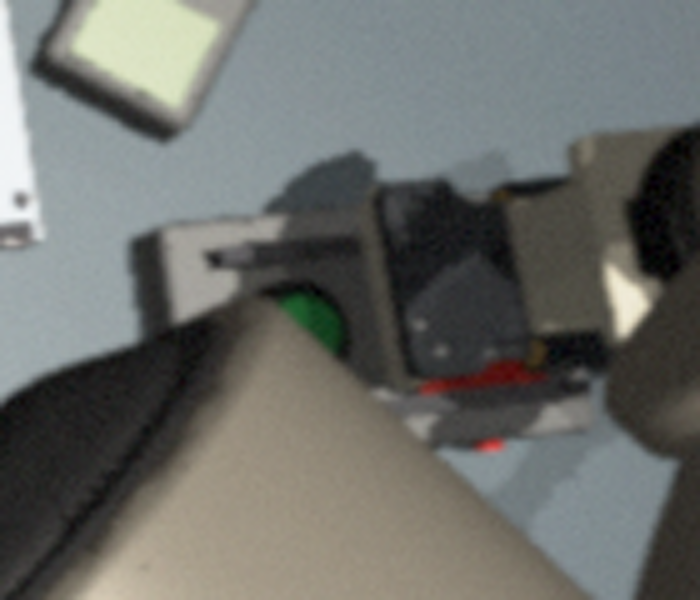

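```bash
python3 - <<'E'
from boards import *
def toC(P):
    a=np.radians(6.2); d=np.atleast_2d(P)[:,:2]-[.4804,-.3315]; return (np.c_[d@[np.cos(a),np.sin(a)],d@[-np.sin(a),np.cos(a)]]*1000).round(1)
s=lambda p,z: toC(bp('scene',(np.array(p)+.5)/5-.5+[60,90],z))
print('plate LR,UR,LL',s([[388,465],[420,378],[278,462]],.0725))
u=lambda p,z:toC(bp('scene',(np.array(p)+.5)/7.5-.5+[95,150],z))
print('before plate LR,UR,LL',u([[540,252],[575,125],[365,247]],.0725))
print('button',s([[500,437]],.067))
E
```

```text
plate LR,UR,LL [[ 30.4  -1.9]
 [-34.1  -4. ]
 [ 30.9 -54.8]]
before plate LR,UR,LL [[ 29.   68.5]
 [-33.6  65.7]
 [ 29.4  12.4]]
button [[ 1.7 43.9]]
```

play_rows(
  moves=[
    [[0, 0, 0, 0, -0.7], [0, 0, 0, 0, -0.6], [0, 0, 0, 0, -0.5], [0, 0, 0, 0, -0.5], [-0.004, 0, 0, 0, -0.5], [-0.012, 0, 0, 0, -0.5], [-0.016, 0, 0, 0, -0.5], [-0.012, 0, 0, 0, -0.7], [-0.005, -0.003, 0, 0, -1], [0, -0.008, 0, 0, -1]],
  ],
)

```text
time: 65.05
tool_pos: [0.4895, -0.3634, 0.1163]
tool_rot: [-0.345, 1.515, 2.909]
contact_force: [-0.2, -0.7, -0.3]
opening: 0.0038
```

```bash
python3 - <<'E'
from boards import *
plan([.478,-.2927,.075],None,10,-1)
E
```

```text
t 65.05 tcp [ 0.4895 -0.3634  0.1163] F [-0.2 -0.7 -0.3] op 0.0038 yaw(y-axis) -83.59 tilt x [-0.0542  0.0128 -0.9984] q6 0.72
world d mm [-11.5  70.7 -41.3] dyaw 0.0 tool shift [ 42.8 -70.7   1.3]
[[0.0018, -0.0029, 0.0001, 0.0, -1], [0.0036, -0.0059, 0.0001, 0.0, -1], [0.0054, -0.0088, 0.0002, 0.0, -1], [0.0054, -0.0088, 0.0002, 0.0, -1], [0.0054, -0.0088, 0.0002, 0.0, -1], [0.0054, -0.0088, 0.0002, 0.0, -1], [0.0054, -0.0088, 0.0002, 0.0, -1], [0.0054, -0.0088, 0.0002, 0.0, -1], [0.0036, -0.0059, 0.0001, 0.0, -1], [0.0018, -0.0029, 0.0001, 0.0, -1]]
```

play_rows(
  moves=[
    [[0, -0.008, 0, 0, -1], [0, -0.01, 0, 0, -1], [0.001, -0.011, 0, 0, -1], [0.003, -0.011, 0, 0, -1], [0.006, -0.01, 0, 0, -1], [0.008, -0.008, 0, 0, -1], [0.008, -0.004, 0, 0, -1], [0.006, -0.002, 0, 0, -1], [0.003, 0, 0, 0, -1], [0, 0, 0, 0, -1]],
  ],
)

```text
time: 66.05
tool_pos: [0.4778, -0.2897, 0.0771]
tool_rot: [-0.393, 1.51, 2.864]
contact_force: [-0.8, 0.5, 1.2]
opening: 0.0006
```

```bash
python3 - <<'E'
from boards import *
shot('scene','s31',(90,110,230,220),5.5)
togo([.478,-.2927,.050],None)
E
```

```text
t 66.10 tcp [ 0.4779 -0.2899  0.0773] F [-0.6 -0.5 -0.7] op 0.0007 yaw(y-axis) -83.46 tilt x [-0.0587  0.0167 -0.9981] q6 0.80
 shift mm [27.2  3.5 -1.3] turn None dq6?
```

View pics/s31.png

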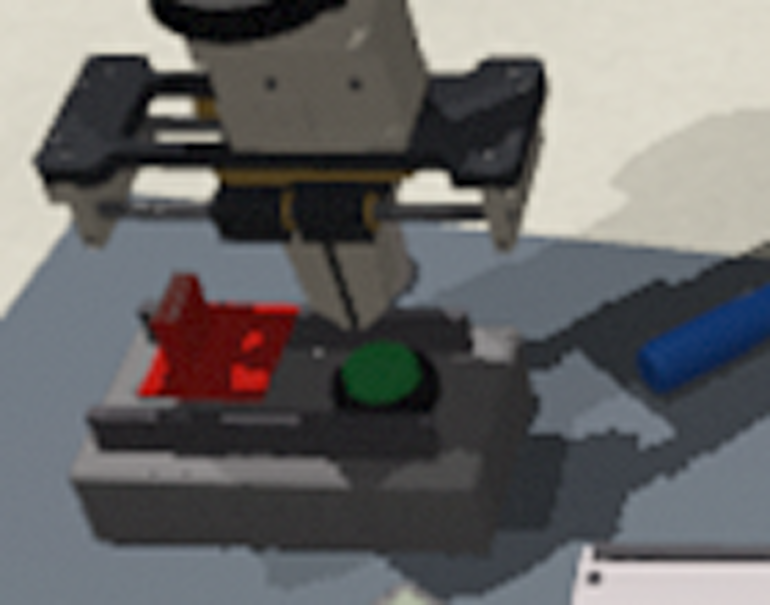

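```bash
python3 - <<'E'
from boards import *
for P in ([.4791,-.2902,.0985],[.4791,-.2902,.067],[.476,-.2917,.067],[.479,-.2927,.067],[.478,-.282,.067]): print(P,proj('scene',P).round(1),((proj('scene',P)-[90,110]+.5)*5.5).round(0))
p=(np.array([380,370])+.5)/5.5-.5+[90,110]; print(p,bp('scene',p,.067))
p=(np.array([355,327])+.5)/5.5-.5+[90,110]; print(bp('scene',p,.0985))
E
```

```text
[0.4791, -0.2902, 0.0985] [[155.6 167.4]] [[363. 319.]]
[0.4791, -0.2902, 0.067] [[158.3 177.3]] [[379. 373.]]
[0.476, -0.2917, 0.067] [[158.2 176.5]] [[378. 368.]]
[0.479, -0.2927, 0.067] [[157.4 177.2]] [[373. 372.]]
[0.478, -0.282, 0.067] [[161.7 177.4]] [[397. 373.]]
[158.68181818 176.86363636] [[ 0.47726271 -0.29002366  0.067     ]]
[[ 0.4853737  -0.29147707  0.0985    ]]
```

play_rows(
  moves=[
    [[0.002, 0, 0, 0, -1], [0.004, 0, -0.0005, 0, -1], [0.005, 0, -0.0005, 0, -1], [0.005, 0, -0.0005, 0, -1], [0.004, 0, 0, 0, -1], [0.003, 0, 0, 0, -1], [0.002, 0, 0, 0, -1], [0.001, 0, 0, 0, -1], [0, 0, 0, 0, -1], [0, 0, 0, 0, -1]],
  ],
)

```text
time: 67.1
tool_pos: [0.4783, -0.2907, 0.0494]
tool_rot: [-0.379, 1.511, 2.876]
contact_force: [-0.0, 1.0, -0.0]
opening: 0.0002
```

```bash
python3 - <<'E'
from boards import *
st()
E
```

```text
t 67.10 tcp [ 0.4783 -0.2907  0.0494] F [-0.  1. -0.] op 0.0002 yaw(y-axis) -83.53 tilt x [-0.0574  0.0156 -0.9982] q6 0.80
```

play_rows(
  moves=[
    [[0.001, 0, 0, 0, -1], [0.0015, 0, 0, 0, -1], [0.0015, 0, 0, 0, -1], [0.0015, 0, 0, 0, -1], [0.0015, 0, 0, 0, -1], [0.0015, 0, 0, 0, -1], [0.0015, 0, 0, 0, -1], [0.0015, 0, 0, 0, -1], [0.0015, 0, 0, 0, -1], [0.0015, 0, 0, 0, -1]],
  ],
)

```text
time: 68.1
tool_pos: [0.4787, -0.291, 0.0396]
tool_rot: [-0.345, 1.516, 2.911]
contact_force: [-3.7, 2.7, 16.5]
opening: 0.0004
```

```bash
python3 - <<'E'
from boards import *
st()
shot('scene','s32',(110,130,210,210),7)
E
```

```text
t 68.10 tcp [ 0.4787 -0.291   0.0396] F [-3.7  2.7 16.5] op 0.0004 yaw(y-axis) -83.51 tilt x [-0.0533  0.0125 -0.9985] q6 0.80
```

View pics/s32.png

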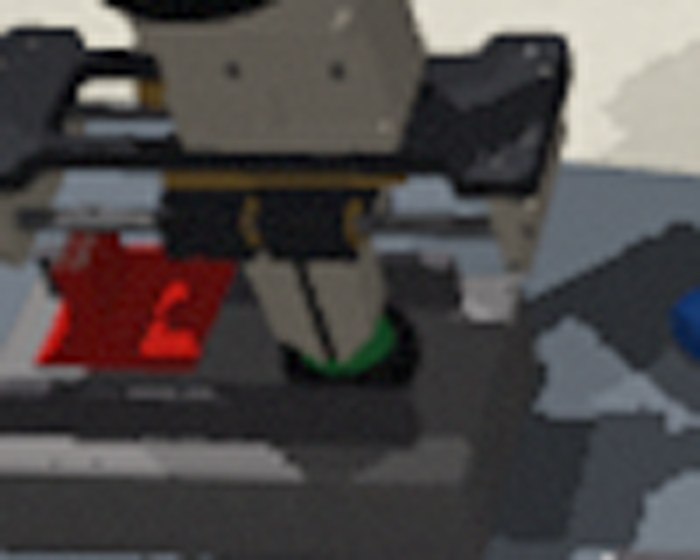

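play_rows(
  moves=[
    [[0.0015, 0, 0, 0, -1], [0.0015, 0, 0, 0, -1], [0.0015, 0, 0, 0, -1], [0.0015, 0, 0, 0, -1], [0.0015, 0, 0, 0, -1], [0.0015, 0, 0, 0, -1], [0.0015, 0, 0, 0, -1], [0.0015, 0, 0, 0, -1], [0.0015, 0, 0, 0, -1], [0.0015, 0, 0, 0, -1]],
  ],
)

```text
time: 69.15
tool_pos: [0.4788, -0.2912, 0.0396]
tool_rot: [-0.248, 1.524, 3.009]
contact_force: [-3.4, 3.6, 14.4]
opening: 0.0005
```

Bottomed out (no further travel). Let go and rise.

play_rows(
  moves=[
    [[-0.004, 0, 0, 0, -1], [-0.01, 0, 0, 0, -1], [-0.016, 0, 0, 0, -1], [-0.018, 0, 0, 0, -1], [-0.014, 0, 0, 0, -1], [-0.008, 0, 0, 0, -0.5], [-0.003, 0.004, 0, 0, -0.3], [0, 0.01, 0, 0, -0.3], [0, 0.014, 0, 0, -0.3], [0, 0.014, 0, 0, -0.3]],
  ],
)

```text
time: 70.15
tool_pos: [0.4866, -0.3348, 0.1139]
tool_rot: [-0.28, 1.52, 2.978]
contact_force: [0.0, -0.7, -0.0]
opening: 0.031
```

```bash
python3 - <<'E'
from boards import *
shot('scene','s33',(90,110,230,220),5.5)
plan([.4878,-.3713,.11],-83.5,10,-.3,full=True)
E
```

```text
t 70.20 tcp [ 0.4867 -0.3372  0.1137] F [ 0.2 -1.7  1. ] op 0.0319 yaw(y-axis) -83.42 tilt x [-0.0493  0.0067 -0.9988] q6 0.75
world d mm [  1.1 -34.1  -3.7] dyaw -0.1 tool shift [ 3.4 34.   2.7]
[[0.0001, 0.0014, 0.0001, 0.0, -0.3], [0.0003, 0.0028, 0.0002, 0.01, -0.3], [0.0004, 0.0043, 0.0003, 0.01, -0.3], [0.0004, 0.0043, 0.0003, 0.01, -0.3], [0.0004, 0.0043, 0.0003, 0.01, -0.3], [0.0004, 0.0043, 0.0003, 0.01, -0.3], [0.0004, 0.0043, 0.0003, 0.01, -0.3], [0.0004, 0.0043, 0.0003, 0.01, -0.3], [0.0003, 0.0028, 0.0002, 0.01, -0.3], [0.0001, 0.0014, 0.0001, 0.0, -0.3]]
```

View pics/s33.png

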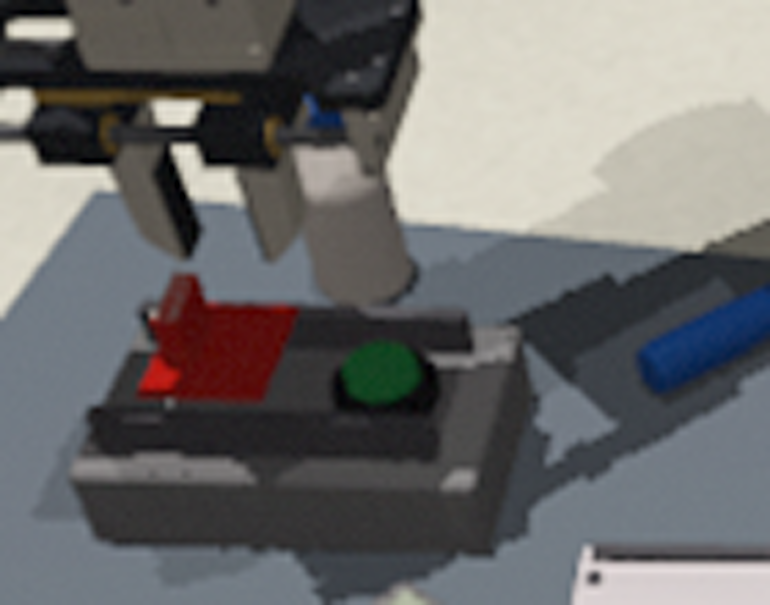

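play_rows(
  moves=[
    [[0, 0.008, 0.0005, 0, -0.2], [0, 0.008, 0.0005, 0, -0.1], [0, 0.006, 0.0005, 0, 0], [0, 0.004, 0.0005, 0, 0], [0.002, 0.002, 0, 0, 0], [0.004, 0, 0, 0, 0], [0.004, 0, 0, 0, 0], [0.002, 0, 0, 0, 0], [0, 0, 0, 0, 0], [0, 0, 0, 0, 0]],
  ],
)

```text
time: 71.2
tool_pos: [0.4863, -0.3675, 0.0981]
tool_rot: [-0.303, 1.518, 2.953]
contact_force: [1.0, 0.2, 0.1]
opening: 0.0462
```

```bash
python3 - <<'E'
from boards import *
plan([.4878,-.3716,.062],-83.5,10,0,full=True)
E
```

```text
t 71.20 tcp [ 0.4863 -0.3675  0.0981] F [1.  0.2 0.1] op 0.0462 yaw(y-axis) -83.49 tilt x [-0.0522  0.01   -0.9986] q6 0.71
world d mm [  1.5  -4.1 -36.1] dyaw -0.0 tool shift [35.9  4.8 -2.9]
[[0.0015, 0.0002, -0.0001, 0.0, 0], [0.003, 0.0004, -0.0002, 0.0, 0], [0.0045, 0.0006, -0.0004, 0.0, 0], [0.0045, 0.0006, -0.0004, 0.0, 0], [0.0045, 0.0006, -0.0004, 0.0, 0], [0.0045, 0.0006, -0.0004, 0.0, 0], [0.0045, 0.0006, -0.0004, 0.0, 0], [0.0045, 0.0006, -0.0004, 0.0, 0], [0.003, 0.0004, -0.0002, 0.0, 0], [0.0015, 0.0002, -0.0001, 0.0, 0]]
```

play_rows(
  moves=[
    [[0.002, 0.002, -0.0005, 0, 0], [0.004, 0.002, -0.0005, 0, 0], [0.006, 0.001, -0.0005, 0, 0], [0.007, 0, -0.0005, 0, 0], [0.006, 0, 0, 0, 0], [0.004, 0, 0, 0, 0], [0.003, 0, 0, 0, 0], [0.001, 0, 0, 0, -0.3], [0, 0, 0, 0, -0.6], [0, 0, 0, 0, -1]],
  ],
)

```text
time: 72.2
tool_pos: [0.4872, -0.372, 0.0616]
tool_rot: [-0.31, 1.517, 2.946]
contact_force: [0.2, 0.2, 0.2]
opening: 0.0263
```

play_rows(
  moves=[
    [[0, 0, 0, 0, -1], [0, 0, 0, 0, -1], [0, 0, 0, 0, -1], [0, 0, 0, 0, -1], [0, 0, 0, 0, -1], [0, -0.002, 0, 0, -1], [0, -0.004, 0, 0, -1], [0, -0.006, 0, 0, -1], [0, -0.008, 0, 0, -1], [0, -0.008, 0, 0, -1]],
  ],
)

```text
time: 73.2
tool_pos: [0.484, -0.3436, 0.062]
tool_rot: [-0.273, 1.519, 2.982]
contact_force: [1.2, -1.3, -2.3]
opening: 0.0118
```

```bash
python3 - <<'E'
from boards import *
plan([.4802,-.3050,.0625],None,10,0,full=True)
shot('scene','s34',(90,110,230,220),5.5)
E
```

```text
t 73.20 tcp [ 0.484  -0.3436  0.062 ] F [ 1.2 -1.3 -2.3] op 0.0118 yaw(y-axis) -83.51 tilt x [-0.0514  0.0083 -0.9986] q6 0.74
world d mm [-3.8 38.6  0.5] dyaw 0.0 tool shift [  0.1 -38.8  -0.6]
[[0.0, -0.0016, -0.0, 0.0, 0], [0.0, -0.0032, -0.0001, 0.0, 0], [0.0, -0.0049, -0.0001, 0.0, 0], [0.0, -0.0049, -0.0001, 0.0, 0], [0.0, -0.0049, -0.0001, 0.0, 0], [0.0, -0.0049, -0.0001, 0.0, 0], [0.0, -0.0049, -0.0001, 0.0, 0], [0.0, -0.0049, -0.0001, 0.0, 0], [0.0, -0.0032, -0.0001, 0.0, 0], [0.0, -0.0016, -0.0, 0.0, 0]]
```

View pics/s34.png

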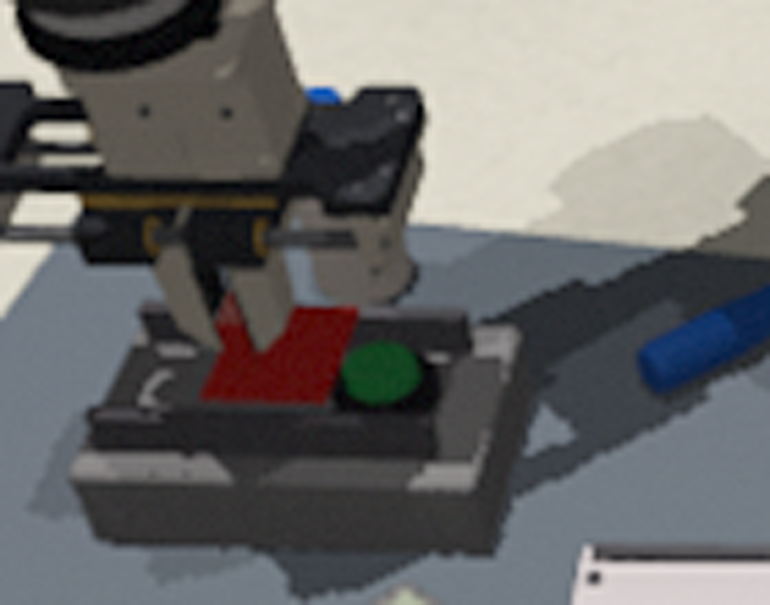

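play_rows(
  moves=[
    [[0, -0.006, 0, 0, -1], [0, -0.006, 0, 0, -1], [0, -0.005, 0, 0, -1], [0, -0.005, 0, 0, -1], [0, -0.004, 0, 0, -1], [0, -0.003, 0, 0, -1], [0, -0.002, 0, 0, -1], [0, -0.002, 0, 0, -1], [0, -0.002, 0, 0, -1], [0, -0.002, 0, 0, -1]],
  ],
)

```text
time: 74.25
tool_pos: [0.4791, -0.3018, 0.0621]
tool_rot: [-0.289, 1.517, 2.968]
contact_force: [0.7, -8.8, -6.7]
opening: 0.0118
```

play_rows(
  moves=[
    [[0, -0.002, 0, 0, -1], [0, -0.002, 0, 0, -1], [0, -0.002, 0, 0, -1], [0, -0.002, 0, 0, -1], [0, -0.002, 0, 0, -1], [0, -0.002, 0, 0, -1], [0, -0.002, 0, 0, -1], [0, -0.002, 0, 0, -1], [0, 0, 0, 0, -1], [0, 0, 0, 0, -1]],
  ],
)

```text
time: 75.25
tool_pos: [0.4793, -0.3026, 0.0622]
tool_rot: [0.28, 1.524, -2.749]
contact_force: [0.6, -2.4, -3.6]
opening: 0.0118
```

```bash
python3 - <<'E'
from boards import *
st()
shot('scene','s35',(90,110,230,220),5.5)
E
```

```text
t 75.25 tcp [ 0.4793 -0.3026  0.0622] F [ 0.6 -2.4 -3.6] op 0.0118 yaw(y-axis) -83.54 tilt x [-0.0436 -0.0181 -0.9989] q6 0.81
```

View pics/s35.png

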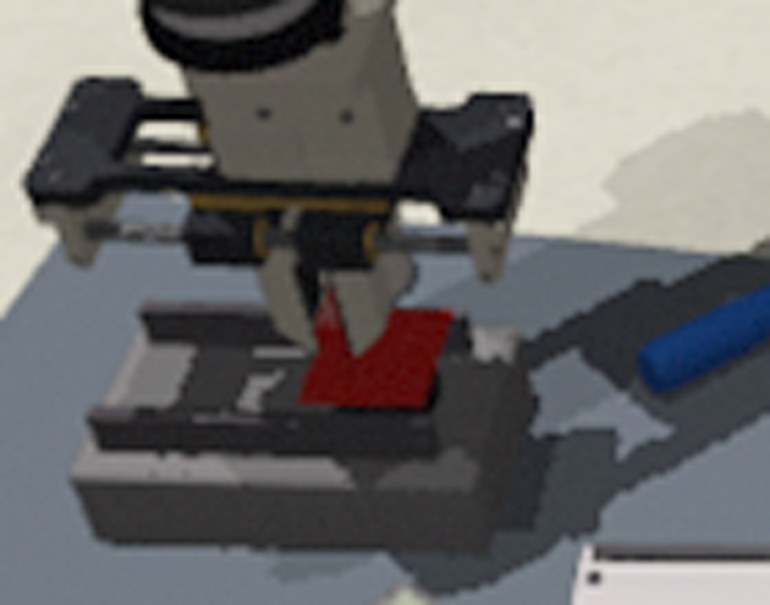

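play_rows(
  moves=[
    [[0, 0, 0, 0, -0.7], [0, 0, 0, 0, -0.5], [0, 0, 0, 0, -0.4], [0, 0, 0, 0, -0.3], [-0.004, 0, 0, 0, -0.3], [-0.012, 0, 0, 0, -0.3], [-0.02, 0, 0, 0, -0.3], [-0.024, 0, 0, 0, -0.3], [-0.02, 0, 0.01, 0, -0.3], [-0.01, 0, 0.02, 0, -0.3]],
  ],
)

```text
time: 76.3
tool_pos: [0.4545, -0.3028, 0.1607]
tool_rot: [0.272, 1.524, -2.755]
contact_force: [-0.3, 0.4, -0.6]
opening: 0.0324
```

play_rows(
  moves=[
    [[-0.01, 0, 0.02, 0, -0.3], [-0.01, 0.01, 0.02, 0, -0.3], [-0.01, 0.02, 0.01, 0, -0.3], [-0.01, 0.02, 0, 0, -0.3], [-0.01, 0.02, 0, 0, -0.3], [-0.01, 0.02, 0, 0, -0.3], [0, 0.015, 0, 0, -0.3], [0, 0.01, 0, 0, -0.3], [0, 0, 0, 0, -0.3], [0, 0, 0, 0, -0.3]],
  ],
)

```text
time: 77.3
tool_pos: [0.418, -0.4255, 0.2411]
tool_rot: [0.576, 1.527, -2.451]
contact_force: [0.3, 0.2, 0.8]
opening: 0.0322
```

```bash
python3 - <<'E'
from boards import *
st()
shot('scene','s36'); a=shot('top','t36'); np.save('top36.npy',a)
E
```

```text
t 77.30 tcp [ 0.418  -0.4255  0.2411] F [0.3 0.2 0.8] op 0.0322 yaw(y-axis) -83.41 tilt x [-0.0336 -0.0278 -0.9991] q6 0.56
```

View pics/s36.png

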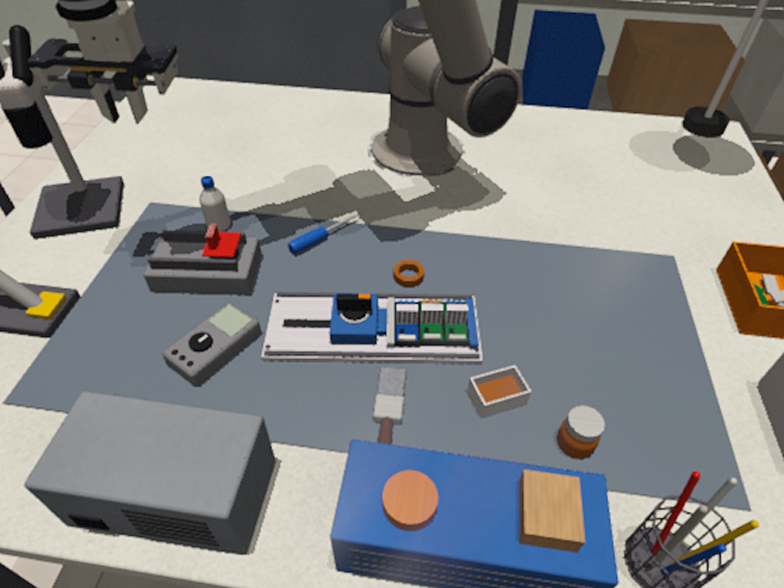

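View pics/t36.png

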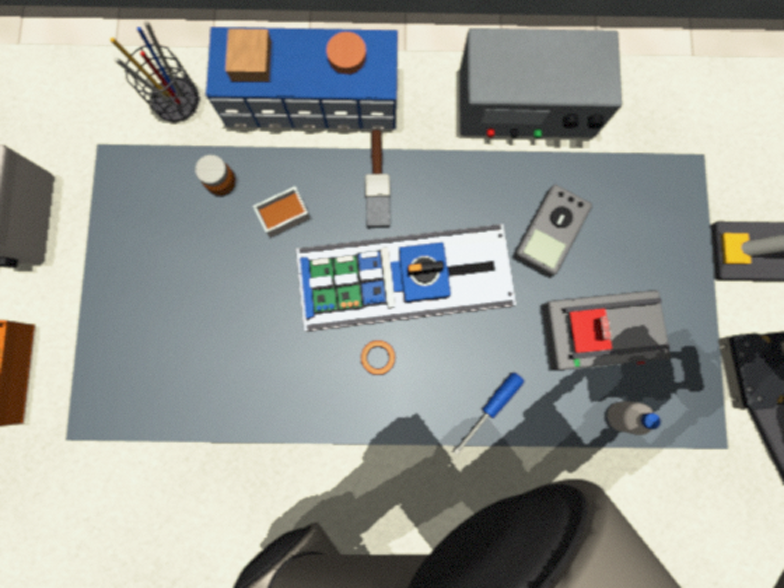

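```bash
python3 - <<'E'
from boards import *
a=np.load('top36.npy'); a0=np.load('top0.npy')
cv2.imwrite('pics/z36.png',cv2.resize(a[160:240,205:375,::-1],None,fx=4.6,fy=4.6,interpolation=cv2.INTER_CUBIC))
# shutter / bystanders difference
f=6
for n,im in (('before',a0),('after',a)):
    x0,y0,x1,y1=380,200,490,270
    u=up(im,x0,y0,x1,y1,f);hsv=cv2.cvtColor(u,cv2.COLOR_RGB2HSV)
    m=((hsv[...,0]<8)|(hsv[...,0]>172))&(hsv[...,1]>150)
    r=[np.round(rectof('top',mm,x0,y0,f,.0725),1) for i,s,c,mm in comp(m,amin=3000)]; print(n,'red',r)
    x0,y0,x1,y1=205,160,375,240
    u=up(im,x0,y0,x1,y1,f);hsv=cv2.cvtColor(u,cv2.COLOR_RGB2HSV)
    m=(hsv[...,0]>5)&(hsv[...,0]<22)&(hsv[...,1]>150)
    for i,s,c,mm in comp(m,amin=300): print('  orange',np.round(bp('top',c/f+[x0,y0],.08)[0]*1000,1), s[4])
for n,bx in (('tape',(250,238,290,272)),('flux',(178,130,224,170)),('meter',(365,128,425,198))):
    d=np.abs(a.astype(int)-a0.astype(int))[bx[1]:bx[3],bx[0]:bx[2]]; print(n,'mean diff',d.mean().round(1),'p99',np.percentile(d,99))
E
```

```text
before red [array([ 476.2, -292.3,   62.9,   57.8,    6.5])]
  orange [560.7   8.5  80. ] 1709
after red [array([ 476.1, -291.7,   62.8,   58.2,    6.8])]
  orange [566.4 -24.3  80. ] 1692
tape mean diff 8.4 p99 14.0
flux mean diff 6.7 p99 13.0
meter mean diff 6.8 p99 13.0
```

View pics/z36.png

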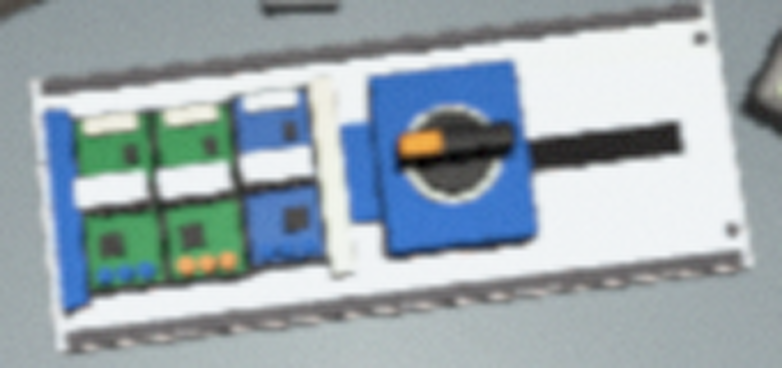

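```bash
python3 - <<'E'
from cell import robot
print(robot.hand_in())
E
```

```text
the job is handed in; nothing more can be done
None
```

The job is done and handed in at about 78 s of the 210 s allowed; the hand-in gave no verdict. All three boards on the bench (two green, one blue) are clamped in the holder. The order was as asked:

1. I freed the knob, opened the jaw to about 182 mm and laid the boards on the bed.
2. I slid the jaw shut with about 8 N until it stopped moving, then locked the knob.
3. I opened the shutter to its end stop, pressed the button until it bottomed at about 16 N, let it go, and slid the shutter shut to its other end stop. Stop to stop, the shutter travelled 70 mm.

**Last checks in the final pictures:**
- The row is tight between the stop and the jaw, and the knob wing lies along the slide.
- The shutter plate is within 1 mm of where it started.
- The button had sprung back up when I looked before closing the shutter.
- The tape roll, flux box and meter have not moved.

**What went wrong or disagreed:**
- **Fingertips:** they sit about 20 mm above the reported TCP, so my first knob grasp closed on nothing. I worked out the difference from the pictures and corrected for it.
- **Collision:** while I carried the blue board in too low, it hit the second green board already on the bed and turned it about 10°. The wrist read about 24 N sideways and 19 N upward at the end of that move. I re-gripped that board and squared it before clamping.
- **Tool tilt:** the tool drifted up to about 4.6° off vertical during the run. Most of it came back while I was holding the knob.

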